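Stock the dispenser bench: vials to the rack, caps to the bin

ROBOT

A 6-joint arm with a two-finger parallel gripper is mounted at the origin on the work surface. World frame = base frame: x ahead of the robot, y to its left, z up, the work surface at z = 0. Lengths are in m, angles in degrees, forces in N, time in s.
With the tool pointing down it reaches from about 0.35 to 0.975 m from the base axis. Payload 7.1 kg.
Tool frame: the origin (TCP) lies midway between the tips of the shut fingers; the grasp point (between the pads) lies 19 mm behind it; z points along the fingers, y is the direction in which the jaws open and shut (so a half turn about z gives the same grasp; the last joint's range is limited). The gripper opens to 88 mm and grips with 3 to 60 N. Pads are 20 mm wide; open, the fingers measure 115 mm over their backs; the gripper's body (75 mm by 178 mm) begins 61 mm behind the grasp point.
Start: joints at [65.145, 24.242, 93.386, -0, 62.372, -1.089], TCP at [0.252, 0.572, 0.223] pointing down, gripper open.
Joint ranges: [-172.04, 172.04], [-51.8, 120.97], [4.93, 147.93], [-75.15, 255.16], [6.16, 154.13], [-145.62, 145.62]. Speed limits (degrees/s): [136.94, 136.94, 172.46, 180, 180, 180].

INTERFACE

Orientations are given as a 3x3 rotation matrix whose columns are the frame's x, y, z axes.
In Python, from station import robot gives the robot as it stands.
- The arm moves only by the shell command python3 -m jog 'ROWS' [FORCE]. ROWS is JSON, a list of rows, each a list of 7 numbers: the turn, a rotation vector about the tool's x, y, z in degrees, then the shift along the tool's x, y, z in mm, then the gripper's target within -1 to 1 (shut at 1, half-way at 0, fully open at -1). A call has 1 to 12 rows; each row shifts and turns the commanded pose from where the row before left it, along the tool's axes as they then stand; what a row does not reach is not made up. A row lasts 1/12 s, in which the tool goes at most 41.7 mm and 7.16 degrees, less where a joint would pass 70% of its speed; a pose out of reach is approached as far as the arm can. A call is refused whole if a number of a shift passes 41.7 or a number of a turn 7.16, either way. A call with a gripper value outside its range is refused whole. The fingers move at their own pace and stop on an object; FORCE is the grip in N (left out, the last holds). Time passes only in rows, so rows that do not move let the fingers close. It gives the time, the measured TCP pose, the force and the opening at its end, in the units of the state.
- robot.get_obs(): the state, without advancing time (a new reading comes with each control period).
- robot.snapshot(name): name is "scene" or "top"; returns the picture (400x640x3 uint8, red, green, blue); there is no depth.
- robot.camera_model(name): a dict with "mtx" (3x3 intrinsics, pixels), "R" (3x3) and "t" (3): a world point X has camera coordinates R X + t. Camera axes: x right, y down, z forward; pixel columns grow to the right and rows downward; lengths in m; the calibration is good to about 2 mm. A picture is of the moment at which its call begins. camera_model takes no time and is no camera call.
- robot.sign_off(): hands the job in, once; it reports no verdict.
Trained networks look in the newest picture that a camera, given by its name, has taken for a name from the list of things; names that differ only in an ending like _2 or _b are one class to them, and where a whole thing is asked for, a point or a joint stands for the part that bears it (a point fixed in the world has none). Each returns a list of dicts, best first, with "p" (0 to 1); they miss things now and then, are a little off and sometimes report something else, mostly with a low value. They report only what shows in the picture. A call takes as long as a camera call. They do not tell look-alikes from the thing itself.
- robot.boxes_of(camera, name): "xy" ([column, row] in pixels, amid what is visible of it).
- robot.place_of(camera, name): "xy" ([column, row] in pixels: a listed point, or the origin of a listed thing).
The state is a dict: "time": time; "qpos": joint angles; "qvel": joint speeds; "effort": joint torques, N m; "eef_pos": TCP position; "eef_rot": TCP orientation; "force": force on the tool from outside, world axes, zero at the start; "ft_torque": the same for the moment, N m; "opening": finger opening in m.
Only numpy, scipy, OpenCV 4.12 (cv2) and the standard library are available. Lean on these libraries where they do the work, as an engineer would, in place of code of your own. Each camera call takes 0.05 s, during which the arm holds its last target.

TASK

Get the dispenser bench ready for the next run: take every vial from the low end of the chute, one after another as they roll to the stop, and lay each in a free groove of the black rack (some may hold a vial already). Take the white cup and pour all its blue caps into the yellow bin, then stand the empty cup upright in the middle of the green mat. Do not disturb the bottle or the positioning block.

Things in the scene. Friction and masses are not known exactly. Their poses are not given: they have to be found in the camera images.
- chute: Fixed gravity chute: aluminium ramp 40 mm wide sloping at 0.18 rad, red stop plate at its low end. Vials queue on it side by side, lying across it, and roll down to the stop by themselves when the front one is taken. Origin on the table straight under the centre of a vial at the stop; +x horizontally up the slope, z up. Clear side guides (inner gap 69 mm) begin 34 mm up the slope from the origin.
- chute_stop (a point): Centre of a vial (its axis along the chute's y) that lies against the stop, 54 mm above the table. The ramp is narrower than the vials: the ends of this vial stand out 12 mm on both sides and are free for the fingers. The side guides beyond are no higher than the vials' centres.
- rack: Fixed black rack, 278 x 56 mm base, 40 mm wide above, with six open grooves side by side. Origin: centre of its underside; the grooves run along its y, centres at x = -110, -66, -22, 22, 66, 110 mm. Ridges between them 14 mm wide (gaps 30 mm), tops 35 mm above the table. A vial in a groove lies along the rack's y, cap either way, centre 43 mm above the table, its ends standing out 12 mm on both sides.
- bin: Yellow open bin, loose, 140 x 140 x 55 mm high, walls 4 mm, 0.5 kg. Origin: centre of its underside, z up, sides along x and y.
- cup: White straight-sided cup without handle, loose, outer diameter 66 mm, 85 mm high, wall 3 mm, bottom 5 mm thick, 0.15 kg, smooth inside (friction with the caps about 0.3), starting with the blue caps in it. Origin: centre of its underside, z along its axis to the mouth.
- cup_rim (a point): Centre of the cup's mouth, 85 mm above its underside.
- mat: Fixed green round mat, 96 mm diameter, 3 mm thick. Origin: centre of its underside.
- bottle: Bystander: white bottle, 60 mm diameter, 150 mm high. Origin: centre of its underside.
- stage_block: Bystander: aluminium and black positioning block, 80 x 60 mm, 70 mm high. Origin: centre of its underside.
- vial1: Closed white sample vial with a blue cap, a cylinder 34 mm in diameter and 64 mm long, 45 g. Origin: its centre; y along its axis, towards the cap. It can be gripped over its two flat ends (64 mm). Always present, starts on the chute.
- vial2: Closed white sample vial with a blue cap, a cylinder 34 mm in diameter and 64 mm long, 45 g. Origin: its centre; y along its axis, towards the cap. It can be gripped over its two flat ends (64 mm). Always present, starts on the chute.
- vial3: Closed white sample vial with a blue cap, a cylinder 34 mm in diameter and 64 mm long, 45 g. Origin: its centre; y along its axis, towards the cap. It can be gripped over its two flat ends (64 mm). Always present, starts on the chute.
- vial4: Closed white sample vial with a blue cap, a cylinder 34 mm in diameter and 64 mm long, 45 g. Origin: its centre; y along its axis, towards the cap. It can be gripped over its two flat ends (64 mm). Always present, starts on the chute.
- vial5: Closed white sample vial with a blue cap, a cylinder 34 mm in diameter and 64 mm long, 45 g. Origin: its centre; y along its axis, towards the cap. It can be gripped over its two flat ends (64 mm). Starts as the last on the chute, or is absent.
- vial6: Closed white sample vial with a blue cap, a cylinder 34 mm in diameter and 64 mm long, 45 g. Origin: its centre; y along its axis, towards the cap. It can be gripped over its two flat ends (64 mm). Present or absent; starts already in a groove of the rack and stays there. Five or six vials are there in all.
- cap1: Loose blue cap, a solid cylinder 22 mm in diameter and 16 mm high, 10 g. Origin: centre of its underside. Five to seven caps are present, in the cup at the start.
- cap2: Loose blue cap, a solid cylinder 22 mm in diameter and 16 mm high, 10 g. Origin: centre of its underside. Five to seven caps are present, in the cup at the start.
- cap3: Loose blue cap, a solid cylinder 22 mm in diameter and 16 mm high, 10 g. Origin: centre of its underside. Five to seven caps are present, in the cup at the start.
- cap4: Loose blue cap, a solid cylinder 22 mm in diameter and 16 mm high, 10 g. Origin: centre of its underside. Five to seven caps are present, in the cup at the start.
- cap5: Loose blue cap, a solid cylinder 22 mm in diameter and 16 mm high, 10 g. Origin: centre of its underside. Five to seven caps are present, in the cup at the start.
- cap6: Loose blue cap, a solid cylinder 22 mm in diameter and 16 mm high, 10 g. Origin: centre of its underside. Five to seven caps are present, in the cup at the start.
- cap7: Loose blue cap, a solid cylinder 22 mm in diameter and 16 mm high, 10 g. Origin: centre of its underside. Five to seven caps are present, in the cup at the start.
Mind the look-alikes: they are no part of the job. What is shaped like the vial1 but pink is not meant.

How it is judged (in metres and radians):
On the way:
1. the cup is tipped with its mouth over the bin (angle between cup's own z axis and vertical above 1.2 rad and horizontal distance between cup_rim and bin below 0.11 m and height (world z) of cup above 0.05 m), for 0.1 s.
At the end, for the whole second after the job is handed in: Every vial present lies still in a groove of the rack, lengthwise within 20 mm of its middle and within 0.2 rad of its direction; every cap present is inside the bin, which stands level; the cup stands upright on the mat, within 30 mm of its centre, at rest (x of vial1 in the frame of rack between -0.13 and 0.13 m and y of vial1 in the frame of rack between -0.02 and 0.02 m and z of vial1 in the frame of rack between 0.037 and 0.048 m and angle between the y axis of each of vial1, vial2, vial3, vial4, vial5, vial6 and the y axis of rack, either way round below 0.2 rad and linear speed of each of vial1, vial2, vial3, vial4, vial5, vial6, cup below 0.03 m/s and x of vial2 in the frame of rack between -0.13 and 0.13 m and y of vial2 in the frame of rack between -0.02 and 0.02 m and z of vial2 in the frame of rack between 0.037 and 0.048 m and x of vial3 in the frame of rack between -0.13 and 0.13 m and y of vial3 in the frame of rack between -0.02 and 0.02 m and z of vial3 in the frame of rack between 0.037 and 0.048 m and x of vial4 in the frame of rack between -0.13 and 0.13 m and y of vial4 in the frame of rack between -0.02 and 0.02 m and z of vial4 in the frame of rack between 0.037 and 0.048 m and x of vial5 in the frame of rack between -0.13 and 0.13 m and y of vial5 in the frame of rack between -0.02 and 0.02 m and z of vial5 in the frame of rack between 0.037 and 0.048 m and x of vial6 in the frame of rack between -0.13 and 0.13 m and y of vial6 in the frame of rack between -0.02 and 0.02 m and z of vial6 in the frame of rack between 0.037 and 0.048 m and x of cap1 in the frame of bin between -0.07 and 0.07 m and y of cap1 in the frame of bin between -0.07 and 0.07 m and z of cap1 in the frame of bin between -0.005 and 0.055 m and linear speed of each of cap1, cap2, cap3, cap4, cap5, cap6, cap7 below 0.05 m/s and x of cap2 in the frame of bin between -0.07 and 0.07 m and y of cap2 in the frame of bin between -0.07 and 0.07 m and z of cap2 in the frame of bin between -0.005 and 0.055 m and x of cap3 in the frame of bin between -0.07 and 0.07 m and y of cap3 in the frame of bin between -0.07 and 0.07 m and z of cap3 in the frame of bin between -0.005 and 0.055 m and x of cap4 in the frame of bin between -0.07 and 0.07 m and y of cap4 in the frame of bin between -0.07 and 0.07 m and z of cap4 in the frame of bin between -0.005 and 0.055 m and x of cap5 in the frame of bin between -0.07 and 0.07 m and y of cap5 in the frame of bin between -0.07 and 0.07 m and z of cap5 in the frame of bin between -0.005 and 0.055 m and x of cap6 in the frame of bin between -0.07 and 0.07 m and y of cap6 in the frame of bin between -0.07 and 0.07 m and z of cap6 in the frame of bin between -0.005 and 0.055 m and x of cap7 in the frame of bin between -0.07 and 0.07 m and y of cap7 in the frame of bin between -0.07 and 0.07 m and z of cap7 in the frame of bin between -0.005 and 0.055 m and horizontal distance between cup and mat below 0.03 m and angle between each of cup, bin's own z axis and vertical below 0.1 rad and height (world z) of cup below 0.008 m); the robot touches nothing.
It fails at once if the bottle is pushed more than 30 mm away or tipped over (distance of bottle from where it was at the start of the episode above 0.03 m or angle between bottle's own z axis and vertical above 0.4 rad).
It fails at once if the positioning block is pushed more than 30 mm away or tipped over (distance of stage_block from where it was at the start of the episode above 0.03 m or angle between stage_block's own z axis and vertical above 0.4 rad).
Of vial5, vial6 only 1 to 2 are there at a start; the rules pass over those that are not, and their reading is None.
Of cap5, cap6, cap7 only 1 to 3 are there at a start; the rules pass over those that are not, and their reading is None.
At some moment in a run one of cup, bin may be knocked a few centimetres aside while the robot is not near it.
It also fails if it takes over 210 s, if anything falls off the work surface, if the arm or the gripper's body presses on something with over 40 N, if the wrist force passes 120 N, or if a joint passes its speed limit or range.

## Working session

There is one attempt and no reset: what is moved stays moved. The work goes in short steps, Python scripts to look and compute and a shell command to move; the robot and the scene stay as the last step left them, time stands still between calls to the robot, and variables do not carry over. Pictures are saved under pics/ and viewed, and the job is handed in when it is done.

```bash
ls; mkdir -p pics; python3 - <<'E'
from station import robot
import cv2,numpy as np
np.set_printoptions(precision=4,suppress=True)
o=robot.get_obs();print(o['time'],o['eef_pos'],o['eef_rot'],o['opening'])
for n in("scene","top"):
    im=robot.snapshot(n);cv2.imwrite(f'pics/{n}0.png',im[:,:,::-1])
    m=robot.camera_model(n);print(n,m)
    for t in ["chute_stop","rack","bin","cup","cup_rim","mat","bottle","stage_block","vial1","chute","cap1"]:
        r=robot.place_of(n,t);print(t,[(np.round(d['xy'],1).tolist(),round(d['p'],2)) for d in r][:8])
E
```

```text
pics
0.0 [0.2516 0.5715 0.2219] [[-0.9152  0.403  -0.0006]
 [ 0.403   0.9152 -0.0014]
 [ 0.     -0.0015 -1.    ]] 0.08756229097921514
scene {'mtx': array([[504.8982,   0.    , 313.351 ],
       [  0.    , 504.8982, 188.8496],
       [  0.    ,   0.    ,   1.    ]]), 'R': array([[ 0.092 ,  0.9956, -0.0173],
       [ 0.6383, -0.0723, -0.7664],
       [-0.7643,  0.0594, -0.6422]]), 't': array([-0.0645, -0.2809,  1.7863])}
chute_stop [([423.1, 175.7], 0.78)]
rack [([346.3, 217.5], 0.89), ([442.8, 192.0], 0.61)]
bin [([241.8, 193.2], 0.87)]
cup [([264.5, 236.5], 0.63)]
cup_rim [([264.9, 214.1], 0.75)]
mat [([176.0, 201.2], 0.72)]
bottle [([308.4, 269.2], 0.59)]
stage_block [([154.7, 254.8], 0.96)]
vial1 [([446.7, 193.8], 0.79), ([348.3, 212.2], 0.77), ([430.6, 175.8], 0.64), ([452.0, 198.1], 0.53), ([421.2, 186.9], 0.53), ([423.0, 172.8], 0.51), ([431.2, 157.9], 0.47), ([436.2, 187.8], 0.45)]
chute [([417.9, 188.9], 0.85)]
cap1 [([435.8, 185.6], 0.45)]
top {'mtx': array([[489.3602,   0.    , 313.7385],
       [  0.    , 489.3602, 190.9981],
       [  0.    ,   0.    ,   1.    ]]), 'R': array([[-0.001 , -1.    ,  0.0002],
       [-0.9886,  0.0009, -0.1504],
       [ 0.1504, -0.0004, -0.9886]]), 't': array([-0.    ,  0.5739,  1.2667])}
chute_stop [([189.0, 230.3], 0.82), ([363.5, 171.9], 0.3)]
rack [([275.1, 190.7], 0.71)]
bin [([382.8, 232.7], 0.69)]
cup [([354.4, 173.5], 0.56)]
cup_rim [([356.9, 165.0], 0.88)]
mat [([450.6, 238.4], 0.7), ([193.4, 226.4], 0.17)]
bottle [([318.8, 133.8], 0.61)]
stage_block [([453.0, 161.7], 0.86), ([319.3, 135.3], 0.53), ([360.1, 168.7], 0.34)]
vial1 [([184.5, 214.8], 0.9), ([173.3, 179.8], 0.78), ([174.8, 191.3], 0.74), ([183.3, 204.9], 0.68), ([166.0, 268.8], 0.57), ([188.8, 227.7], 0.55), ([278.1, 184.2], 0.55)]
chute [([190.1, 227.0], 0.6), ([189.6, 229.6], 0.17)]
cap1 [([361.2, 173.1], 0.57), ([348.4, 176.1], 0.47), ([359.1, 170.5], 0.45), ([354.1, 167.4], 0.42), ([347.9, 176.4], 0.4)]
```

View pics/scene0.png

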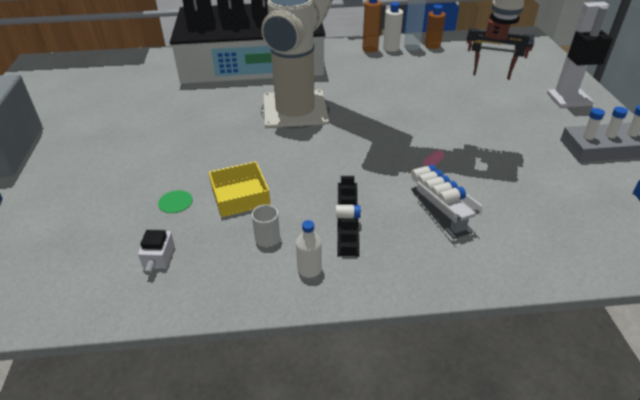

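View pics/top0.png

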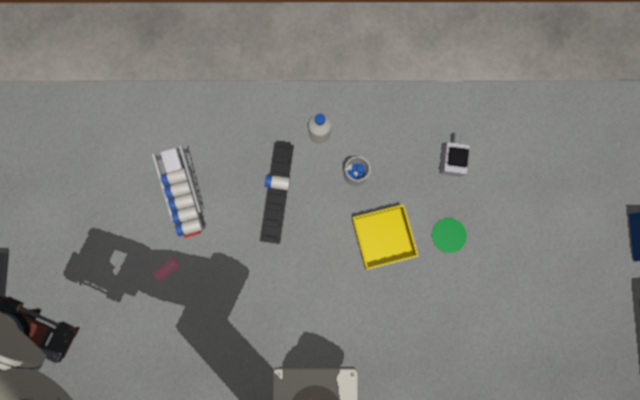

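```bash
python3 - <<'E'
import cv2
a=cv2.imread('pics/top0.png')
cv2.imwrite('pics/topc0.png',cv2.resize(a[120:290,120:310],None,fx=4,fy=3.5,interpolation=cv2.INTER_CUBIC)[:600])
cv2.imwrite('pics/topc1.png',cv2.resize(a[120:290,300:500],None,fx=3.5,fy=3.5,interpolation=cv2.INTER_CUBIC)[:600])
E
```

```text
(no output)
```

View pics/topc0.png

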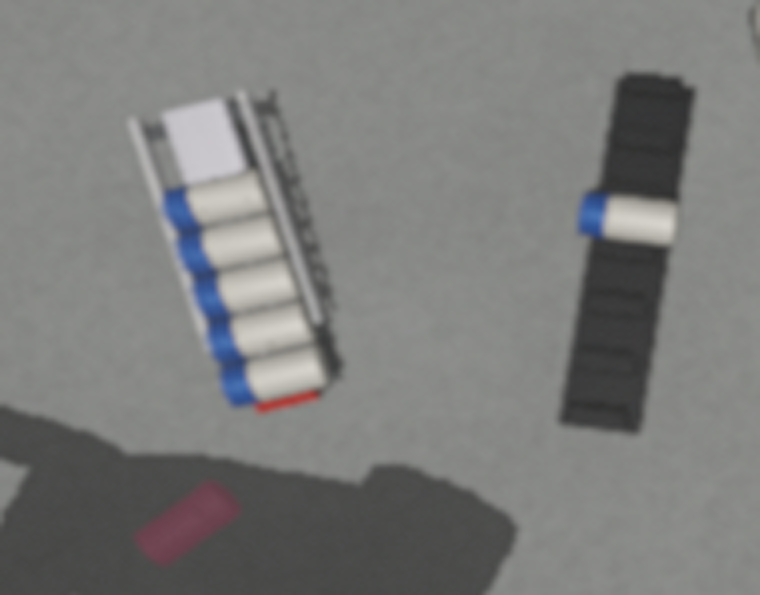

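View pics/topc1.png

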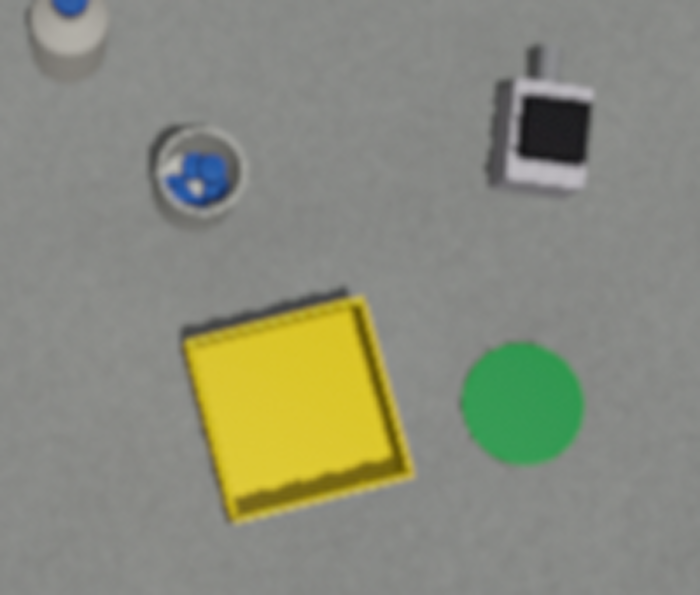

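The top view shows five white/blue vials on the chute, from (173,180) to (189,228), and one already in the rack at (278,184). The pink look-alike lies on the table at (166,269) and is left alone. The five free grooves take the five chute vials. Next I measure positions.

```bash
cat > h.py <<'E'
from station import robot
import numpy as np,cv2
np.set_printoptions(precision=4,suppress=True)
M={n:robot.camera_model(n) for n in("scene","top")}
def ray(n,xy):
    m=M[n];d=m['R'].T@np.linalg.inv(m['mtx'])@np.array([xy[0],xy[1],1.]);return -m['R'].T@m['t'],d
def atz(n,xy,z):
    c,d=ray(n,xy);return c+d*(z-c[2])/d[2]
def proj(n,X):
    m=M[n];p=m['mtx']@(m['R']@np.asarray(X)+m['t']);return p[:2]/p[2]
def tri(a,b):
    A=[];B=[]
    for n,xy in(("scene",a),("top",b)):
        c,d=ray(n,xy);d=d/np.linalg.norm(d);P=np.eye(3)-np.outer(d,d);A.append(P);B.append(P@c)
    return np.linalg.lstsq(np.vstack(A),np.hstack(B),rcond=None)[0]
def comp(p,z):
    pass
E
python3 - <<'E'
from h import *
for n,a,b in [("stop",(423.1,175.7),(189,230.3)),("rack",(346.3,217.5),(275.1,190.7)),("bin",(241.8,193.2),(382.8,232.7)),("cup",(264.5,236.5),(354.4,173.5)),("rim",(264.9,214.1),(356.9,165)),("mat",(176,201.2),(450.6,238.4)),("bottle",(308.4,269.2),(318.8,133.8))]:
    z={'stop':.054,'rim':.085}.get(n,0)
    print(n,tri(a,b),'top',atz('top',b,z)[:2],'scene',atz('scene',a,z)[:2])
im=cv2.imread('pics/top0.png');hsv=cv2.cvtColor(im,cv2.COLOR_BGR2HSV)
def mask(m,x0,y0,x1,y1):
    r=np.zeros_like(m);r[y0:y1,x0:x1]=m[y0:y1,x0:x1];return r
g=mask(cv2.inRange(hsv,(45,80,40),(85,255,255)),400,190,500,290)
pts=cv2.findNonZero(g);print('mat',atz('top',pts.mean(axis=(0,1)),.003))
y=mask(cv2.inRange(hsv,(20,100,40),(35,255,255)),330,190,440,280)
r=cv2.minAreaRect(cv2.findNonZero(y));print('binrect',r,[atz('top',p,.055)[:2] for p in cv2.boxPoints(r)])
print('bin c',atz('top',r[0],.055))
k=mask(cv2.inRange(hsv,(0,0,0),(180,255,70)),255,135,296,246)
r=cv2.minAreaRect(cv2.findNonZero(k));print('rack',r,[atz('top',p,.03)[:2] for p in cv2.boxPoints(r)])
E
```

```text
stop [0.4694 0.3311 0.0413] top [0.4683 0.3267] scene [0.4847 0.3268]
rack [0.58   0.1026 0.0078] top [0.5815 0.1063] scene [0.5719 0.1008]
bin [ 0.4637 -0.1821  0.0213] top [ 0.4651 -0.1891] scene [ 0.439  -0.1807]
cup [ 0.6281 -0.1159  0.0083] top [ 0.6297 -0.1138] scene [ 0.6195 -0.1193]
rim [ 0.6347 -0.112   0.0921] top [ 0.6362 -0.1134] scene [ 0.627  -0.1117]
mat [ 0.4493 -0.3698 -0.0021] top [ 0.4494 -0.3737] scene [ 0.453  -0.3646]
bottle [ 0.7431 -0.0154  0.0013] top [ 0.7435 -0.015 ] scene [ 0.7419 -0.0157]
mat [ 0.4585 -0.3687  0.003 ]
binrect ((384.54779052734375, 236.053955078125), (55.39746856689453, 55.0109748840332), 75.0685806274414) [array([ 0.5045, -0.0982]), array([ 0.542 , -0.2392]), array([ 0.4016, -0.2723]), array([ 0.3653, -0.1334])]
bin c [ 0.4527 -0.1858  0.055 ]
rack ((276.6077880859375, 191.43040466308594), (18.510162353515625, 100.24929809570312), 8.32564926147461) [array([0.4449, 0.1422]), array([0.7164, 0.1065]), array([0.7088, 0.0562]), array([0.4377, 0.0933])]
```

```bash
cat >> h.py <<'E'
def Rz(a): c,s=np.cos(a),np.sin(a);return np.array([[c,-s,0],[s,c,0],[0,0,1.]])
def cyl(c,yaw,r=.017,L=.064): # axis along y of yaw frame
    t=np.linspace(0,2*np.pi,24,endpoint=False);out=[]
    for e in(-L/2,L/2): out+= [np.array(c)+Rz(yaw)@np.array([r*np.cos(q),e,r*np.sin(q)]) for q in t]
    return out
def hull(n,pts): return cv2.convexHull(np.array([proj(n,p) for p in pts],np.float32))
def draw(im,n,pts,s,o,col=(0,255,255)):
    hl=(hull(n,pts)-np.array(o)+.5)*s
    cv2.polylines(im,[np.round(hl*16).astype(np.int32)],True,col,1,cv2.LINE_AA,4)
E
cat > ov.py <<'E'
from h import *
import sys,json
P=json.load(open('p.json'))
tag=sys.argv[1]; src=sys.argv[2]
for n,(x0,y0,x1,y1) in {'top':(140,130,310,255),'scene':(325,145,490,265)}.items():
    im=cv2.imread(f'pics/{n}{src}.png')[y0:y1,x0:x1];s=4.6;im=cv2.resize(im,None,fx=s,fy=s,interpolation=cv2.INTER_CUBIC)
    cx,cy,ca=P['chute'];rx,ry,ra=P['rack']
    for i in range(5):
        d=.034*i;draw(im,n,cyl(np.array([cx,cy,.054])+Rz(ca)@[d*np.cos(.18),0,d*np.sin(.18)],ca),s,(x0,y0))
    box=lambda lx,ly,z:[np.array([rx,ry,z])+Rz(ra)@[a*lx/2,b*ly/2,0] for a in(-1,1) for b in(-1,1)]
    draw(im,n,box(.278,.056,0),s,(x0,y0),(0,0,255));draw(im,n,box(.234,.040,.035),s,(x0,y0),(0,255,0))
    for k,g in enumerate((-110,-66,-22,22,66,110)):
        draw(im,n,cyl(np.array([rx,ry,.043])+Rz(ra)@[g/1e3,0,0],ra),s,(x0,y0),(255,0,255))
    cv2.imwrite(f'pics/ov_{n}{tag}.png',im)
E
echo '{"chute":[0.467,0.332,0.24],"rack":[0.577,0.099,-0.134]}' >p.json; python3 ov.py a 0
```

```text
(no output)
```

View pics/ov_topa.png

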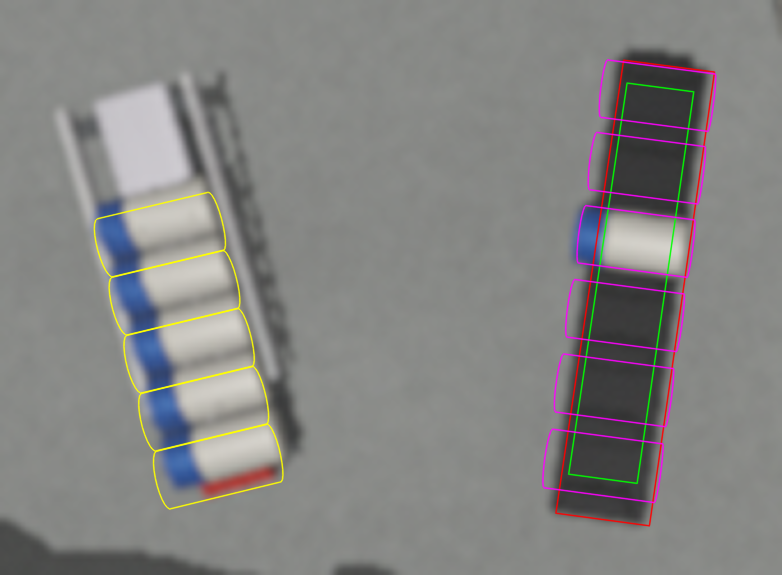

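View pics/ov_scenea.png

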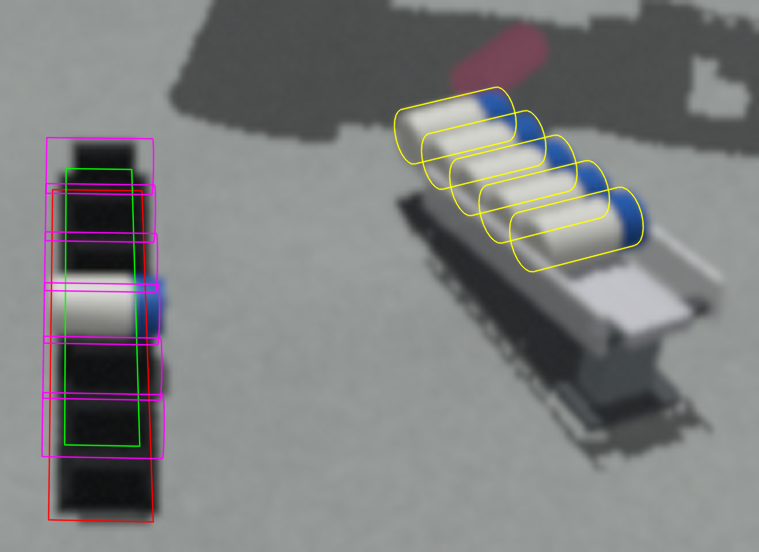

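```bash
cat > fit.py <<'E'
from h import *
import json,sys
from scipy.optimize import minimize
src=sys.argv[1]
S=4
def masks(n,roi):
    im=cv2.imread(f'pics/{n}{src}.png').astype(int);b,g,r=im[...,0],im[...,1],im[...,2]
    blue=(b>r+35);white=(r>b+6)&(r>120)&(r-b<60)
    m=(blue|white).astype(np.uint8);k=((im.max(2)<75)&(im.max(2)-im.min(2)<25)).astype(np.uint8)
    x0,y0,x1,y1=roi
    return [cv2.resize(a[y0:y1,x0:x1]*255,None,fx=S,fy=S,interpolation=cv2.INTER_LINEAR)>127 for a in(m,k)]
def fill(n,roi,lists):
    x0,y0,x1,y1=roi;o=np.zeros(((y1-y0)*S,(x1-x0)*S),np.uint8)
    for p in lists: cv2.fillConvexPoly(o,np.round((hull(n,p)-[x0,y0]+.5)*S*16).astype(np.int32),1,cv2.LINE_8,4)
    return o>0
def iou(a,b): return (a&b).sum()/(a|b).sum()
CR={'top':(150,140,210,245),'scene':(400,155,475,215)}
RR={'top':(255,135,297,250),'scene':(328,170,366,262)}
mc={n:masks(n,CR[n])[0] for n in CR}; mr={n:masks(n,RR[n]) for n in RR}
def vials(p): return [cyl(np.array([p[0],p[1],.054])+Rz(p[2])@[.034*i*np.cos(.18),0,.034*i*np.sin(.18)],p[2]) for i in range(int(sys.argv[2]))]
def fc(p,v=False,ns=('top','scene')):
    e=[iou(mc[n],fill(n,CR[n],vials(p))) for n in ns]
    return e if v else -sum(e)
def rackp(p):
    f=lambda q:np.array([p[0],p[1],0])+Rz(p[2])@q
    L=[[f([a*lx/2,b*ly/2,z]) for a in(-1,1) for b in(-1,1) for z in zz] for lx,ly,zz in((.278,.056,(0,.008)),(.234+.014,.040,(0,.035)))]
    return L+[cyl(f([.022,p[3],.043]),p[2])]
def fr(p,v=False,ns=('top','scene')):
    e=[iou(mr[n][0]|mr[n][1],fill(n,RR[n],rackp(p))) for n in ns]+[iou(mr[n][0],fill(n,RR[n],rackp(p)[2:])) for n in ns]
    return e if v else -sum(e)
def opt(f,p,st):
    s=np.vstack([p]+[np.array(p)+np.eye(len(p))[i]*st[i] for i in range(len(p))])
    return minimize(f,p,method='Nelder-Mead',options=dict(initial_simplex=s,xatol=1e-4,fatol=1e-4)).x
for ns in(('top','scene'),('top',),('scene',)):
    c=opt(lambda p:fc(p,ns=ns),[.473,.328,.25],[.008,.008,.05]);print(ns,'chute',c,fc(c,1))
    r=opt(lambda p:fr(p,ns=ns),[.583,.099,-.134,0],[.008,.008,.05,.006]);print('rack',r,fr(r,1))
    if len(ns)==2: json.dump(dict(chute=c.tolist(),rack=r[:3].tolist()),open('p.json','w'))
E
python3 fit.py 0 5; python3 ov.py b 0
```

```text
('top', 'scene') chute [0.4745 0.3311 0.2785] [np.float64(0.817594192879364), np.float64(0.17931679464461509)]
rack [ 0.5771  0.1028 -0.121  -0.0003] [np.float64(0.8623282718727404), np.float64(0.7483168247030209), np.float64(0.8478387284357434), np.float64(0.21833124888333036)]
('top',) chute [0.4766 0.3301 0.2634] [np.float64(0.8216836557797657), np.float64(0.15248602813644246)]
rack [ 0.5767  0.1006 -0.1283  0.0019] [np.float64(0.8618227028277338), np.float64(0.7314084211996369), np.float64(0.8521400778210116), np.float64(0.21616840615602334)]
('scene',) chute [ 0.456   0.385  -0.1122] [np.float64(0.29814697110448346), np.float64(0.23758228605625373)]
rack [ 0.5698  0.1051 -0.1314  0.0025] [np.float64(0.8078107502799552), np.float64(0.7722512146841821), np.float64(0.5504631886884447), np.float64(0.2589368401555844)]
```

View pics/ov_topb.png

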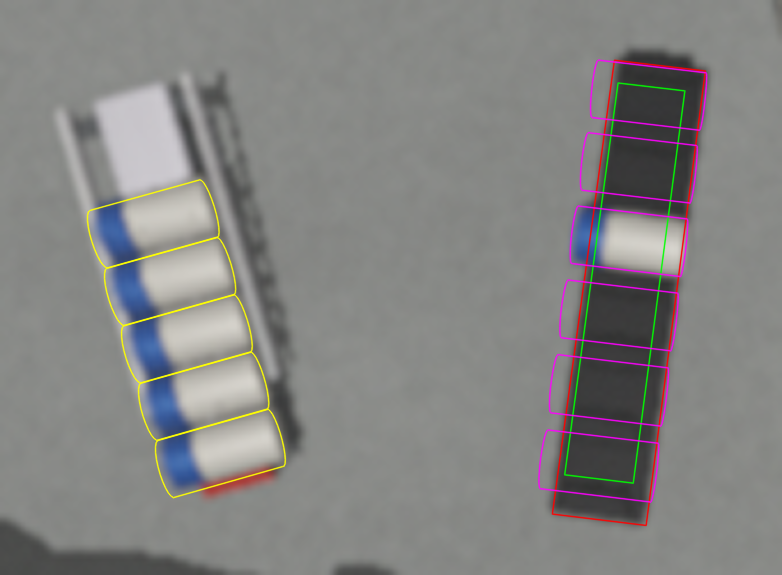

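View pics/ov_sceneb.png

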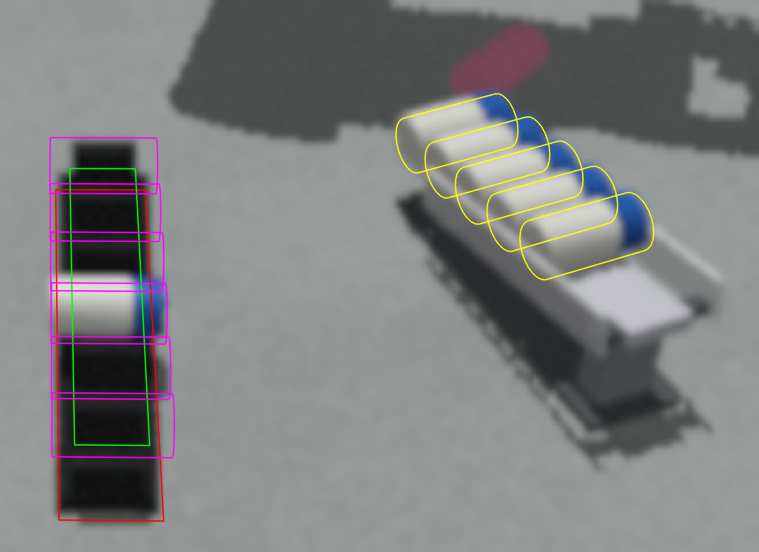

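```bash
python3 - <<'E'
import cv2
a=cv2.imread('pics/scene0.png');
for p in [(349,212),(342,212),(355,212),(358,212),(442,188),(450,196),(462,194),(455,208),(420,177),(445,203),(380,200)]: print(p,a[p[1],p[0]])
a=cv2.imread('pics/top0.png');
for p in [(278,184),(189,228),(172,160),(181,229),(230,200)]: print(p,a[p[1],p[0]])
E
sed -i "s/white=.*/white=(r>b+2)\&(r>118)\&(r-b<60)/; s/\.234+\.014/.278/" fit.py; sed -i 's/box(.234/box(.278/' ov.py
python3 fit.py 0 5; python3 ov.py c 0
python3 - <<'E'
import sys;sys.argv=['fit.py','0','5']
exec(open('fit.py').read().split('for ns in')[0])
cv2.imwrite('pics/mk.png',np.hstack([mc['scene'][:240],mr['scene'][0][:240]]).astype(np.uint8)*255)
E
```

```text
(349, 212) [163 168 167]
(342, 212) [156 162 160]
(355, 212) [128  71  37]
(358, 212) [132  71  33]
(442, 188) [188 194 194]
(450, 196) [165 171 170]
(462, 194) [115  60  26]
(455, 208) [200 195 194]
(420, 177) [139 145 143]
(445, 203) [150 151 149]
(380, 200) [155 157 152]
(278, 184) [193 200 203]
(189, 228) [196 202 205]
(172, 160) [203 197 201]
(181, 229) [174 127 105]
(230, 200) [137 140 139]
('top', 'scene') chute [0.4733 0.3317 0.2498] [np.float64(0.8288071617062498), np.float64(0.6766557665088584)]
rack [ 0.5756  0.1034 -0.1363 -0.001 ] [np.float64(0.8600289419175439), np.float64(0.8821823839326757), np.float64(0.8153485858403892), np.float64(0.67390560875513)]
('top',) chute [0.477  0.3292 0.2657] [np.float64(0.8610033353753999), np.float64(0.615920677236799)]
rack [ 0.5772  0.103  -0.1251 -0.0021] [np.float64(0.8633582790313861), np.float64(0.8682230233453502), np.float64(0.8540630182421227), np.float64(0.6136027599802859)]
('scene',) chute [0.4644 0.3405 0.1993] [np.float64(0.6580925640793407), np.float64(0.7486412340183239)]
rack [ 0.5706  0.1038 -0.1285 -0.0003] [np.float64(0.835632537706019), np.float64(0.8877358154131451), np.float64(0.615606473321583), np.float64(0.8033998521803399)]
```

View pics/ov_topc.png

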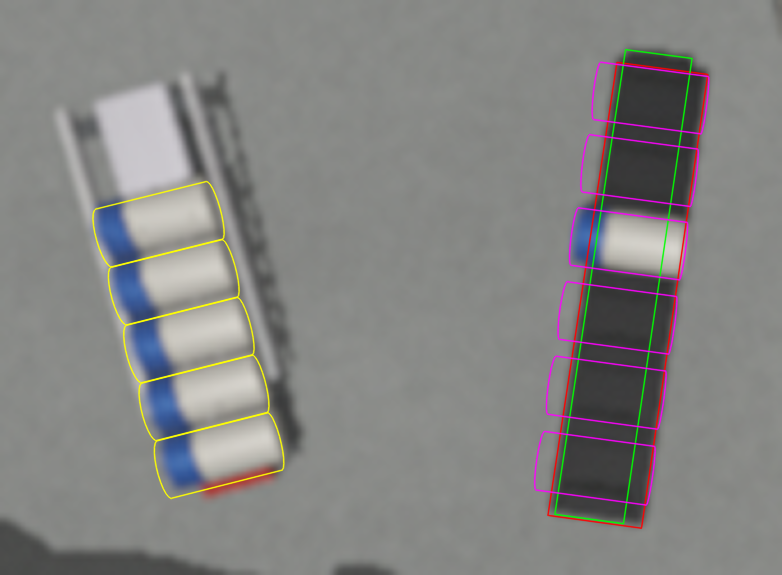

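View pics/ov_scenec.png

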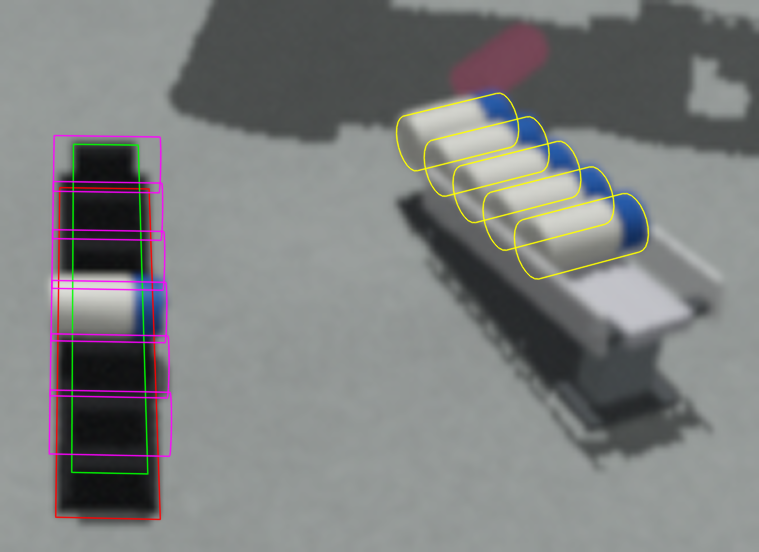

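View pics/mk.png

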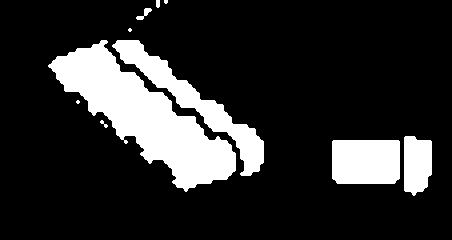

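```bash
cat > go.py <<'E'
# usage: go.py x y z jawheading_deg  (tool down) -> turn about tool z, then shift in the turned tool axes
from h import *
import sys,json
x,y,z,a=map(float,sys.argv[1:5])
o=robot.get_obs();R=np.array(o['eef_rot']);p=np.array(o['eef_pos'])
h=np.degrees(np.arctan2(R[1,1],R[0,1]));d=(a-h+90)%180-90
c,s=np.cos(np.radians(h+d)),np.sin(np.radians(h+d))
# target frame exactly down
T=np.array([[-s if 0 else s*-1, c,0],[c,s,0],[0,0,-1]]).astype(float)
# columns x,y,z
T=np.column_stack([np.cross([c,s,0],[0,0,-1]),[c,s,0],[0,0,-1]])
rv=cv2.Rodrigues(R.T@T)[0].ravel()
print('t',round(o['time'],2),'pos',p,'op',round(o['opening'],4),'F',np.round(o['force'],1),'q',np.round(o['qpos'],1))
print('turn(deg, tool)',np.round(np.degrees(rv),2),'then shift mm',np.round(1000*T.T@(np.array([x,y,z])-p),1))
json.dump([list(map(float,o['qpos'])),p.tolist(),R.tolist()],open('log.jsonl','a'));open('log.jsonl','a').write('\n')
E
python3 go.py 0.476 0.330 0.16 104.6
```

```text
t 1.2 pos [0.2518 0.572  0.2227] op 0.0879 F [0.5 0.2 0.6] q [65.1 24.2 93.4  0.  62.4 -1.1]
turn(deg, tool) [ -0.    -0.   -38.37] then shift mm [-155.9 -290.7   62.7]
```

```bash
python3 -m jog '[[0,0,-6.4,0,0,0,-1],[0,0,-6.4,0,0,0,-1],[0,0,-6.4,0,0,0,-1],[0,0,-6.4,0,0,0,-1],[0,0,-6.4,0,0,0,-1],[0,0,-6.4,0,0,0,-1]]' 20
python3 -m jog '[[0,0,0,-15,-29,5,-1],[0,0,0,-15,-29,5,-1],[0,0,0,-15,-29,5,-1],[0,0,0,-15,-29,5,-1],[0,0,0,-16,-29,6,-1],[0,0,0,-16,-29,6,-1],[0,0,0,-16,-29,6,-1],[0,0,0,-16,-29,6,-1],[0,0,0,-16,-29,6,-1],[0,0,0,-16,-29,6,-1],[0,0,0,0,0,0,-1]]'
python3 go.py 0.476 0.330 0.035 104.6
```

```text
time: 1.7
eef_pos: [0.2519, 0.572, 0.2227]
eef_rot: [[-0.966, -0.258, -0.0], [-0.258, 0.966, 0.0], [0.0, 0.0, -1.0]]
force: [-0.6, -0.6, 0.6]
opening: 0.0881
time: 2.62
eef_pos: [0.4789, 0.3271, 0.1658]
eef_rot: [[-0.968, -0.249, 0.0], [-0.249, 0.968, -0.001], [0.0, -0.001, -1.0]]
force: [-0.3, -0.1, 0.2]
opening: 0.0876
t 2.62 pos [0.4789 0.3271 0.1658] op 0.0876 F [-0.3 -0.1  0.2] q [ 33.2  24.6 101.6  -0.1  53.8 -71.2]
turn(deg, tool) [-0.08 -0.01 -0.18] then shift mm [  2.1   3.6 130.8]
```

```bash
python3 -m jog '[[0,0,0,0,1,20,-1],[0,0,0,0,1,20,-1],[0,0,0,1,0,20,-1],[0,0,0,1,0,20,-1],[0,0,0,0,0,0,-1]]'
python3 - <<'E'
from h import *
for n,(x0,y0,x1,y1) in {'top':(130,130,260,260),'scene':(370,110,520,220)}.items():
    im=robot.snapshot(n)[...,::-1];cv2.imwrite(f'pics/{n}1.png',im);cv2.imwrite(f'pics/c_{n}1.png',cv2.resize(im[y0:y1,x0:x1],None,fx=4.5,fy=4.5,interpolation=cv2.INTER_CUBIC))
E
```

```text
time: 3.03
eef_pos: [0.4712, 0.3312, 0.0834]
eef_rot: [[-0.968, -0.253, -0.005], [-0.253, 0.968, -0.003], [0.006, -0.002, -1.0]]
force: [-0.4, -1.1, 0.5]
opening: 0.0877
```

View pics/c_scene1.png

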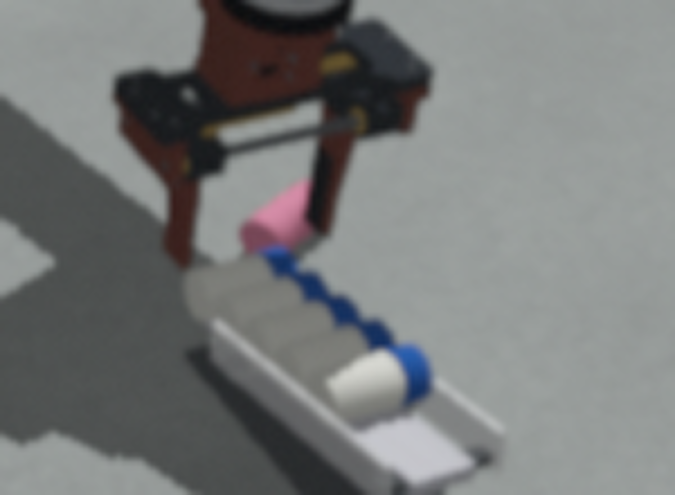

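View pics/c_top1.png

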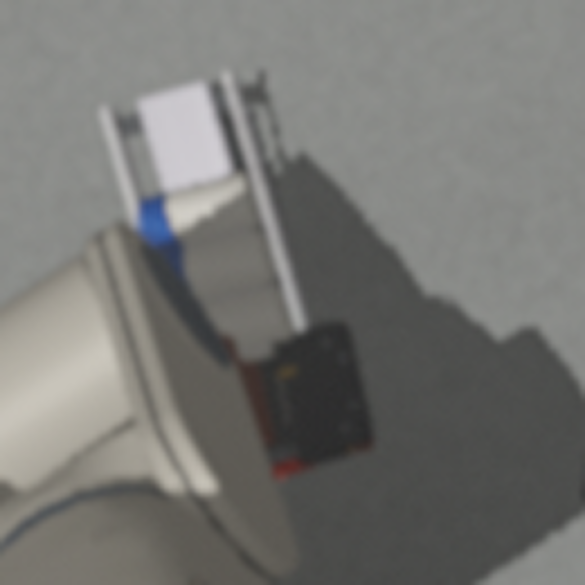

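The scene view shows the open fingers astride the front vial, at crop (178,255) and (318,220), with the pink look-alike behind. Going down.

```bash
python3 -m jog '[[0,0,0,-3,0,16,-1],[0,0,0,-2,0,16,-1],[0,0,0,0,0,16,-1],[0,0,0,0,0,0,-1],[0,0,0,0,0,0,-1]]'
python3 go.py 0.476 0.330 0.035 104.6
```

```text
time: 3.55
eef_pos: [0.4787, 0.3339, 0.0395]
eef_rot: [[-0.968, -0.253, 0.0], [-0.253, 0.968, 0.0], [-0.0, 0.0, -1.0]]
force: [0.1, -0.8, 0.2]
opening: 0.0878
t 3.55 pos [0.4787 0.3339 0.0395] op 0.0878 F [ 0.1 -0.8  0.2] q [ 33.7  35.8 104.    0.   40.2 -70.9]
turn(deg, tool) [0.01 0.02 0.04] then shift mm [ 3.6 -3.1  4.5]
```

```bash
python3 -m jog '[[0,0,0,3,-3,4,-1],[0,0,0,0,0,0,-1],[0,0,0,0,0,0,1],[0,0,0,0,0,0,1],[0,0,0,0,0,0,1],[0,0,0,0,0,0,1],[0,0,0,0,0,0,1],[0,0,0,0,0,0,1],[0,0,0,0,0,0,1]]' 20
python3 go.py 0.476 0.330 0.035 104.6
```

```text
time: 4.3
eef_pos: [0.4766, 0.3301, 0.035]
eef_rot: [[-0.968, -0.253, 0.001], [-0.253, 0.968, 0.0], [-0.001, 0.0, -1.0]]
force: [-1.1, -0.6, 5.1]
opening: 0.0637
t 4.3 pos [0.4766 0.3301 0.035 ] op 0.0637 F [-1.1 -0.6  5.1] q [ 33.5  36.  104.5   0.   39.5 -71.1]
turn(deg, tool) [0.01 0.04 0.04] then shift mm [0.6 0.1 0. ]
```

```bash
python3 -m jog '[[0,0,0,0,0,-8,1],[0,0,0,0,0,-15,1],[0,0,0,0,0,-25,1],[0,0,0,0,0,-30,1],[0,0,0,0,0,-30,1],[0,0,0,0,0,-17,1],[0,0,0,0,0,0,1],[0,0,0,0,0,0,1]]'
python3 go.py 0.562 0.213 0.16 82.6
python3 - <<'E'
from h import *
P=np.array([0.5765,.103,0])
for g in(-110,-66,-22,22,66,110): print(g,P+Rz(-.13)@[g/1e3,0,.024])
for n,(x0,y0,x1,y1) in {'scene':(370,60,520,220)}.items():
    im=robot.snapshot(n)[...,::-1];cv2.imwrite(f'pics/{n}2.png',im);cv2.imwrite(f'pics/c_{n}2.png',cv2.resize(im[y0:y1,x0:x1],None,fx=3.5,fy=3.5,interpolation=cv2.INTER_CUBIC))
E
```

```text
time: 4.97
eef_pos: [0.4765, 0.33, 0.1605]
eef_rot: [[-0.968, -0.253, 0.001], [-0.253, 0.968, 0.001], [-0.002, 0.001, -1.0]]
force: [-0.6, -0.2, -1.4]
opening: 0.0642
t 4.97 pos [0.4765 0.33   0.1605] op 0.0642 F [-0.6 -0.2 -1.4] q [ 33.5  24.9 101.9  -0.   53.  -71.1]
turn(deg, tool) [ 0.05  0.09 22.03] then shift mm [ -99.9 -105.     0.5]
-110 [0.4674 0.1173 0.024 ]
-66 [0.5111 0.1116 0.024 ]
-22 [0.5547 0.1059 0.024 ]
22 [0.5983 0.1001 0.024 ]
66 [0.6419 0.0944 0.024 ]
110 [0.6856 0.0887 0.024 ]
```

View pics/c_scene2.png

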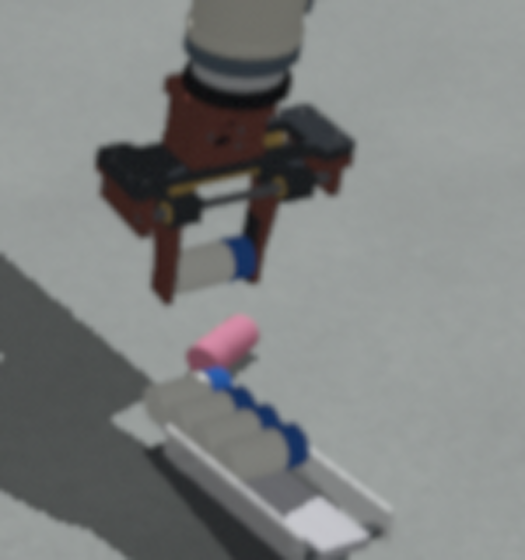

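```bash
python3 -m jog '[[0,0,5.5,0,0,0,1],[0,0,5.5,0,0,0,1],[0,0,5.5,0,0,0,1],[0,0,5.5,0,0,0,1]]'
python3 go.py 0.5547 0.1059 0.12 82.55
```

```text
time: 5.35
eef_pos: [0.475, 0.329, 0.1574]
eef_rot: [[-0.991, 0.133, -0.003], [0.133, 0.991, -0.002], [0.003, -0.003, -1.0]]
force: [-0.6, 0.6, -0.8]
opening: 0.0641
t 5.35 pos [0.475  0.329  0.1574] op 0.0641 F [-0.6  0.6 -0.8] q [ 33.5  25.2 102.    0.   53.  -48.8]
turn(deg, tool) [-0.15 -0.18 -0.19] then shift mm [-107.9 -210.9   37.4]
```

```bash
python3 -m jog '[[0,0,0,-12,-23,0,1],[0,0,0,-12,-23,0,1],[0,0,0,-12,-23,0,1],[0,0,0,-12,-23,2,1],[0,0,0,-12,-23,6,1],[0,0,0,-12,-24,7,1],[0,0,0,-12,-24,7,1],[0,0,0,-12,-24,7,1],[0,0,0,-12,-24,8,1],[0,0,0,0,0,0,1],[0,0,0,0,0,0,1]]'
python3 go.py 0.5547 0.1059 0.025 82.55
```

```text
time: 6.27
eef_pos: [0.555, 0.1054, 0.1204]
eef_rot: [[-0.991, 0.131, -0.004], [0.131, 0.991, -0.001], [0.004, -0.001, -1.0]]
force: [-0.4, 0.2, -1.4]
opening: 0.0647
t 6.27 pos [0.555  0.1054 0.1204] op 0.0647 F [-0.4  0.2 -1.4] q [  9.5  27.3 104.8   0.   48.1 -72.9]
turn(deg, tool) [-0.07 -0.24 -0.07] then shift mm [ 0.4  0.5 95.4]
```

```bash
python3 -m jog '[[0,0,0,0,0,20,1],[0,0,0,0,0,20,1],[0,0,0,0,0,20,1],[0,0,0,0,0,10,1],[0,0,0,0,0,0,1],[0,0,0,0,0,0,1]]'
python3 go.py 0.5547 0.1059 0.025 82.55
python3 - <<'E'
from h import *
for n,(x0,y0,x1,y1) in {'scene':(300,110,400,270),'top':(230,120,340,260)}.items():
    im=robot.snapshot(n)[...,::-1];cv2.imwrite(f'pics/{n}3.png',im);cv2.imwrite(f'pics/c_{n}3.png',cv2.resize(im[y0:y1,x0:x1],None,fx=3.5,fy=3.5,interpolation=cv2.INTER_CUBIC))
E
```

```text
time: 6.77
eef_pos: [0.5557, 0.1074, 0.0522]
eef_rot: [[-0.992, 0.127, -0.002], [0.127, 0.992, -0.0], [0.002, -0.0, -1.0]]
force: [0.1, -0.5, 0.1]
opening: 0.0639
t 6.77 pos [0.5557 0.1074 0.0522] op 0.0639 F [ 0.1 -0.5  0.1] q [  9.7  33.6 106.1   0.   40.5 -73. ]
turn(deg, tool) [-0.02 -0.09  0.13] then shift mm [ 0.8 -1.6 27.2]
```

View pics/c_scene3.png

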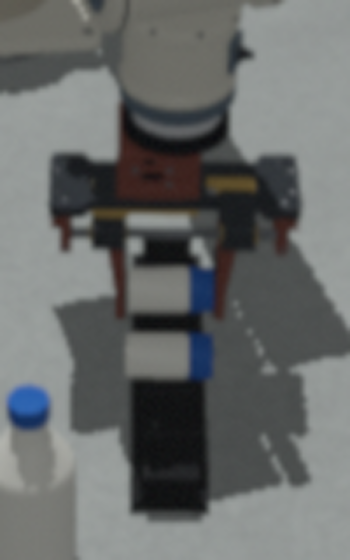

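View pics/c_top3.png

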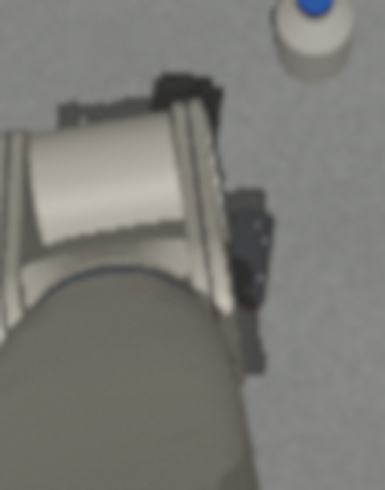

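```bash
python3 - <<'E'
from h import *
P=np.array([0.5765,.103,0])
f=lambda g,z:P+Rz(-.13)@[g/1e3,0,z]
for g,z in((-22,.071),(22,.043)): print((proj('scene',f(g,z))-[300,110]+.5)*3.5)
E
python3 -m jog '[[0,0,0,1,-1,13,1],[0,0,0,0,0,10,1],[0,0,0,0,0,3,1],[0,0,0,0,0,0,1],[0,0,0,0,0,0,1]]'
python3 go.py 0.5547 0.1059 0.024 82.55
```

```text
[169.5573 292.6093]
[169.415  359.9957]
time: 7.28
eef_pos: [0.5554, 0.1059, 0.0269]
eef_rot: [[-0.992, 0.128, 0.0], [0.128, 0.992, -0.0], [-0.0, -0.0, -1.0]]
force: [-0.6, 0.3, -0.3]
opening: 0.064
t 7.28 pos [0.5554 0.1059 0.0269] op 0.064 F [-0.6  0.3 -0.3] q [  9.6  36.  106.4  -0.   37.6 -73. ]
turn(deg, tool) [-0.    0.    0.08] then shift mm [ 0.7 -0.1  2.9]
```

```bash
python3 -m jog '[[0,0,0,0.5,0,2,1],[0,0,0,0,0,0,1],[0,0,0,0,0,0,-0.6],[0,0,0,0,0,0,-0.8],[0,0,0,0,0,0,-1],[0,0,0,0,0,0,-1],[0,0,0,0,0,0,-1],[0,0,0,0,0,0,-1],[0,0,0,0,0,0,-1]]'
python3 -m jog '[[0,0,0,0,0,-20,-1],[0,0,0,0,0,-35,-1],[0,0,0,0,0,-40,-1],[0,0,0,0,0,-36,-1]]'
python3 go.py 0.476 0.33 0.16 104.7
```

```text
time: 8.03
eef_pos: [0.5548, 0.1059, 0.0247]
eef_rot: [[-0.992, 0.128, 0.0], [0.128, 0.992, -0.0], [-0.0, -0.0, -1.0]]
force: [-0.0, -0.3, -0.3]
opening: 0.0883
time: 8.37
eef_pos: [0.5544, 0.1058, 0.1571]
eef_rot: [[-0.992, 0.128, -0.001], [0.128, 0.992, -0.0], [0.001, -0.0, -1.0]]
force: [0.7, -0.6, 0.3]
opening: 0.0876
t 8.37 pos [0.5544 0.1058 0.1571] op 0.0876 F [ 0.7 -0.6  0.3] q [  9.6  24.1 103.9  -0.   52.1 -73. ]
turn(deg, tool) [ -0.01  -0.05 -22.07] then shift mm [ 18.9 236.7  -2.9]
```

```bash
python3 -m jog '[[0,0,-5.5,0,0,0,-1],[0,0,-5.5,0,0,0,-1],[0,0,-5.5,0,0,0,-1],[0,0,-5.6,0,0,0,-1],[0,0,0,2,26,0,-1],[0,0,0,2,27,0,-1],[0,0,0,2,27,0,-1],[0,0,0,2,27,0,-1],[0,0,0,2,27,0,-1],[0,0,0,3,27,0,-1],[0,0,0,3,27,0,-1],[0,0,0,3,27,0,-1]]'
python3 -m jog '[[0,0,0,0,20,0,-1],[0,0,0,0,0,0,-1]]'
python3 go.py 0.476 0.33 0.035 104.7
python3 - <<'E'
from h import *
for n,(x0,y0,x1,y1) in {'scene':(310,90,510,270),'top':(110,120,310,270)}.items():
    im=robot.snapshot(n)[...,::-1];cv2.imwrite(f'pics/{n}4.png',im);cv2.imwrite(f'pics/c_{n}4.png',cv2.resize(im[y0:y1,x0:x1],None,fx=3.3,fy=3.3,interpolation=cv2.INTER_CUBIC))
E
```

```text
time: 9.37
eef_pos: [0.481, 0.3102, 0.1557]
eef_rot: [[-0.967, -0.254, -0.0], [-0.254, 0.967, -0.0], [0.0, -0.0, -1.0]]
force: [-0.5, 1.1, -0.2]
opening: 0.0877
time: 9.53
eef_pos: [0.4757, 0.3315, 0.1558]
eef_rot: [[-0.966, -0.257, 0.0], [-0.257, 0.966, 0.001], [-0.001, 0.001, -1.0]]
force: [0.3, 0.3, -0.2]
opening: 0.0878
t 9.53 pos [0.4757 0.3315 0.1558] op 0.0878 F [ 0.3  0.3 -0.2] q [ 33.7  25.3 102.    0.1  52.6 -71.3]
turn(deg, tool) [0.06 0.04 0.2 ] then shift mm [  0.1  -1.5 120.8]
```

View pics/c_scene4.png

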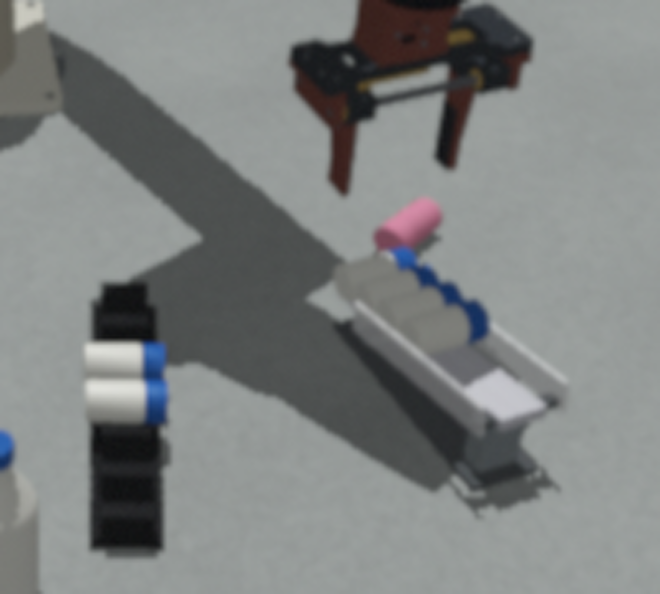

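View pics/c_top4.png

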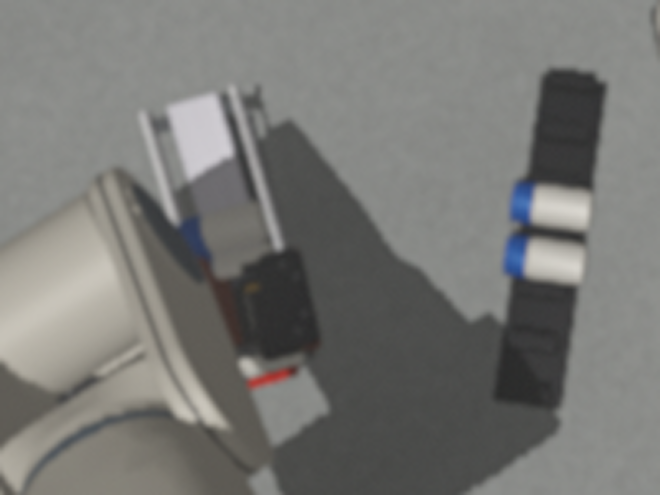

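The first vial lies in the groove next to the preset one, at top crop (545,260) and (552,205), parallel to it. The queue has rolled to the stop. On to the second.

```bash
python3 -m jog '[[0,0,0,0,-1,25,-1],[0,0,0,0,-1,25,-1],[0,0,0,0,0,25,-1],[0,0,0,0,0,20,-1],[0,0,0,0,0,15,-1],[0,0,0,0,0,8,-1],[0,0,0,0,0,0,-1],[0,0,0,0,0,0,-1]]'
python3 go.py 0.476 0.33 0.035 104.7
```

```text
time: 10.3
eef_pos: [0.4774, 0.3258, 0.0378]
eef_rot: [[-0.967, -0.254, -0.0], [-0.254, 0.967, -0.0], [0.0, -0.0, -1.0]]
force: [-0.2, -0.7, 1.1]
opening: 0.0878
t 10.3 pos [0.4774 0.3258 0.0378] op 0.0878 F [-0.2 -0.7  1.1] q [ 33.1  35.6 104.7  -0.   39.7 -71.5]
turn(deg, tool) [-0.01 -0.02 -0.01] then shift mm [0.3 4.5 2.8]
```

```bash
python3 -m jog '[[0,0,0,0.3,4.5,2.5,-1],[0,0,0,0,0,0,-1],[0,0,0,0,0,0,1],[0,0,0,0,0,0,1],[0,0,0,0,0,0,1],[0,0,0,0,0,0,1],[0,0,0,0,0,0,1],[0,0,0,0,0,0,1],[0,0,0,0,0,0,1]]' 20
python3 -m jog '[[0,0,0,0,0,-8,1],[0,0,0,0,0,-15,1],[0,0,0,0,0,-25,1],[0,0,0,0,0,-30,1],[0,0,0,0,0,-30,1],[0,0,0,0,0,-17,1],[0,0,5.5,0,0,0,1],[0,0,5.5,0,0,0,1],[0,0,5.5,0,0,0,1],[0,0,5.6,0,0,0,1],[0,0,0,0,0,0,1]]'
python3 go.py 0.5111 0.1116 0.12 82.6
```

```text
time: 11.05
eef_pos: [0.4758, 0.3309, 0.0355]
eef_rot: [[-0.967, -0.254, 0.0], [-0.254, 0.967, 0.0], [-0.0, 0.0, -1.0]]
force: [-0.6, 0.0, 3.5]
opening: 0.0644
time: 11.97
eef_pos: [0.4755, 0.3305, 0.1605]
eef_rot: [[-0.991, 0.132, -0.0], [0.132, 0.991, -0.0], [0.0, -0.0, -1.0]]
force: [0.1, -0.1, -0.3]
opening: 0.0643
t 11.97 pos [0.4755 0.3305 0.1605] op 0.0643 F [ 0.1 -0.1 -0.3] q [ 33.6  24.9 101.9  -0.   53.2 -48.8]
turn(deg, tool) [-0.01 -0.01 -0.17] then shift mm [ -63.5 -212.5   40.5]
```

```bash
python3 -m jog '[[0,0,0,-7,-23,0,1],[0,0,0,-7,-23,0,1],[0,0,0,-7,-23,0,1],[0,0,0,-7,-23,2,1],[0,0,0,-7,-24,7,1],[0,0,0,-7,-24,7,1],[0,0,0,-7,-24,8,1],[0,0,0,-7,-24,8,1],[0,0,0,-7,-24,8,1],[0,0,0,0,0,0,1],[0,0,0,0,0,0,1]]'
python3 go.py 0.5111 0.1116 0.025 82.6
```

```text
time: 12.88
eef_pos: [0.5107, 0.1114, 0.12]
eef_rot: [[-0.992, 0.128, -0.001], [0.128, 0.992, -0.0], [0.001, -0.0, -1.0]]
force: [0.1, 0.7, -0.1]
opening: 0.064
t 12.88 pos [0.5107 0.1114 0.12  ] op 0.064 F [ 0.1  0.7 -0.1] q [ 11.   24.4 110.3   0.   45.4 -71.6]
turn(deg, tool) [-0.01 -0.06  0.02] then shift mm [-0.4  0.2 95. ]
```

```bash
python3 -m jog '[[0,0,0,0,0,20,1],[0,0,0,0,0,20,1],[0,0,0,0,0,20,1],[0,0,0,0,0,15,1],[0,0,0,0,0,10,1],[0,0,0,0,0,6,1],[0,0,0,0,0,0,1],[0,0,0,0,0,0,1]]'
python3 go.py 0.5111 0.1116 0.0245 82.6
```

```text
time: 13.55
eef_pos: [0.5112, 0.1129, 0.0295]
eef_rot: [[-0.992, 0.127, 0.0], [0.127, 0.992, 0.0], [-0.0, 0.0, -1.0]]
force: [0.0, -0.5, -0.6]
opening: 0.0638
t 13.55 pos [0.5112 0.1129 0.0295] op 0.0638 F [ 0.  -0.5 -0.6] q [ 11.1  33.5 111.8   0.   34.7 -71.5]
turn(deg, tool) [0.01 0.02 0.09] then shift mm [-0.  -1.3  5. ]
```

```bash
python3 -m jog '[[0,0,0,0,-1,5,1],[0,0,0,0,0,0,1],[0,0,0,0,0,0,-0.6],[0,0,0,0,0,0,-0.8],[0,0,0,0,0,0,-1],[0,0,0,0,0,0,-1],[0,0,0,0,0,0,-1],[0,0,0,0,0,0,-1]]'
python3 -m jog '[[0,0,0,0,0,-20,-1],[0,0,0,0,0,-35,-1],[0,0,0,0,0,-40,-1],[0,0,0,0,0,-36,-1],[0,0,-5.5,0,0,0,-1],[0,0,-5.5,0,0,0,-1],[0,0,-5.5,0,0,0,-1],[0,0,-5.6,0,0,0,-1],[0,0,0,0,0,0,-1]]'
python3 go.py 0.476 0.33 0.16 104.7
```

```text
time: 14.22
eef_pos: [0.511, 0.1114, 0.0243]
eef_rot: [[-0.992, 0.128, 0.0], [0.128, 0.992, 0.0], [-0.0, 0.0, -1.0]]
force: [-0.4, -0.3, 0.9]
opening: 0.0876
time: 14.97
eef_pos: [0.5108, 0.1113, 0.1553]
eef_rot: [[-0.966, -0.258, 0.0], [-0.258, 0.966, -0.0], [-0.0, -0.0, -1.0]]
force: [0.3, -0.4, 0.5]
opening: 0.088
t 14.97 pos [0.5108 0.1113 0.1553] op 0.088 F [ 0.3 -0.4  0.5] q [ 11.   21.1 109.2  -0.   49.7 -93.9]
turn(deg, tool) [-0.    0.01  0.23] then shift mm [-21.8 220.3  -4.7]
```

```bash
python3 -m jog '[[0,0,0,-2.2,24,0,-1],[0,0,0,-2.2,24,0,-1],[0,0,0,-2.2,25,0,-1],[0,0,0,-2.2,25,0,-1],[0,0,0,-2.2,25,0,-1],[0,0,0,-2.2,25,0,-1],[0,0,0,-2.2,25,0,-1],[0,0,0,-2.2,25,0,-1],[0,0,0,-2.2,24,0,-1],[0,0,0,0,0,0,-1],[0,0,0,0,0,0,-1]]'
python3 go.py 0.476 0.33 0.035 104.7
python3 - <<'E'
from h import *
for n,(x0,y0,x1,y1) in {'scene':(310,90,510,270)}.items():
    im=robot.snapshot(n)[...,::-1];cv2.imwrite(f'pics/{n}5.png',im);cv2.imwrite(f'pics/c_{n}5.png',cv2.resize(im[y0:y1,x0:x1],None,fx=3.3,fy=3.3,interpolation=cv2.INTER_CUBIC))
E
```

```text
time: 15.88
eef_pos: [0.4731, 0.3319, 0.1549]
eef_rot: [[-0.967, -0.254, -0.0], [-0.254, 0.967, -0.0], [0.0, -0.0, -1.0]]
force: [0.1, 0.3, -0.3]
opening: 0.0879
t 15.88 pos [0.4731 0.3319 0.1549] op 0.0879 F [ 0.1  0.3 -0.3] q [ 33.9  25.3 102.2  -0.   52.5 -70.8]
turn(deg, tool) [-0.02 -0.02  0.02] then shift mm [ -2.3  -2.6 119.9]
```

View pics/c_scene5.png

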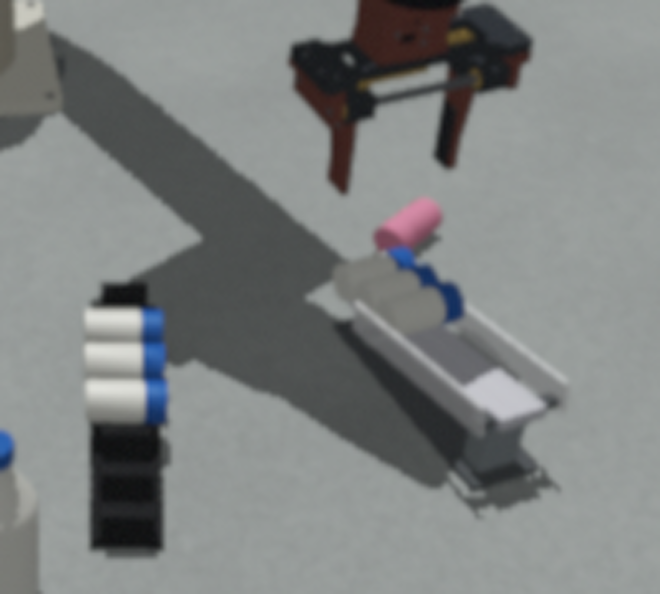

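Three vials now lie in the rack at crop y ≈ 325, 360 and 400. Three remain on the chute, with the front one at (370,275). Third vial next.

```bash
python3 -m jog '[[0,0,0,-2.3,-2,25,-1],[0,0,0,0,-0.6,25,-1],[0,0,0,0,0,25,-1],[0,0,0,0,0,20,-1],[0,0,0,0,0,15,-1],[0,0,0,0,0,8,-1],[0,0,0,0,0,0,-1],[0,0,0,0,0,0,-1]]'
python3 go.py 0.476 0.33 0.035 104.7
```

```text
time: 16.6
eef_pos: [0.4766, 0.3285, 0.0373]
eef_rot: [[-0.967, -0.253, -0.0], [-0.253, 0.967, -0.0], [0.0, -0.0, -1.0]]
force: [0.2, 0.6, 1.0]
opening: 0.0879
t 16.6 pos [0.4766 0.3285 0.0373] op 0.0879 F [0.2 0.6 1. ] q [ 33.4  35.7 104.6  -0.   39.7 -71.2]
turn(deg, tool) [-0.01 -0.03 -0.05] then shift mm [0.2 1.6 2.3]
```

```bash
python3 -m jog '[[0,0,0,0.2,1.6,2.3,-1],[0,0,0,0,0,0,-1],[0,0,0,0,0,0,1],[0,0,0,0,0,0,1],[0,0,0,0,0,0,1],[0,0,0,0,0,0,1],[0,0,0,0,0,0,1],[0,0,0,0,0,0,1],[0,0,0,0,0,0,1]]' 20
python3 -m jog '[[0,0,0,0,0,-8,1],[0,0,0,0,0,-15,1],[0,0,0,0,0,-25,1],[0,0,0,0,0,-30,1],[0,0,0,0,0,-30,1],[0,0,0,0,0,-17,1],[0,0,5.5,0,0,0,1],[0,0,5.5,0,0,0,1],[0,0,5.5,0,0,0,1],[0,0,5.6,0,0,0,1],[0,0,0,0,0,0,1]]'
python3 go.py 0.4674 0.1173 0.12 82.6
```

```text
time: 17.35
eef_pos: [0.4759, 0.3308, 0.0351]
eef_rot: [[-0.967, -0.254, 0.0], [-0.254, 0.967, 0.0], [-0.0, 0.0, -1.0]]
force: [-0.4, -0.4, 3.8]
opening: 0.0638
time: 18.27
eef_pos: [0.4756, 0.3306, 0.1602]
eef_rot: [[-0.991, 0.132, -0.0], [0.132, 0.991, -0.0], [0.0, -0.0, -1.0]]
force: [0.0, -0.4, -1.1]
opening: 0.0639
t 18.27 pos [0.4756 0.3306 0.1602] op 0.0639 F [ 0.  -0.4 -1.1] q [ 33.6  25.  101.9   0.   53.1 -48.8]
turn(deg, tool) [-0.   -0.01 -0.17] then shift mm [ -19.3 -212.6   40.2]
```

```bash
python3 -m jog '[[0,0,0,-2,-23,0,1],[0,0,0,-2,-23,0,1],[0,0,0,-2,-23,0,1],[0,0,0,-2,-23,2,1],[0,0,0,-2,-24,7,1],[0,0,0,-2,-24,7,1],[0,0,0,-2,-24,8,1],[0,0,0,-2,-24,8,1],[0,0,0,-3,-24,8,1],[0,0,0,0,0,0,1],[0,0,0,0,0,0,1]]'
python3 go.py 0.4674 0.1173 0.12 82.6
```

```text
time: 19.18
eef_pos: [0.4672, 0.1172, 0.1197]
eef_rot: [[-0.992, 0.128, -0.001], [0.128, 0.992, -0.0], [0.001, -0.0, -1.0]]
force: [-0.2, -0.3, -0.4]
opening: 0.0643
t 19.18 pos [0.4672 0.1172 0.1197] op 0.0643 F [-0.2 -0.3 -0.4] q [ 12.7  21.5 115.3   0.   43.2 -70. ]
turn(deg, tool) [-0.01 -0.06  0.02] then shift mm [-0.2  0.2 -0.3]
```

```bash
python3 -m jog '[[0,0,0,0,0,20,1],[0,0,0,0,0,20,1],[0,0,0,0,0,20,1],[0,0,0,0,0,15,1],[0,0,0,0,0,10,1],[0,0,0,0,0,6,1],[0,0,0,0,0,0,1],[0,0,0,0,0,0,1]]'
python3 go.py 0.4674 0.1173 0.0245 82.6
```

```text
time: 19.85
eef_pos: [0.4678, 0.1185, 0.0292]
eef_rot: [[-0.992, 0.127, 0.0], [0.127, 0.992, 0.0], [-0.0, 0.0, -1.0]]
force: [0.2, -0.0, -1.0]
opening: 0.0645
t 19.85 pos [0.4678 0.1185 0.0292] op 0.0645 F [ 0.2 -0.  -1. ] q [ 12.8  31.5 116.9   0.   31.6 -69.9]
turn(deg, tool) [0.01 0.02 0.08] then shift mm [ 0.3 -1.2  4.7]
```

```bash
python3 -m jog '[[0,0,0,0,-1,5,1],[0,0,0,0,0,0,1],[0,0,0,0,0,0,-0.6],[0,0,0,0,0,0,-0.8],[0,0,0,0,0,0,-1],[0,0,0,0,0,0,-1],[0,0,0,0,0,0,-1],[0,0,0,0,0,0,-1]]'
python3 -m jog '[[0,0,0,0,0,-20,-1],[0,0,0,0,0,-35,-1],[0,0,0,0,0,-40,-1],[0,0,0,0,0,-36,-1],[0,0,-5.5,0,0,0,-1],[0,0,-5.5,0,0,0,-1],[0,0,-5.5,0,0,0,-1],[0,0,-5.6,0,0,0,-1],[0,0,0,0,0,0,-1]]'
python3 go.py 0.476 0.33 0.155 104.7
```

```text
time: 20.52
eef_pos: [0.4675, 0.117, 0.0239]
eef_rot: [[-0.992, 0.128, 0.0], [0.128, 0.992, 0.0], [-0.0, 0.0, -1.0]]
force: [0.6, 0.1, 0.4]
opening: 0.0881
time: 21.27
eef_pos: [0.4673, 0.117, 0.155]
eef_rot: [[-0.966, -0.258, 0.0], [-0.258, 0.966, 0.0], [-0.0, -0.0, -1.0]]
force: [0.4, -0.5, -1.5]
opening: 0.0878
t 21.27 pos [0.4673 0.117  0.155 ] op 0.0878 F [ 0.4 -0.5 -1.5] q [ 12.6  18.  114.2  -0.   47.8 -92.3]
turn(deg, tool) [-0.    0.01  0.23] then shift mm [-62.5 203.8   0. ]
```

```bash
python3 -m jog '[[0,0,0,-7,22,0,-1],[0,0,0,-7,22,0,-1],[0,0,0,-7,22,0,-1],[0,0,0,-7,23,0,-1],[0,0,0,-7,23,0,-1],[0,0,0,-7,23,0,-1],[0,0,0,-7,23,0,-1],[0,0,0,-7,23,0,-1],[0,0,0,-7,22,0,-1],[0,0,0,0,0,0,-1],[0,0,0,0,0,0,-1]]'
python3 go.py 0.476 0.33 0.035 104.7
python3 - <<'E'
from h import *
for n,(x0,y0,x1,y1) in {'scene':(310,90,510,270)}.items():
    im=robot.snapshot(n)[...,::-1];cv2.imwrite(f'pics/{n}6.png',im);cv2.imwrite(f'pics/c_{n}6.png',cv2.resize(im[y0:y1,x0:x1],None,fx=3.3,fy=3.3,interpolation=cv2.INTER_CUBIC))
E
```

```text
time: 22.18
eef_pos: [0.4763, 0.33, 0.1545]
eef_rot: [[-0.967, -0.254, -0.0], [-0.254, 0.967, -0.0], [0.0, -0.0, -1.0]]
force: [-0.4, 0.3, -0.5]
opening: 0.0877
t 22.18 pos [0.4763 0.33   0.1545] op 0.0877 F [-0.4  0.3 -0.5] q [ 33.5  25.5 102.   -0.   52.5 -71.2]
turn(deg, tool) [-0.02 -0.03  0.01] then shift mm [  0.3   0.  119.5]
```

View pics/c_scene6.png

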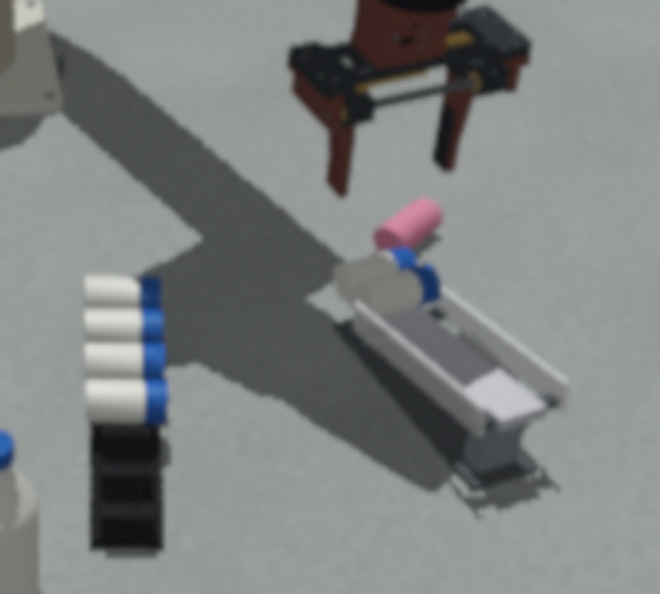

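Four vials are in the rack at crop y ≈ 290, 325, 360 and 400, and two are left on the chute. Fourth vial next.

```bash
python3 -m jog '[[0,0,0,0,0,25,-1],[0,0,0,0,0,25,-1],[0,0,0,0,0,25,-1],[0,0,0,0,0,20,-1],[0,0,0,0,0,15,-1],[0,0,0,0,0,9,-1],[0,0,0,0,0,0,-1],[0,0,0,0,0,0,-1]]'
python3 go.py 0.476 0.33 0.035 104.7
```

```text
time: 22.9
eef_pos: [0.4767, 0.3286, 0.0359]
eef_rot: [[-0.967, -0.253, -0.001], [-0.253, 0.967, -0.001], [0.001, -0.0, -1.0]]
force: [0.0, 1.6, 0.3]
opening: 0.0877
t 22.9 pos [0.4767 0.3286 0.0359] op 0.0877 F [0.  1.6 0.3] q [ 33.4  35.9 104.6  -0.   39.6 -71.2]
turn(deg, tool) [-0.02 -0.04 -0.04] then shift mm [0.3 1.5 0.9]
```

```bash
python3 -m jog '[[0,0,0,0.2,1.5,1,-1],[0,0,0,0,0,0,-1],[0,0,0,0,0,0,1],[0,0,0,0,0,0,1],[0,0,0,0,0,0,1],[0,0,0,0,0,0,1],[0,0,0,0,0,0,1],[0,0,0,0,0,0,1],[0,0,0,0,0,0,1]]' 20
python3 -m jog '[[0,0,0,0,0,-8,1],[0,0,0,0,0,-15,1],[0,0,0,0,0,-25,1],[0,0,0,0,0,-30,1],[0,0,0,0,0,-30,1],[0,0,0,0,0,-17,1],[0,0,5.5,0,0,0,1],[0,0,5.5,0,0,0,1],[0,0,5.5,0,0,0,1],[0,0,5.6,0,0,0,1],[0,0,0,0,0,0,1]]'
python3 go.py 0.6419 0.0944 0.13 82.6
```

```text
time: 23.65
eef_pos: [0.4762, 0.3309, 0.0351]
eef_rot: [[-0.967, -0.254, 0.0], [-0.254, 0.967, 0.0], [-0.0, 0.0, -1.0]]
force: [0.2, -0.3, 5.2]
opening: 0.0638
time: 24.57
eef_pos: [0.4758, 0.3306, 0.1602]
eef_rot: [[-0.991, 0.132, -0.0], [0.132, 0.991, -0.0], [0.0, -0.0, -1.0]]
force: [0.5, -1.1, -0.9]
opening: 0.0642
t 24.57 pos [0.4758 0.3306 0.1602] op 0.0642 F [ 0.5 -1.1 -0.9] q [ 33.6  25.  101.9   0.   53.1 -48.8]
turn(deg, tool) [-0.01 -0.01 -0.16] then shift mm [-195.1 -212.9   30.2]
```

```bash
python3 -m jog '[[0,0,0,-19.5,-21,0,1],[0,0,0,-19.5,-21,0,1],[0,0,0,-19.5,-21,0,1],[0,0,0,-19.5,-21,0,1],[0,0,0,-19.5,-21,5,1],[0,0,0,-19.5,-21,5,1],[0,0,0,-19.5,-21.5,5,1],[0,0,0,-19.5,-21.5,5,1],[0,0,0,-19.5,-22,5,1],[0,0,0,-19.5,-22,5,1],[0,0,0,0,0,0,1],[0,0,0,0,0,0,1]]'
python3 go.py 0.6419 0.0944 0.13 82.6
```

```text
time: 25.57
eef_pos: [0.6423, 0.0931, 0.1294]
eef_rot: [[-0.992, 0.128, -0.001], [0.128, 0.992, -0.0], [0.001, -0.0, -1.0]]
force: [-1.3, -0.5, -0.4]
opening: 0.0642
t 25.57 pos [0.6423 0.0931 0.1294] op 0.0642 F [-1.3 -0.5 -0.4] q [  7.2  32.5  93.5   0.   54.  -75.4]
turn(deg, tool) [-0.01 -0.06  0.03] then shift mm [ 0.6  1.2 -0.6]
```

```bash
python3 -m jog '[[0,0,0,0.5,0.5,20,1],[0,0,0,0,0,20,1],[0,0,0,0,0,20,1],[0,0,0,0,0,20,1],[0,0,0,0,0,15,1],[0,0,0,0,0,6,1],[0,0,0,0,0,0,1],[0,0,0,0,0,0,1]]'
python3 go.py 0.6419 0.0944 0.0245 82.6
```

```text
time: 26.23
eef_pos: [0.6418, 0.0956, 0.0292]
eef_rot: [[-0.992, 0.127, 0.0], [0.127, 0.992, 0.0], [-0.0, 0.0, -1.0]]
force: [-0.3, 0.4, -0.4]
opening: 0.0644
t 26.23 pos [0.6418 0.0956 0.0292] op 0.0644 F [-0.3  0.4 -0.4] q [  7.4  40.5  95.2   0.   44.2 -75.3]
turn(deg, tool) [0.   0.   0.09] then shift mm [-0.3 -1.2  4.7]
```

```bash
python3 -m jog '[[0,0,0,0,-1,5,1],[0,0,0,0,0,0,1],[0,0,0,0,0,0,-0.6],[0,0,0,0,0,0,-0.8],[0,0,0,0,0,0,-1],[0,0,0,0,0,0,-1],[0,0,0,0,0,0,-1],[0,0,0,0,0,0,-1]]'
python3 -m jog '[[0,0,0,0,0,-20,-1],[0,0,0,0,0,-35,-1],[0,0,0,0,0,-40,-1],[0,0,0,0,0,-36,-1],[0,0,-5.5,0,0,0,-1],[0,0,-5.5,0,0,0,-1],[0,0,-5.5,0,0,0,-1],[0,0,-5.6,0,0,0,-1],[0,0,0,0,0,0,-1]]'
python3 go.py 0.476 0.33 0.155 104.7
```

```text
time: 26.9
eef_pos: [0.6417, 0.0941, 0.0239]
eef_rot: [[-0.992, 0.128, 0.0], [0.128, 0.992, 0.0], [-0.0, 0.0, -1.0]]
force: [0.2, -0.3, 0.5]
opening: 0.0879
time: 27.65
eef_pos: [0.6416, 0.094, 0.155]
eef_rot: [[-0.966, -0.258, 0.0], [-0.258, 0.966, -0.0], [-0.0, -0.0, -1.0]]
force: [0.6, -0.5, 0.1]
opening: 0.0872
t 27.65 pos [0.6416 0.094  0.155 ] op 0.0872 F [ 0.6 -0.5  0.1] q [  7.3  30.6  92.9  -0.   56.5 -97.6]
turn(deg, tool) [-0.    0.01  0.23] then shift mm [100.3 270.2   0. ]
```

```bash
python3 -m jog '[[0,0,0,10,27,0,-1],[0,0,0,10,27,0,-1],[0,0,0,10,27,0,-1],[0,0,0,10,27,0,-1],[0,0,0,10,27,0,-1],[0,0,0,10,27,0,-1],[0,0,0,10,27,0,-1],[0,0,0,10,27,0,-1],[0,0,0,10,27,0,-1],[0,0,0,10,27,0,-1],[0,0,0,0,0,0,-1],[0,0,0,0,0,0,-1]]'
python3 go.py 0.476 0.33 0.035 104.7
python3 - <<'E'
from h import *
for n,(x0,y0,x1,y1) in {'scene':(310,90,510,270)}.items():
    im=robot.snapshot(n)[...,::-1];cv2.imwrite(f'pics/{n}7.png',im);cv2.imwrite(f'pics/c_{n}7.png',cv2.resize(im[y0:y1,x0:x1],None,fx=3.3,fy=3.3,interpolation=cv2.INTER_CUBIC))
E
```

```text
time: 28.65
eef_pos: [0.4755, 0.3307, 0.1548]
eef_rot: [[-0.967, -0.255, 0.0], [-0.255, 0.967, -0.0], [-0.0, -0.0, -1.0]]
force: [0.4, 0.0, 0.1]
opening: 0.0877
t 28.65 pos [0.4755 0.3307 0.1548] op 0.0877 F [0.4 0.  0.1] q [ 33.6  25.4 102.1  -0.   52.5 -71.1]
turn(deg, tool) [-0.01  0.    0.05] then shift mm [ -0.3  -0.8 119.8]
```

View pics/c_scene7.png

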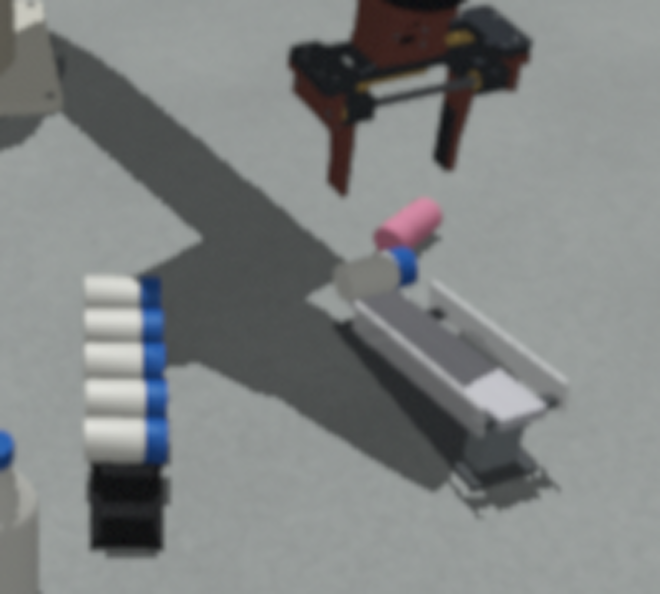

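Five vials are in the rack and the last one is at the stop, at (370,275). The far groove is free.

```bash
python3 -m jog '[[0,0,0,0,0,25,-1],[0,0,0,0,0,25,-1],[0,0,0,0,0,25,-1],[0,0,0,0,0,20,-1],[0,0,0,0,0,15,-1],[0,0,0,0,0,9,-1],[0,0,0,0,0,0,-1],[0,0,0,0,0,0,-1]]'
python3 -m jog '[[0,0,0,0.2,0.8,1,-1],[0,0,0,0,0,0,-1],[0,0,0,0,0,0,1],[0,0,0,0,0,0,1],[0,0,0,0,0,0,1],[0,0,0,0,0,0,1],[0,0,0,0,0,0,1],[0,0,0,0,0,0,1],[0,0,0,0,0,0,1]]' 20
python3 go.py 0.476 0.33 0.035 104.7
```

```text
time: 29.37
eef_pos: [0.4767, 0.3291, 0.0358]
eef_rot: [[-0.968, -0.253, -0.0], [-0.253, 0.968, -0.0], [0.0, -0.0, -1.0]]
force: [0.5, 1.0, -0.7]
opening: 0.0879
time: 30.12
eef_pos: [0.4759, 0.3307, 0.0352]
eef_rot: [[-0.967, -0.254, 0.0], [-0.254, 0.967, 0.0], [-0.0, 0.0, -1.0]]
force: [-1.6, -0.2, 4.3]
opening: 0.0643
t 30.12 pos [0.4759 0.3307 0.0352] op 0.0643 F [-1.6 -0.2  4.3] q [ 33.6  36.  104.5   0.   39.5 -71.1]
turn(deg, tool) [0.01 0.02 0.04] then shift mm [ 0.1 -0.7  0.2]
```

```bash
python3 -m jog '[[0,0,0,0,0,-8,1],[0,0,0,0,0,-15,1],[0,0,0,0,0,-25,1],[0,0,0,0,0,-30,1],[0,0,0,0,0,-30,1],[0,0,0,0,0,-17,1],[0,0,5.5,0,0,0,1],[0,0,5.5,0,0,0,1],[0,0,5.5,0,0,0,1],[0,0,5.6,0,0,0,1],[0,0,0,0,0,0,1]]'
python3 go.py 0.6856 0.0887 0.13 82.6
```

```text
time: 31.03
eef_pos: [0.4755, 0.3303, 0.1602]
eef_rot: [[-0.991, 0.132, -0.0], [0.132, 0.991, -0.0], [0.0, -0.0, -1.0]]
force: [0.1, -0.4, -0.7]
opening: 0.0642
t 31.03 pos [0.4755 0.3303 0.1602] op 0.0642 F [ 0.1 -0.4 -0.7] q [ 33.6  25.  101.9   0.   53.1 -48.8]
turn(deg, tool) [-0.01 -0.01 -0.16] then shift mm [-239.4 -212.6   30.2]
```

```bash
python3 -m jog '[[0,0,0,-24,-20,0,1],[0,0,0,-24,-20,0,1],[0,0,0,-24,-20,0,1],[0,0,0,-24,-20,0,1],[0,0,0,-24,-20,5,1],[0,0,0,-24,-20,5,1],[0,0,0,-24,-20.5,5,1],[0,0,0,-24,-20.5,5,1],[0,0,0,-24,-21,5,1],[0,0,0,-24,-21,5,1],[0,0,0,0,0,0,1],[0,0,0,0,0,0,1]]'
python3 go.py 0.6862 0.0937 0.0245 82.6
python3 - <<'E'
from h import *
for n,(x0,y0,x1,y1) in {'scene':(280,110,400,290),'top':(230,100,350,220)}.items():
    im=robot.snapshot(n)[...,::-1];cv2.imwrite(f'pics/{n}8.png',im);cv2.imwrite(f'pics/c_{n}8.png',cv2.resize(im[y0:y1,x0:x1],None,fx=3.3,fy=3.3,interpolation=cv2.INTER_CUBIC))
E
```

```text
time: 32.03
eef_pos: [0.688, 0.0969, 0.1292]
eef_rot: [[-0.992, 0.128, -0.001], [0.128, 0.992, -0.0], [0.001, -0.0, -1.0]]
force: [-0.5, 0.3, 0.2]
opening: 0.0643
t 32.03 pos [0.688  0.0969 0.1292] op 0.0643 F [-0.5  0.3  0.2] q [  7.   36.   87.1   0.   57.  -75.6]
turn(deg, tool) [-0.01 -0.07  0.02] then shift mm [  1.4  -3.4 104.7]
```

View pics/c_scene8.png

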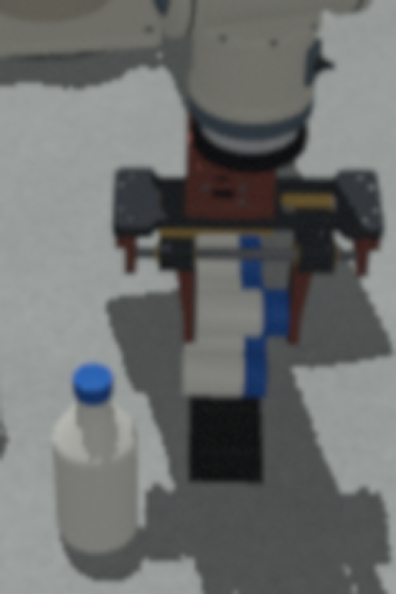

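View pics/c_top8.png

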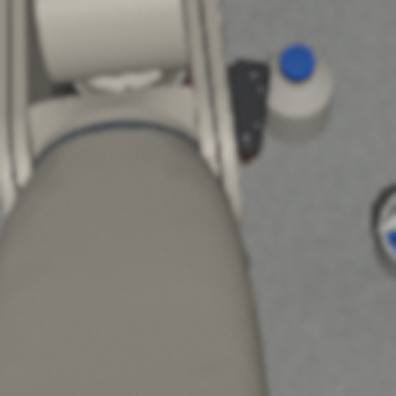

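```bash
python3 -m jog '[[0,0,0,1.4,-2,20,1],[0,0,0,0,-1,20,1],[0,0,0,0,0,20,1],[0,0,0,0,0,20,1],[0,0,0,0,0,15,1],[0,0,0,0,0,4,1],[0,0,0,0,0,0,1],[0,0,0,0,0,0,1]]'
python3 go.py 0.6862 0.0937 0.0245 82.6
```

```text
time: 32.8
eef_pos: [0.6863, 0.0962, 0.0316]
eef_rot: [[-0.992, 0.127, 0.001], [0.127, 0.992, 0.0], [-0.001, 0.0, -1.0]]
force: [-0.5, -0.1, -0.5]
opening: 0.0643
t 32.8 pos [0.6863 0.0962 0.0316] op 0.0643 F [-0.5 -0.1 -0.5] q [  7.   43.1  89.    0.   47.9 -75.7]
turn(deg, tool) [0.01 0.03 0.09] then shift mm [-0.3 -2.5  7.1]
```

```bash
python3 -m jog '[[0,0,0,-0.3,-2.5,4,1],[0,0,0,0,0,3,1],[0,0,0,0,0,0,1],[0,0,0,0,0,0,-0.6],[0,0,0,0,0,0,-0.8],[0,0,0,0,0,0,-1],[0,0,0,0,0,0,-1],[0,0,0,0,0,0,-1],[0,0,0,0,0,0,-1]]'
python3 -m jog '[[0,0,0,0,0,-20,-1],[0,0,0,0,0,-35,-1],[0,0,0,0,0,-40,-1],[0,0,0,0,0,-40,-1],[0,0,0,0,0,-40,-1],[0,0,0,0,0,-20,-1],[0,0,0,30,0,0,-1],[0,0,0,40,0,0,-1],[0,0,0,40,0,0,-1],[0,0,0,40,0,0,-1],[0,0,0,40,0,0,-1],[0,0,0,40,0,0,-1]]'
python3 go.py 0.45 0.1 0.2 82.6
```

```text
time: 33.55
eef_pos: [0.6861, 0.0931, 0.0239]
eef_rot: [[-0.992, 0.128, 0.0], [0.128, 0.992, 0.0], [-0.0, 0.0, -1.0]]
force: [0.8, 0.5, -0.2]
opening: 0.0879
time: 34.55
eef_pos: [0.4559, 0.1226, 0.2188]
eef_rot: [[-0.992, 0.128, 0.0], [0.128, 0.992, 0.0], [-0.0, 0.0, -1.0]]
force: [-0.6, -0.6, 1.0]
opening: 0.0876
t 34.55 pos [0.4559 0.1226 0.2188] op 0.0876 F [-0.6 -0.6  1. ] q [ 13.6  11.6 112.4   0.   56.  -69. ]
turn(deg, tool) [0.01 0.01 0.02] then shift mm [  3.  -23.2  18.8]
```

Now I move the arm clear to view the cup side, and fit the arm kinematics from the log to plan a side grasp and the pour.

```bash
python3 -m jog '[[0,0,0,0,40,-5,-1],[0,0,0,0,40,-5,-1],[0,0,0,0,40,-5,-1],[0,0,0,0,40,-5,-1],[0,0,0,0,40,-5,-1],[0,0,0,0,0,0,-1]]'
python3 go.py 0.45 0.1 0.2 82.6
python3 - <<'E'
from h import *
for n,(x0,y0,x1,y1) in {'scene':(120,130,380,300),'top':(240,90,490,290)}.items():
    im=robot.snapshot(n)[...,::-1];cv2.imwrite(f'pics/{n}9.png',im);cv2.imwrite(f'pics/c_{n}9.png',cv2.resize(im[y0:y1,x0:x1],None,fx=3,fy=3,interpolation=cv2.INTER_CUBIC))
    for t in("cup","cup_rim","bin","mat"): print(n,t,[(np.round(d['xy'],1).tolist(),round(d['p'],2)) for d in robot.place_of(n,t)][:2])
import json
from scipy.optimize import least_squares
L=[json.loads(l) for l in open('log.jsonl')]
q=np.radians([l[0] for l in L]);p=np.array([l[1] for l in L])
r=np.hypot(p[:,0],p[:,1])
def f(a):
    h,a1,L2,L3,al,d=a
    s=q[:,1]+q[:,2]
    R=a1+L2*np.sin(q[:,1])+L3*np.sin(s+al)
    Z=h+L2*np.cos(q[:,1])+L3*np.cos(s+al)-d
    return np.r_[R-r,Z-p[:,2]]
s=least_squares(f,[.3,0,.4,.4,0,.25]);print(s.x,abs(s.fun).max(), 'azimuth-q1',np.degrees(np.arctan2(p[:,1],p[:,0])-q[:,0]).round(2)[:5])
E
```

```text
time: 35.05
eef_pos: [0.4849, 0.3274, 0.2453]
eef_rot: [[-0.992, 0.125, 0.004], [0.125, 0.992, 0.004], [-0.003, 0.005, -1.0]]
force: [-0.9, 0.4, 0.0]
opening: 0.088
t 35.05 pos [0.4849 0.3274 0.2453] op 0.088 F [-0.9  0.4  0. ] q [ 32.8  19.3  97.6   0.1  62.7 -50.1]
turn(deg, tool) [0.26 0.18 0.24] then shift mm [   5.3 -230.    45.3]
scene cup [([263.2, 235.8], 0.95)]
scene cup_rim [([347.4, 188.3], 0.19)]
scene bin [([238.4, 196.7], 0.78)]
scene mat [([172.9, 198.5], 0.79), ([265.8, 233.9], 0.22)]
top cup [([353.4, 176.5], 0.81), ([274.0, 217.1], 0.39)]
top cup_rim [([354.0, 165.2], 0.75)]
top bin [([381.7, 234.9], 0.73), ([449.0, 237.2], 0.52)]
top mat [([449.2, 237.2], 0.57)]
[2.7456 0.0002 0.563  0.4913 0.1592 2.7423] 0.0015914240259828905 azimuth-q1 [1.09 1.14 1.17 1.18 1.18]
```

View pics/c_scene9.png

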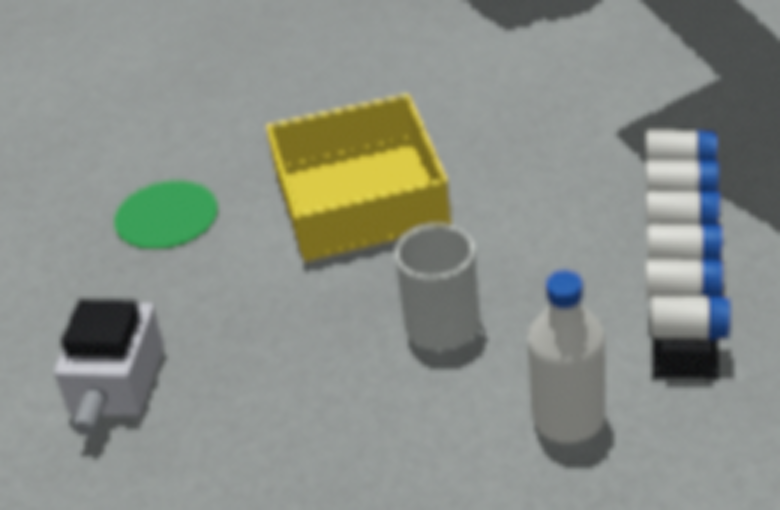

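View pics/c_top9.png

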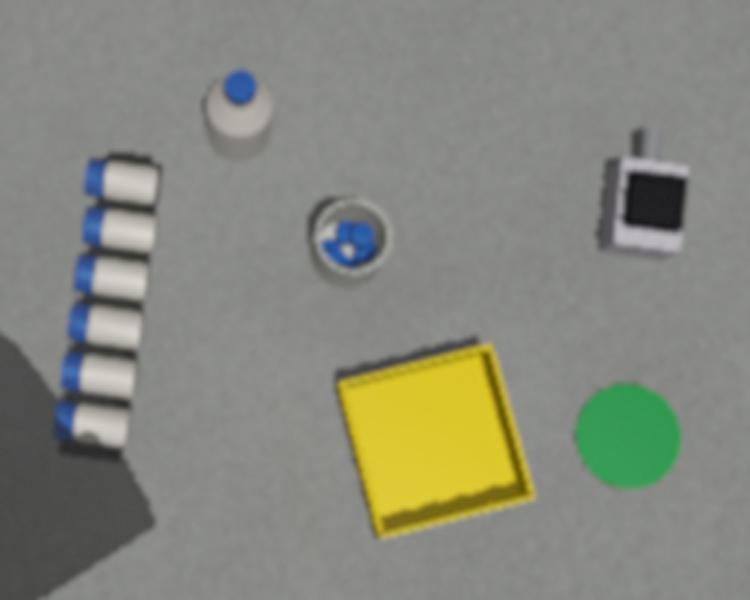

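```bash
python3 -m jog '[[0,0,0,0,-40,-10,-1],[0,0,0,0,-40,-10,-1],[7,0,0,0,0,0,-1],[7,0,0,0,0,0,-1],[7,0,0,0,0,0,-1],[0,0,0,0,0,0,-1],[0,0,0,0,0,0,-1]]'
python3 go.py 0.45 0.1 0.2 82.6
python3 -m jog '[[0,-7,0,0,0,0,-1],[0,-7,0,0,0,0,-1],[0,-7,0,0,0,0,-1],[0,0,0,0,0,0,-1],[0,0,0,0,0,0,-1]]'
python3 go.py 0.45 0.1 0.2 82.6
cat > kin.py <<'E'
import numpy as np,json
from scipy.optimize import least_squares
def Rz(a): c,s=np.cos(a),np.sin(a);return np.array([[c,-s,0],[s,c,0],[0,0,1.]])
def Ry(a): c,s=np.cos(a),np.sin(a);return np.array([[c,0,s],[0,1,0],[-s,0,c]])
K=[.35,0,.563,.4913,.1592,.35,.0119]
try: K=json.load(open('kin.json'))
except Exception: pass
def fk(qd,k=None):
    h,a1,L2,L3,al,d,oy=K if k is None else k
    q=np.radians(qd);s=q[1]+q[2]
    R=Rz(q[0])@Ry(s)@Rz(q[3])@Ry(q[4])@Rz(q[5]+np.pi/2)
    w=Rz(q[0])@np.array([a1+L2*np.sin(q[1])+L3*np.sin(s+al),oy,h+L2*np.cos(q[1])+L3*np.cos(s+al)])
    return w+R[:,2]*d,R
lo=np.array([-172.04,-51.8,4.93,-75.15,6.16,-145.62]);hi=np.array([172.04,120.97,147.93,255.16,154.13,145.62])
def ik(p,R,q0):
    def f(q):
        a,B=fk(q);return np.r_[(a-p)*1000,(B-R).ravel()*300]
    s=least_squares(f,np.clip(q0,lo+.1,hi-.1),bounds=(lo,hi),x_scale=20.);return s.x,np.abs(s.fun).max()
if __name__=='__main__':
    np.set_printoptions(precision=4,suppress=True)
    L=[json.loads(l) for l in open('log.jsonl')]
    def f(k):
        return np.concatenate([np.r_[fk(l[0],k)[0]-l[1]] for l in L])
    s=least_squares(f,[.35,0,.563,.4913,.1592,.35,.0119]);print(s.x,abs(s.fun).max())
    print('rot err',[round(float(np.abs(fk(l[0],s.x)[1]-np.array(l[2])).max()),3) for l in L][-4:])
    json.dump(s.x.tolist(),open('kin.json','w'))
E
python3 kin.py
```

```text
time: 36.13
eef_pos: [0.4731, 0.2423, 0.2629]
eef_rot: [[-0.992, 0.118, -0.047], [0.127, 0.927, -0.354], [0.001, -0.357, -0.934]]
force: [-0.2, 0.5, 0.4]
opening: 0.0876
t 36.13 pos [0.4731 0.2423 0.2629] op 0.0876 F [-0.2  0.5  0.4] q [ 34.7  21.   95.5 -15.7  78.3 -42.8]
turn(deg, tool) [-20.93  -0.06   0.14] then shift mm [   4.6 -144.1   62.9]
time: 36.55
eef_pos: [0.4718, 0.241, 0.264]
eef_rot: [[-0.943, 0.118, 0.31], [-0.008, 0.926, -0.376], [-0.332, -0.358, -0.873]]
force: [0.3, 0.5, 0.6]
opening: 0.0877
t 36.55 pos [0.4718 0.241  0.264 ] op 0.0877 F [0.3 0.5 0.6] q [ 42.3  15.2 106.7 -32.9  63.9 -28.1]
turn(deg, tool) [-20.69  20.61   3.95] then shift mm [   3.5 -142.6   64. ]
[ 0.3124 -0.      0.5631  0.4911  0.1585  0.3096  0.0119] 5.5566662382489085e-14
rot err [0.0, 0.0, 0.0, 0.0]
```

```bash
python3 - <<'E'
from h import *
print('rim from ellipse',atz('top',(240+351/3-.3,90+238/3-.3),.085))
for t in((353.4,176.5),(354.4,173.5)): print('base top',atz('top',t,0))
for t in((354,165.2),(356.9,165)): print('rim top net',atz('top',t,.085))
print('rim scene', atz('scene',(120+436/3,130+251/3),.085), 'base scene',atz('scene',(263.2,235.8),0))
# overlay candidates
def ring(c,r,z): return [np.array([c[0]+r*np.cos(t),c[1]+r*np.sin(t),z]) for t in np.linspace(0,6.28,40)]
for n,(x0,y0,x1,y1) in {'scene':(200,150,330,290),'top':(300,110,420,270)}.items():
    s=4;im=cv2.resize(cv2.imread(f'pics/{n}9.png')[y0:y1,x0:x1],None,fx=s,fy=s,interpolation=cv2.INTER_CUBIC)
    c=(.630,-.1135)
    for z in(0,.085): draw(im,n,ring(c,.033,z),s,(x0,y0))
    for z in (0,.13): draw(im,n,ring((.743,-.015),.03,z),s,(x0,y0),(0,0,255))
    b=np.array([.4527,-.186,0]);a=np.radians(14.7)
    for z in(0,.055): draw(im,n,[b+Rz(a)@[i*.07,j*.07,z] for i in(-1,1) for j in(-1,1)],s,(x0,y0),(255,0,0))
    cv2.imwrite(f'pics/ovc_{n}.png',im[:600])
E
```

```text
rim from ellipse [ 0.6255 -0.1127  0.085 ]
base top [ 0.6212 -0.1109  0.    ]
base top [ 0.6297 -0.1138  0.    ]
rim top net [ 0.6357 -0.1058  0.085 ]
rim top net [ 0.6362 -0.1134  0.085 ]
rim scene [ 0.6255 -0.1106  0.085 ] base scene [ 0.6166 -0.1226  0.    ]
```

View pics/ovc_top.png

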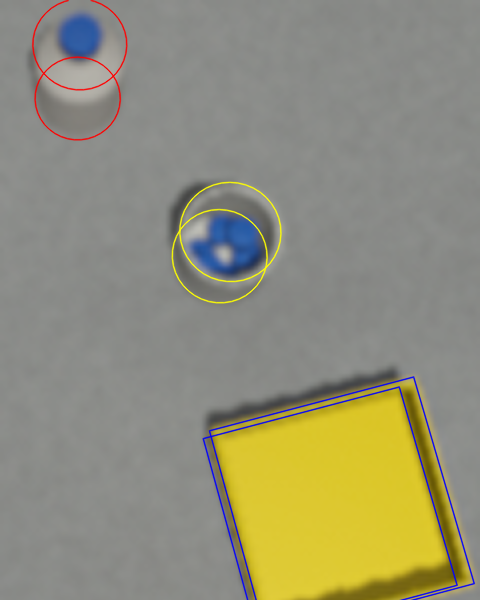

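View pics/ovc_scene.png

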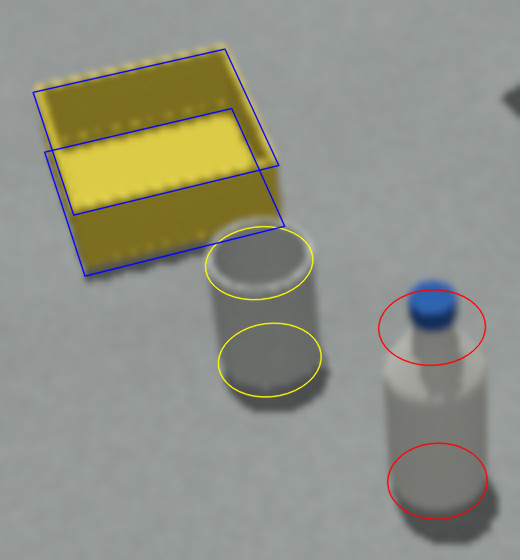

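```bash
cat > plan.py <<'E'
from kin import *
np.set_printoptions(precision=3,suppress=True)
def frame(psi,beta,roll=0,flip=1):
    a,b,r=np.radians([psi,beta,roll])
    z=np.array([np.cos(b)*np.cos(a),np.cos(b)*np.sin(a),-np.sin(b)])
    y=flip*np.array([-np.sin(a),np.cos(a),0])
    return np.column_stack([np.cross(y,z),y,z])@Rz(r)
def tcp(c,zg,F): return np.array([c[0],c[1],zg])+.019*F[:,2]
seeds=[np.array([a,30,100,b,60,c]) for a in(-60,-20,20) for b in(-60,0,90,170,230) for c in(-100,0,100)]
def sols(p,R):
    out=[]
    for s in seeds:
        q,e=ik(p,R,s)
        if e<.5 and not any(np.abs(q-o).max()<2 for o in out): out.append(q)
    return out
E
cat > s1.py <<'E'
from plan import *
cup=(.626,-.113)
for psi in(-60,-45,-30,-10,10,30,60,90):
  for beta in(25,40,55):
    F=frame(psi,beta);S=sols(tcp(cup,.052,F),F)
    print(psi,beta,[s.round(0).astype(int).tolist() for s in S])
E
time python3 s1.py
```

```text
-60 25 []
-60 40 []
-60 55 [[2, 40, 109, -69, 33, 33]]
-45 25 [[8, 51, 119, 237, 59, 81]]
-45 40 [[4, 43, 118, 245, 40, 67]]
-45 55 []
-30 25 [[1, 51, 124, 212, 61, 88]]
-30 40 [[-2, 43, 122, 217, 37, 78]]
-30 55 [[-5, 37, 117, 245, 16, 46]]
-10 25 [[-12, 52, 127, 178, 64, 90]]
-10 40 [[-12, 42, 125, 177, 37, 91]]
-10 55 [[-12, 37, 119, 174, 10, 94]]
10 25 [[-25, 51, 124, 144, 61, 93]]
10 40 [[-22, 43, 122, 138, 38, 103]]
10 55 [[-18, 37, 117, 109, 17, 136]]
30 25 [[-33, 51, 116, 111, 60, 103]]
30 40 [[-29, 44, 116, 102, 42, 117]]
30 55 [[-23, 39, 112, 78, 28, 146]]
60 25 [[-36, 54, 100, 73, 70, 118]]
60 40 [[-32, 47, 102, 65, 57, 128]]
60 55 [[-27, 42, 102, 52, 47, 143]]
90 25 [[-32, 59, 82, 50, 89, 122]]
90 40 [[-29, 53, 86, 43, 76, 126]]
90 55 [[-25, 47, 90, 35, 64, 133]]
real	0m15.839s
user	0m16.309s
sys	0m0.052s
```

```bash
cat > s2.py <<'E'
from plan import *
cup=(.626,-.113);bin_=np.array([.453,-.186]);mat=(.4585,-.3687)
for flip in(1,-1):
 for beta in(30,40):
  Fg=frame(10,beta,0,flip);ut=Fg.T@[0,0,1]
  for bp in(10,25,40):
   for psi in(-30,0,30,60,90):
    for roll in(-180,-150,-120,120,150,180):
     F=frame(psi,bp,roll,flip);u=F@ut;tilt=np.degrees(np.arccos(u[2]))
     if tilt<118: continue
     rim=np.array([*bin_,.12]);g=rim-.033*u;p=g+.019*F[:,2]
     S=sols(p,F) if 0 else []
     for s in [np.array([-20,30,120,150,50,0]),np.array([-40,30,120,90,60,60]),np.array([-40,30,120,90,60,-60])]:
        q,e=ik(p,F,s)
        if e<.5 and not any(np.abs(q-o).max()<2 for o in S): S.append(q)
     if S: print(flip,beta,bp,psi,roll,'tilt',round(tilt),'g',g,[s.round(0).astype(int).tolist() for s in S])
  S=[]
  for psi in(-90,-60,-30,0,30,60,90):
    F=frame(psi,beta,0,flip)
    for s in [np.array([-60,30,120,150,50,100*flip]),np.array([-60,30,120,90,60,100*flip])]:
        q,e=ik(tcp(mat,.056,F),F,s)
        if e<.5: print('  MAT',flip,beta,psi,q.round(0).astype(int).tolist())
E
python3 s2.py
```

```text
1 30 10 -30 -180 tilt 140 g [ 0.471 -0.197  0.145] [[-16, 56, 144, 194, 100, -85]]
1 30 10 -30 -150 tilt 131 g [ 0.464 -0.209  0.142] [[-20, 58, 144, 190, 101, -56]]
1 30 10 -30 150 tilt 131 g [ 0.478 -0.184  0.142] [[-13, 57, 143, 197, 99, -114]]
1 30 10 -30 180 tilt 140 g [ 0.471 -0.197  0.145] [[-16, 56, 144, 194, 100, -85]]
1 30 10 0 -180 tilt 140 g [ 0.474 -0.186  0.145] [[-47, 53, 140, 134, 89, -100]]
1 30 10 0 -150 tilt 131 g [ 0.474 -0.2    0.142] [[-49, 53, 139, 132, 88, -69]]
1 30 10 0 150 tilt 131 g [ 0.474 -0.172  0.142] [[-45, 55, 141, 136, 91, -131]]
1 30 10 0 180 tilt 140 g [ 0.474 -0.186  0.145] [[-47, 53, 140, 134, 89, -100]]
1 30 10 30 -180 tilt 140 g [ 0.471 -0.175  0.145] [[-57, 48, 126, 92, 80, -85]]
1 30 10 30 -150 tilt 131 g [ 0.478 -0.188  0.142] [[-57, 49, 124, 92, 80, -53]]
1 30 10 30 150 tilt 131 g [ 0.464 -0.163  0.142] [[-57, 49, 128, 93, 80, -117]]
1 30 10 30 180 tilt 140 g [ 0.471 -0.175  0.145] [[-57, 48, 126, 92, 80, -85]]
1 30 10 60 -180 tilt 140 g [ 0.464 -0.168  0.145] [[-54, 50, 110, 64, 89, -71]]
1 30 10 60 -150 tilt 131 g [ 0.476 -0.175  0.142] 
[... 8277 characters left out ...]
4, 94, 46, 103, 142]]
-1 40 10 90 150 tilt 123 g [ 0.44  -0.161  0.138] [[-47, 54, 97, 44, 102, 81]]
-1 40 10 90 180 tilt 130 g [ 0.453 -0.161  0.141] [[-46, 54, 95, 45, 102, 112]]
  MAT -1 40 -60 [-29, 42, 128, 217, 41, -99]
  MAT -1 40 -60 [-29, 42, 128, 217, 41, -99]
  MAT -1 40 -30 [-46, 42, 130, 162, 42, -86]
  MAT -1 40 -30 [-46, 42, 130, 162, 42, -86]
  MAT -1 40 0 [-59, 42, 122, 107, 43, -70]
  MAT -1 40 0 [-59, 42, 122, 107, 43, -70]
  MAT -1 40 30 [-62, 45, 108, 67, 56, -57]
  MAT -1 40 30 [-62, 45, 108, 67, 56, -57]
  MAT -1 40 60 [-59, 50, 93, 44, 73, -57]
  MAT -1 40 60 [-59, 50, 93, 44, 73, -57]
  MAT -1 40 90 [-53, 55, 80, 27, 89, -65]
  MAT -1 40 90 [-53, 55, 80, 27, 89, -65]
```

```bash
cat > path.py <<'E'
# check straight path from current pose to target pose; print rows needed
from plan import *
from station import robot
import cv2
def check(pT,RT,q=None,n=20,p0=None,R0=None,verbose=True):
    o=robot.get_obs()
    if q is None: q=np.array(o['qpos']);p0=np.array(o['eef_pos']);R0=np.array(o['eef_rot'])
    rv=cv2.Rodrigues(R0.T@RT)[0].ravel();qs=[q];ok=True
    for i in range(1,n+1):
        R=R0@cv2.Rodrigues(rv*i/n)[0];p=p0+(pT-p0)*i/n
        q,e=ik(p,R,q);qs.append(q)
        if e>.5: ok=False;print('  unreachable at',i,'/',n,'err',e)
    qs=np.array(qs)
    if verbose: print('rotvec deg',np.degrees(rv).round(2),'world shift mm',((pT-p0)*1000).round(1),'ok',ok);print(' q end',q.round(1),'min margin',np.minimum(qs-lo,hi-qs).min(0).round(1))
    return q
E
cat > s3.py <<'E'
from path import *
cup=(.626,-.113)
o=robot.get_obs()
R0=np.array(o['eef_rot']);p0=np.array(o['eef_pos']);q0=np.array(o['qpos'])
for beta in(30,35,40):
 for psi in(30,45,60):
  for flip in(1,-1):
    F=frame(psi,beta,0,flip);g=tcp(cup,.052,F);pre=g-.12*F[:,2]+[0,0,.1]
    print(beta,psi,flip,'pre',pre);check(pre,F)
E
python3 s3.py
```

```text
30 30 1 pre [ 0.55  -0.157  0.202]
  unreachable at 10 / 20 err 1.7546846558798568
  unreachable at 11 / 20 err 7.522678701395197
  unreachable at 12 / 20 err 14.80342961564282
  unreachable at 13 / 20 err 27.071569518458475
  unreachable at 14 / 20 err 39.725413766541735
  unreachable at 15 / 20 err 52.59013651183507
  unreachable at 16 / 20 err 65.52763244900389
  unreachable at 17 / 20 err 78.41540730259088
  unreachable at 18 / 20 err 91.14090582554623
  unreachable at 19 / 20 err 103.57820162139699
  unreachable at 20 / 20 err 115.58190125539274
rotvec deg [-40.29 -44.18 -15.34] world shift mm [  78.4 -397.7  -61.5] ok False
 q end [ -13.4    5.3  120.7   32.3   20.6 -145.6] min margin [129.8  54.4  15.7  29.4   0.    0. ]
30 30 -1 pre [ 0.55  -0.157  0.202]
rotvec deg [-61.21  55.82 143.11] world shift mm [  78.4 -397.7  -61.5] ok True
 q end [-44.   26.7 123.   86.8  56.5 -54.5] min margin [128.   59.6  24.9  42.3  37.2  88.5]
30 45 1 pre [ 0.564 -0.175  0.202]
  unreachable at 10 / 20 err 3.197069155572284
  unreachable at 11 / 20 err 17.68998697260933
  unreachable at 12 / 2
[... 6390 characters left out ...]
 err 69.11289333762029
  unreachable at 15 / 20 err 85.90442559823684
  unreachable at 16 / 20 err 102.36470993539758
  unreachable at 17 / 20 err 118.33783867637149
  unreachable at 18 / 20 err 133.64709120439795
  unreachable at 19 / 20 err 148.05956297974885
  unreachable at 20 / 20 err 161.23408336363158
rotvec deg [-54.61 -37.79 -44.31] world shift mm [ 115.5 -421.   -47.1] ok False
 q end [ -11.6   14.4  104.8   16.5   43.1 -145.6] min margin [129.8  55.3  22.5  40.5  13.5   0. ]
40 60 -1 pre [ 0.587 -0.18   0.217]
rotvec deg [-44.94  64.95 113.5 ] world shift mm [ 115.5 -421.   -47.1] ok True
 q end [-40.6  31.3  99.8  52.6  71.5 -38.7] min margin [129.8  63.3  39.9  42.3  49.9  99.3]
```

```bash
cat > s4.py <<'E'
from path import *
o=robot.get_obs();R0=np.array(o['eef_rot']);p0=np.array(o['eef_pos'])
F=frame(60,35,0,-1);P=np.array([.52,-.2,.32])
q=check(P,R0);print('tool shift',(1000*R0.T@(P-p0)).round(1))
check(P,F,q,20,P,R0)
E
python3 s4.py
```

```text
rotvec deg [0. 0. 0.] world shift mm [  48.2 -441.    56. ] ok True
 q end [-12.7   3.2 113.1 -26.   42.9 -83.4] min margin [129.8  54.1  31.5  40.5  36.8  62.3]
tool shift [ -60.5 -422.9  132.1]
rotvec deg [-50.32  67.82 112.48] world shift mm [0. 0. 0.] ok True
 q end [-48.1  22.5 101.4  51.6  83.7 -37.5] min margin [124.   55.   34.8  49.1  36.8  62.3]
```

```bash
python3 -m jog '[[0,0,0,-5,-35,11,-1],[0,0,0,-5,-35,11,-1],[0,0,0,-5,-35,11,-1],[0,0,0,-5,-35,11,-1],[0,0,0,-5,-35,11,-1],[0,0,0,-5,-35,11,-1],[0,0,0,-5,-35,11,-1],[0,0,0,-5,-35,11,-1],[0,0,0,-5,-35,11,-1],[0,0,0,-5,-35,11,-1],[0,0,0,-5,-35,11,-1],[0,0,0,-5,-38,11,-1]]'
python3 -m jog '[[-2.5,3.4,5.6,0,0,0,-1],[-2.5,3.4,5.6,0,0,0,-1],[-2.5,3.4,5.6,0,0,0,-1],[-2.5,3.4,5.6,0,0,0,-1],[-2.5,3.4,5.6,0,0,0,-1],[-2.5,3.4,5.6,0,0,0,-1],[-2.5,3.4,5.6,0,0,0,-1],[-2.5,3.4,5.6,0,0,0,-1],[-2.5,3.4,5.6,0,0,0,-1],[-2.5,3.4,5.6,0,0,0,-1],[-2.5,3.4,5.6,0,0,0,-1]]'
cat > s5.py <<'E'
from path import *
import sys
a=list(map(float,sys.argv[1:]))  # x y z psi beta roll
F=frame(a[3],a[4],a[5] if len(a)>5 else 0,-1);P=np.array(a[:3])
o=robot.get_obs();p0=np.array(o['eef_pos']);R0=np.array(o['eef_rot'])
print('t',round(o['time'],2),'p',p0,'q',np.round(o['qpos'],1),'op',round(o['opening'],4),'F',np.round(o['force'],1))
check(P,F);print(' shift in target axes',(1000*F.T@(P-p0)).round(1))
E
python3 s5.py .52 -.2 .32 60 35
```

```text
time: 37.55
eef_pos: [0.5209, -0.2026, 0.322]
eef_rot: [[-0.942, 0.122, 0.313], [-0.006, 0.926, -0.377], [-0.336, -0.357, -0.871]]
force: [0.4, 0.7, -0.4]
opening: 0.0877
time: 38.47
eef_pos: [0.522, -0.2013, 0.3223]
eef_rot: [[-0.44, 0.895, 0.071], [0.857, 0.394, 0.332], [0.269, 0.207, -0.941]]
force: [0.1, -0.4, -0.4]
opening: 0.0876
t 38.47 p [ 0.522 -0.201  0.322] q [-32.5  16.1  94.   19.   77.7 -63.3] op 0.0876 F [ 0.1 -0.4 -0.4]
rotvec deg [-22.38  30.41  50.67] world shift mm [-2.   1.3 -2.3] ok True
 q end [-48.1  22.5 101.4  51.6  83.7 -37.5] min margin [124.   67.9  46.5  94.1  70.   82.3]
 shift in target axes [-1.8 -2.4  1.4]
```

```bash
python3 -m jog '[[-2.5,3.4,5.6,0,0,0,-1],[-2.5,3.4,5.6,0,0,0,-1],[-2.5,3.4,5.6,0,0,0,-1],[-2.5,3.4,5.6,0,0,0,-1],[-2.5,3.4,5.6,0,0,0,-1],[-2.5,3.4,5.6,0,0,0,-1],[-2.5,3.4,5.6,0,0,0,-1],[-2.5,3.4,5.6,0,0,0,-1],[-2.5,3.3,5.7,0,0,0,-1],[0,0,0,0,0,0,-1],[0,0,0,0,0,0,-1]]'
python3 s5.py .52 -.2 .32 60 35
python3 - <<'E'
from h import *
for n,(x0,y0,x1,y1) in {'scene':(120,100,380,300),'top':(240,90,490,290)}.items():
    im=robot.snapshot(n)[...,::-1];cv2.imwrite(f'pics/{n}10.png',im);cv2.imwrite(f'pics/c_{n}10.png',cv2.resize(im[y0:y1,x0:x1],None,fx=3,fy=3,interpolation=cv2.INTER_CUBIC))
E
```

```text
time: 39.38
eef_pos: [0.5205, -0.2016, 0.3209]
eef_rot: [[0.282, 0.869, 0.406], [0.503, -0.495, 0.709], [0.817, 0.004, -0.577]]
force: [-0.1, -0.1, -0.0]
opening: 0.0878
t 39.38 p [ 0.521 -0.202  0.321] q [-48.   22.6 101.   51.3  83.9 -37.6] op 0.0878 F [-0.1 -0.1 -0. ]
rotvec deg [-0.15  0.23  0.4 ] world shift mm [-0.5  1.6 -0.9] ok True
 q end [-48.1  22.5 101.4  51.6  83.7 -37.5] min margin [124.   74.3  46.5 126.4  70.3 108.1]
 shift in target axes [-0.1 -1.3  1.4]
```

View pics/c_scene10.png

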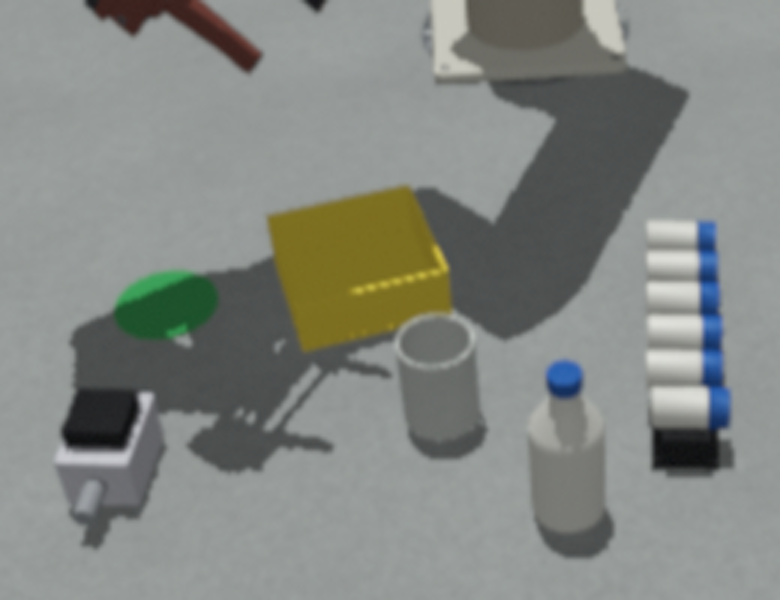

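View pics/c_top10.png

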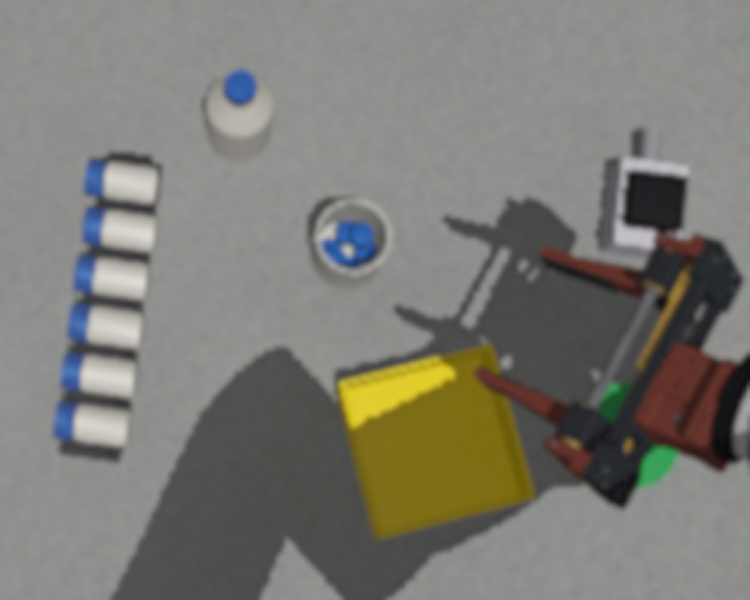

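```bash
python3 - <<'E'
from plan import *
F=frame(60,35,0,-1);g=tcp((.626,-.113),.054,F);print(g,g-.12*F[:,2]);print(F)
E
python3 s5.py .5847 -.1846 .112 60 35
```

```text
[ 0.634 -0.1    0.043] [ 0.585 -0.185  0.112]
[[ 0.287  0.866  0.41 ]
 [ 0.497 -0.5    0.709]
 [ 0.819  0.    -0.574]]
t 39.48 p [ 0.521 -0.201  0.321] q [-47.9  22.5 101.   51.3  83.9 -37.5] op 0.0881 F [-0.5  0.2 -0.3]
rotvec deg [-0.21  0.3   0.51] world shift mm [  63.5   16.2 -209.5] ok True
 q end [-42.6  42.9 100.4  58.7  69.3 -51.5] min margin [124.1  74.3  45.9 126.4  63.1  94.2]
 shift in target axes [-145.3   46.9  157.7]
```

```bash
python3 -m jog '[[-0.2,0.3,0.5,0,0,0,-1],[0,0,0,-18,6,20,-1],[0,0,0,-18,6,20,-1],[0,0,0,-18,6,20,-1],[0,0,0,-18,6,20,-1],[0,0,0,-18,6,20,-1],[0,0,0,-18,6,20,-1],[0,0,0,-18,6,19,-1],[0,0,0,-19,5,19,-1],[0,0,0,0,0,0,-1],[0,0,0,0,0,0,-1]]'
python3 s5.py .634 -.1 .043 60 35
```

```text
time: 40.4
eef_pos: [0.5837, -0.1814, 0.1105]
eef_rot: [[0.29, 0.866, 0.406], [0.493, -0.499, 0.712], [0.82, -0.006, -0.572]]
force: [0.0, -0.4, 0.5]
opening: 0.088
t 40.4 p [ 0.584 -0.181  0.111] q [-42.4  43.  100.6  58.8  69.3 -51.4] op 0.088 F [ 0.  -0.4  0.5]
rotvec deg [-0.25 -0.1  -0.26] world shift mm [ 50.3  81.4 -67.5] ok True
 q end [-33.4  49.2 101.1  68.3  61.7 -55.8] min margin [129.6  71.7  46.7 134.   55.5  89.8]
 shift in target axes [ -0.4   2.9 117.1]
```

```bash
python3 -m jog '[[0,0,0,0,3,20,-1],[0,0,0,0,0,20,-1],[0,0,0,0,0,20,-1],[0,0,0,0,0,0,-1],[0,0,0,0,0,0,-1]]'
python3 s5.py .634 -.1 .043 60 35
python3 - <<'E'
from h import *
for n,(x0,y0,x1,y1) in {'scene':(200,150,340,290),'top':(300,110,440,250)}.items():
    im=robot.snapshot(n)[...,::-1];cv2.imwrite(f'pics/{n}11.png',im);cv2.imwrite(f'pics/c_{n}11.png',cv2.resize(im[y0:y1,x0:x1],None,fx=4,fy=4,interpolation=cv2.INTER_CUBIC))
E
```

```text
time: 40.82
eef_pos: [0.6111, -0.1409, 0.0783]
eef_rot: [[0.288, 0.866, 0.408], [0.495, -0.499, 0.711], [0.82, -0.003, -0.573]]
force: [-0.1, 0.7, 0.1]
opening: 0.0877
t 40.82 p [ 0.611 -0.141  0.078] q [-37.8  45.9 101.   63.3  65.3 -53.3] op 0.0877 F [-0.1  0.7  0.1]
rotvec deg [-0.13 -0.07 -0.12] world shift mm [ 22.9  40.9 -35.3] ok True
 q end [-33.4  49.2 101.1  68.3  61.7 -55.8] min margin [134.2  71.7  46.8 138.5  55.5  89.8]
 shift in target axes [-2.  -0.6 58.6]
```

View pics/c_scene11.png

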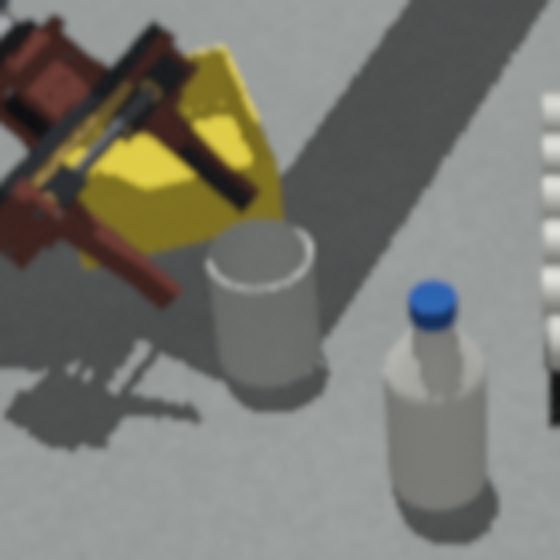

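View pics/c_top11.png

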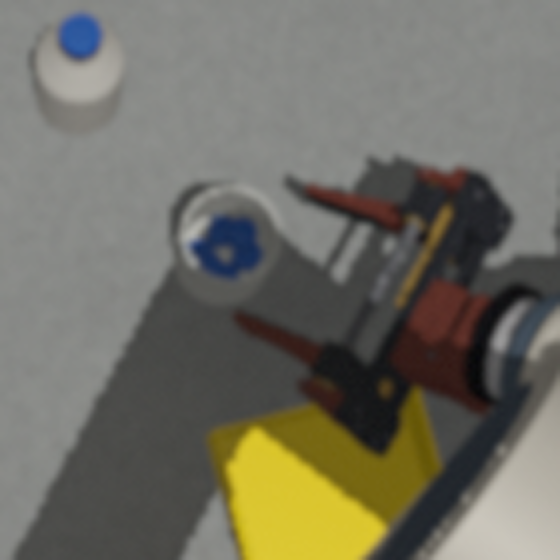

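```bash
python3 -m jog '[[0,0,0,-1,0,20,-1],[0,0,0,-1,0,20,-1],[0,0,0,0,0,14,-1],[0,0,0,0,0,4,-1],[0,0,0,0,0,0,-1],[0,0,0,0,0,0,-1]]'
python3 s5.py .634 -.1 .043 60 35
python3 - <<'E'
from h import *
for n,(x0,y0,x1,y1) in {'scene':(200,150,340,290),'top':(300,110,440,250)}.items():
    im=robot.snapshot(n)[...,::-1];cv2.imwrite(f'pics/{n}12.png',im);cv2.imwrite(f'pics/c_{n}12.png',cv2.resize(im[y0:y1,x0:x1],None,fx=4,fy=4,interpolation=cv2.INTER_CUBIC))
E
```

```text
time: 41.42
eef_pos: [0.6338, -0.1013, 0.0422]
eef_rot: [[0.29, 0.866, 0.408], [0.494, -0.501, 0.711], [0.82, -0.004, -0.573]]
force: [-0.6, 0.3, -1.2]
opening: 0.0875
t 41.42 p [ 0.634 -0.101  0.042] q [-33.5  49.4 100.9  68.1  61.9 -55.6] op 0.0875 F [-0.6  0.3 -1.2]
rotvec deg [-0.1  -0.06 -0.24] world shift mm [0.2 1.3 0.8] ok True
 q end [-33.4  49.2 101.1  68.3  61.7 -55.8] min margin [138.5  71.6  46.9 143.3  55.5  89.8]
 shift in target axes [ 1.4 -0.5  0.6]
```

View pics/c_scene12.png

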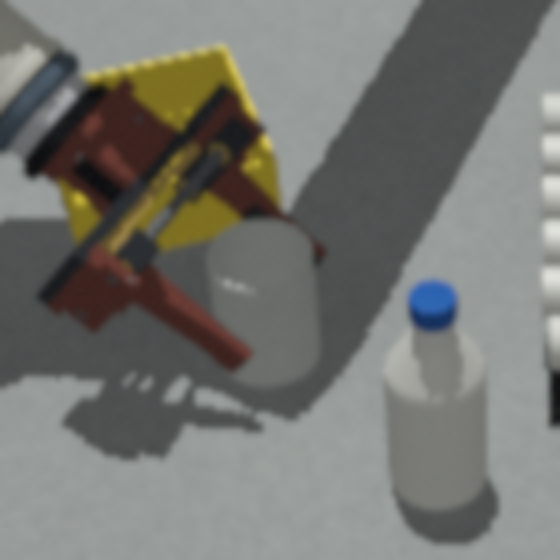

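View pics/c_top12.png

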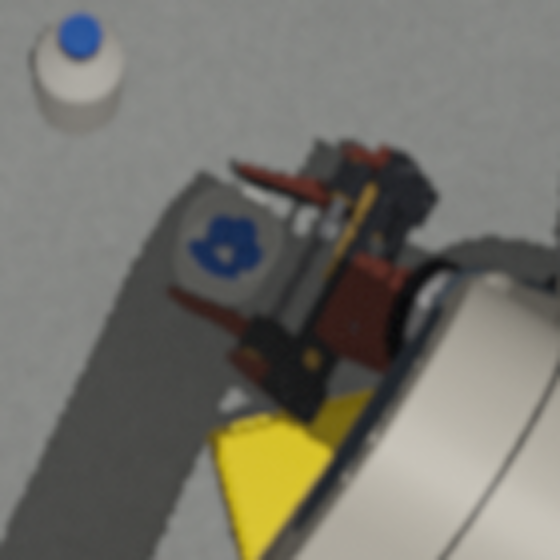

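The fingers stand either side of the cup, with tips at top crop (235,165) and (172,292). Gripping now.

```bash
python3 -m jog '[[0,0,0,0,0,0,1],[0,0,0,0,0,0,1],[0,0,0,0,0,0,1],[0,0,0,0,0,0,1],[0,0,0,0,0,0,1],[0,0,0,0,0,0,1],[0,0,0,0,0,0,1],[0,0,0,0,0,0,1]]' 30
python3 -m jog '[[0,0,0,4,0,-2.8,1],[0,0,0,8,0,-5.6,1],[0,0,0,12,0,-8.5,1],[0,0,0,16,0,-11,1],[0,0,0,16,0,-11,1],[0,0,0,16,0,-11,1],[0,0,0,16,0,-11,1],[0,0,0,16,0,-11,1],[0,0,0,8,0,-6,1],[0,0,0,0,0,0,1],[0,0,0,0,0,0,1]]'
cat > pour.py <<'E'
from path import *
bin_=(.453,-.186);zr=.135;rho=.031
Fg=frame(60,35,0,-1);ut=Fg.T@[0,0,1]
print('ut',ut)
def pose(beta,roll,psi=60):
    F=frame(psi,beta,roll,-1);u=F@ut;g=np.array([*bin_,zr])-rho*u
    return g+.019*F[:,2],F,u
q=np.array(robot.get_obs()['qpos'])
for beta,roll in [(35,0),(30,30),(25,60),(20,90),(15,120),(10,150),(10,170)]+[(10,r) for r in(180,)]:
    p,F,u=pose(beta,roll);q,e=ik(p,F,q);print(beta,roll,'p',p,'u',u,'tilt',np.degrees(np.arccos(u[2])).round(),'q',q.round(0),round(e,2))
E
python3 pour.py
python3 - <<'E'
from h import *
o=robot.get_obs();print(o['eef_pos'],o['opening'],o['force'])
for n,(x0,y0,x1,y1) in {'scene':(150,90,340,290),'top':(290,90,470,270)}.items():
    im=robot.snapshot(n)[...,::-1];cv2.imwrite(f'pics/{n}13.png',im);cv2.imwrite(f'pics/c_{n}13.png',cv2.resize(im[y0:y1,x0:x1],None,fx=3,fy=3,interpolation=cv2.INTER_CUBIC))
E
```

```text
time: 42.18
eef_pos: [0.6337, -0.1009, 0.0419]
eef_rot: [[0.29, 0.865, 0.408], [0.494, -0.501, 0.711], [0.82, -0.005, -0.573]]
force: [-1.9, -2.2, 3.2]
opening: 0.066
time: 43.1
eef_pos: [0.6344, -0.101, 0.1783]
eef_rot: [[0.29, 0.866, 0.408], [0.495, -0.501, 0.71], [0.819, -0.004, -0.573]]
force: [0.3, 0.3, -2.3]
opening: 0.0661
ut [ 0.819  0.    -0.574]
35 0 p [ 0.461 -0.173  0.093] u [-0.  0.  1.] tilt 0.0 q [-51.  41. 113.  56.  68. -63.] 0.0
30 30 p [ 0.452 -0.162  0.098] u [ 0.284 -0.328  0.901] tilt 26.0 q [-52.  43. 114.  58.  71. -37.] 0.0
25 60 p [ 0.448 -0.151  0.108] u [ 0.441 -0.655  0.614] tilt 52.0 q [-53.  44. 114.  59.  75.  -9.] 0.0
20 90 p [ 0.448 -0.143  0.122] u [ 0.44  -0.876  0.196] tilt 79.0 q [-54.  45. 114.  61.  79.  19.] 0.0
15 120 p [ 0.453 -0.141  0.138] u [ 0.284 -0.926 -0.247] tilt 104.0 q [-54.  47. 113.  62.  84.  48.] 0.0
10 150 p [ 0.462 -0.145  0.15 ] u [ 0.011 -0.801 -0.599] tilt 127.0 q [-54.  48. 112.  64.  89.  78.] 0.0
10 170 p [ 0.469 -0.149  0.153] u [-0.229 -0.682 -0.695] tilt 134.0 q [-54.  48. 111.  64.  89.  99.] 0.0
10 180 p [ 0.473 -0.151  0.154] u [-0.354 -0.612 -0.707] tilt 135.0 q [-54.  48. 110.  65.  89. 109.] 0.0
[ 0.6344 -0.101   0.1783] 0.06605125523072389 [ 0.2634  0.257  -2.3255]
```

View pics/c_scene13.png

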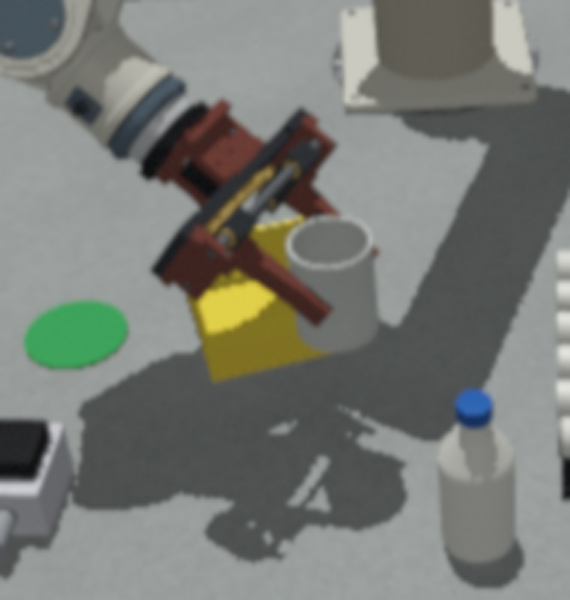

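View pics/c_top13.png

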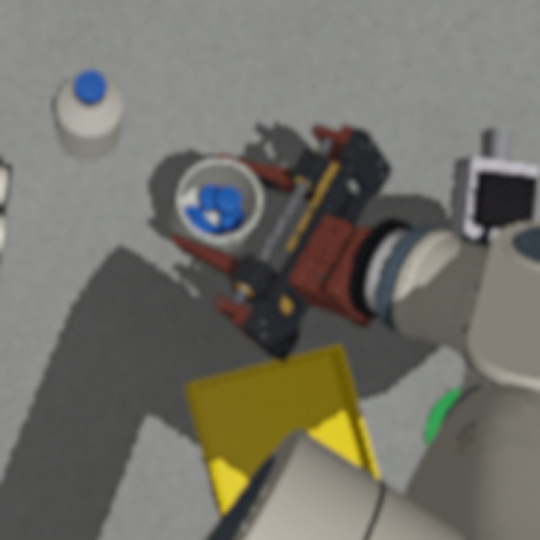

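```bash
python3 s5.py .460 -.145 .165 60 35; python3 s5.py .460 -.145 .165 60 10 150
```

```text
t 43.2 p [ 0.634 -0.101  0.177] q [-33.4  36.3 101.7  62.7  67.  -43. ] op 0.0662 F [ 0.3  0.1 -1.4]
rotvec deg [-0.17 -0.03 -0.34] world shift mm [-173.9  -44.4  -12. ] ok True
 q end [-49.   31.6 115.4  55.4  70.3 -56.9] min margin [123.1  83.4  32.5 130.5  60.8  88.7]
 shift in target axes [ -81.7 -128.4  -95.8]
t 43.2 p [ 0.634 -0.101  0.177] q [-33.4  36.3 101.7  62.7  67.  -43. ] op 0.0662 F [ 0.3  0.1 -1.4]
rotvec deg [ 32.44   8.83 146.55] world shift mm [-173.9  -44.4  -12. ] ok True
 q end [-54.4  46.6 112.3  63.8  89.1  79.1] min margin [117.6  74.3  35.7 133.9  60.8  66.5]
 shift in target axes [ -35.1  128.  -121.3]
```

```bash
python3 -m jog '[[0,0,0,-4,-6,-5,1],[0,0,0,-8,-12,-9,1],[0,0,0,-8,-12,-9,1],[0,0,0,-8,-12,-9,1],[0,0,0,-8,-12,-9,1],[0,0,0,-8,-12,-9,1],[0,0,0,-8,-13,-9,1],[0,0,0,-8,-13,-9,1],[0,0,0,-8,-13,-10,1],[0,0,0,-8,-13,-10,1],[0,0,0,-6,-10,-8,1],[0,0,0,0,0,0,1]]'
python3 s5.py .460 -.145 .165 60 35
python3 -m jog '[[0,5,0,0,0,0,1],[0,5,0,0,0,0,1],[0,5,0,0,0,0,1],[0,5,0,0,0,0,1],[0,5,0,0,0,0,1],[0,0,6,0,0,0,1],[0,0,6,0,0,0,1],[0,0,6,0,0,0,1],[0,0,6,0,0,0,1],[0,0,6,0,0,0,1],[0,0,6,0,0,0,1],[0,0,0,0,0,0,1]]'
python3 s5.py .460 -.145 .165 60 10 150
python3 - <<'E'
from h import *
for n,(x0,y0,x1,y1) in {'scene':(120,70,340,270),'top':(290,120,500,300)}.items():
    im=robot.snapshot(n)[...,::-1];cv2.imwrite(f'pics/{n}14.png',im);cv2.imwrite(f'pics/c_{n}14.png',cv2.resize(im[y0:y1,x0:x1],None,fx=3,fy=3,interpolation=cv2.INTER_CUBIC))
E
```

```text
time: 44.2
eef_pos: [0.4581, -0.1459, 0.1661]
eef_rot: [[0.293, 0.865, 0.409], [0.492, -0.502, 0.711], [0.82, -0.007, -0.572]]
force: [0.3, -0.1, -1.6]
opening: 0.0662
t 44.2 p [ 0.458 -0.146  0.166] q [-49.2  31.6 115.5  55.1  70.6 -56.5] op 0.0662 F [ 0.3 -0.1 -1.6]
rotvec deg [-0.1  -0.08 -0.43] world shift mm [ 1.9  0.9 -1.1] ok True
 q end [-49.   31.6 115.4  55.4  70.3 -56.9] min margin [122.8  83.4  32.5 130.3  64.2  88.7]
 shift in target axes [0.1 1.2 2. ]
time: 45.2
eef_pos: [0.4608, -0.1458, 0.1663]
eef_rot: [[0.584, 0.645, 0.493], [-0.177, -0.492, 0.853], [0.792, -0.586, -0.173]]
force: [0.1, 0.1, -1.6]
opening: 0.0662
t 45.2 p [ 0.461 -0.146  0.166] q [-54.4  46.5 112.2  63.8  89.2 -34.2] op 0.0662 F [ 0.1  0.1 -1.6]
rotvec deg [ -0.05  -0.05 113.51] world shift mm [-0.8  0.8 -1.3] ok True
 q end [-54.4  46.6 112.3  63.8  89.1  79.1] min margin [117.6  74.3  35.7 138.9  64.9  66.5]
 shift in target axes [0.5 1.6 0.5]
```

View pics/c_scene14.png

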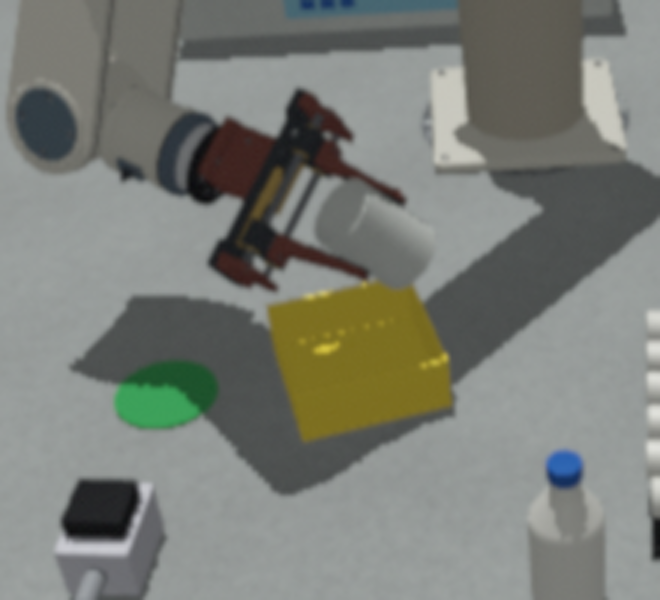

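View pics/c_top14.png

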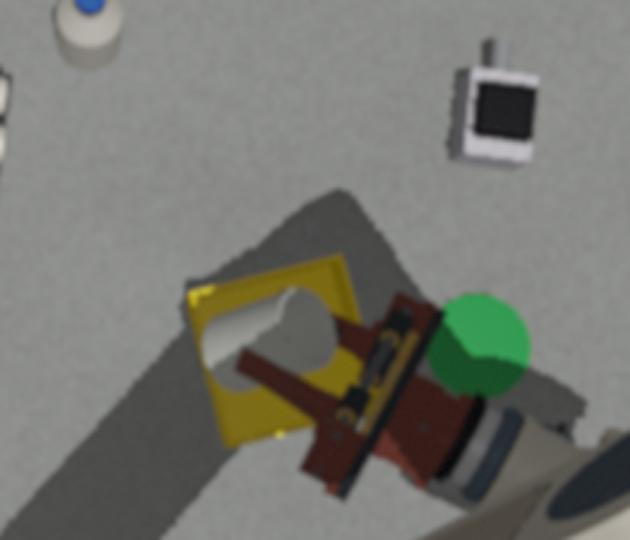

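```bash
python3 -m jog '[[0,0,0,-8,6,2,1],[0,0,0,-4,3,1,1],[0,0,6,0,0,0,1],[0,0,6,0,0,0,1],[0,0,6,0,0,0,1],[0,0,5,0,0,0,1],[0,0,5,0,0,0,1],[0,0,4,0,0,0,1],[0,0,4,0,0,0,1],[0,0,4,0,0,0,1],[0,0,4,0,0,0,1],[0,0,4,0,0,0,1]]'
python3 -m jog '[[0,0,4,0,0,0,1],[0,0,4,0,0,0,1],[0,0,4,0,0,0,1],[0,0,4,0,0,0,1],[0,0,4,0,0,0,1],[0,0,4,0,0,0,1],[0,0,4,0,0,0,1],[0,0,4,0,0,0,1],[0,0,4,0,0,0,1],[0,0,4,0,0,0,1],[0,0,4,0,0,0,1],[0,0,4,0,0,0,1]]'
python3 s5.py .460 -.145 .150 60 10 150
python3 - <<'E'
from h import *
for n,(x0,y0,x1,y1) in {'scene':(120,70,340,270),'top':(290,120,500,300)}.items():
    im=robot.snapshot(n)[...,::-1];cv2.imwrite(f'pics/{n}15.png',im);cv2.imwrite(f'pics/c_{n}15.png',cv2.resize(im[y0:y1,x0:x1],None,fx=3,fy=3,interpolation=cv2.INTER_CUBIC))
E
```

```text
time: 46.3
eef_pos: [0.4609, -0.1452, 0.1504]
eef_rot: [[0.87, -0.002, 0.493], [-0.483, -0.197, 0.853], [0.095, -0.98, -0.173]]
force: [0.7, 0.5, -2.2]
opening: 0.0659
time: 47.3
eef_pos: [0.4609, -0.1452, 0.1505]
eef_rot: [[0.581, -0.648, 0.493], [-0.47, 0.227, 0.853], [-0.665, -0.727, -0.173]]
force: [-0.0, -1.4, -2.7]
opening: 0.0662
t 47.3 p [ 0.461 -0.145  0.15 ] q [-54.3  48.4 111.8  63.9  88.6  60.4] op 0.0662 F [-0.  -1.4 -2.7]
rotvec deg [-0.04  0.05 17.55] world shift mm [-0.9  0.2 -0.5] ok True
 q end [-54.4  48.4 111.9  63.8  88.5  77.9] min margin [117.6  72.6  36.  138.9  65.6  67.7]
 shift in target axes [ 0.   1.  -0.2]
```

View pics/c_scene15.png

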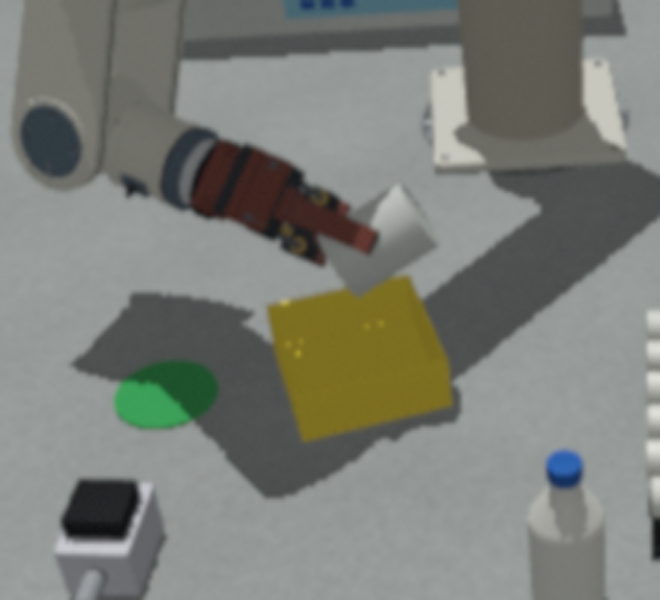

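View pics/c_top15.png

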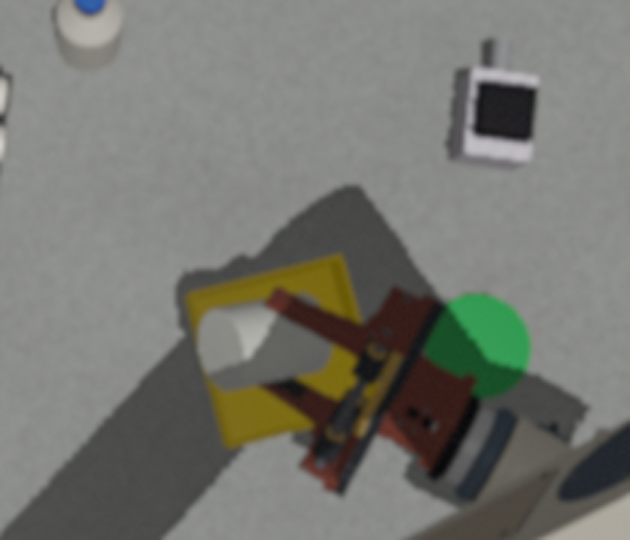

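```bash
python3 -m jog '[[0,0,4,0,0,0,1],[0,0,4,0,0,0,1],[0,0,4,0,0,0,1],[0,0,4,0,0,0,1],[0,0,4,0,0,0,1],[0,0,4,0,0,0,1],[0,0,4,0,0,0,1],[0,0,4,0,0,0,1],[0,0,3,0,0,0,1],[0,0,0,0,0,0,1],[0,0,0,0,0,0,1],[0,0,0,0,0,0,1]]'
python3 -m jog '[[0,0,0,0,0,0,1],[0,0,0,0,0,0,1],[0,0,0,0,0,0,1],[0,0,0,0,0,0,1],[0,0,0,0,0,0,1],[0,0,0,0,0,0,1]]'
python3 s5.py .460 -.145 .150 60 10 170
python3 - <<'E'
from h import *
for n,(x0,y0,x1,y1) in {'scene':(120,70,340,270),'top':(290,120,500,300)}.items():
    im=robot.snapshot(n)[...,::-1];cv2.imwrite(f'pics/{n}16.png',im);cv2.imwrite(f'pics/c_{n}16.png',cv2.resize(im[y0:y1,x0:x1],None,fx=3,fy=3,interpolation=cv2.INTER_CUBIC))
E
```

```text
time: 48.4
eef_pos: [0.4609, -0.1453, 0.151]
eef_rot: [[0.109, -0.863, 0.493], [-0.257, 0.454, 0.853], [-0.96, -0.219, -0.173]]
force: [0.3, -0.7, -1.4]
opening: 0.0658
time: 48.9
eef_pos: [0.461, -0.1453, 0.1512]
eef_rot: [[0.106, -0.864, 0.493], [-0.256, 0.455, 0.853], [-0.961, -0.217, -0.173]]
force: [-0.5, 1.1, -0.2]
opening: 0.0662
t 48.9 p [ 0.461 -0.145  0.151] q [-54.3  48.3 111.8  63.9  88.6  95.3] op 0.0662 F [-0.5  1.1 -0.2]
rotvec deg [-0.02  0.05  2.72] world shift mm [-1.   0.3 -1.2] ok True
 q end [-54.4  48.4 111.9  63.8  88.5  97.9] min margin [117.6  72.6  36.  138.9  65.5  47.7]
 shift in target axes [1.  1.2 0. ]
```

View pics/c_scene16.png

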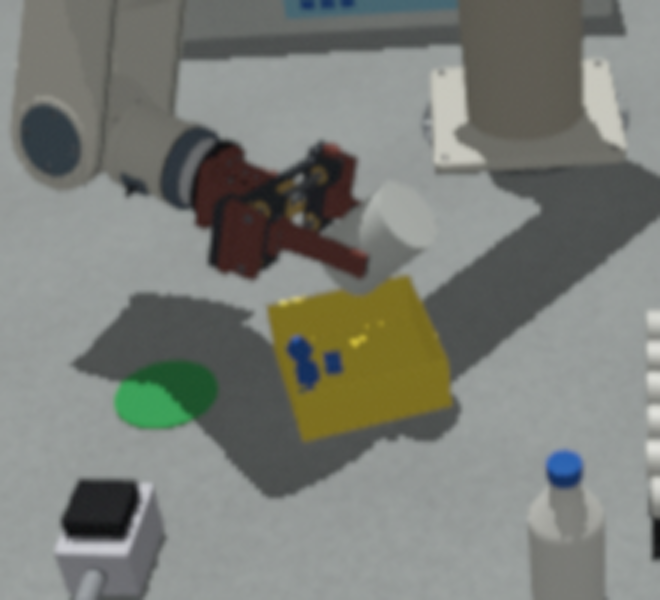

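View pics/c_top16.png

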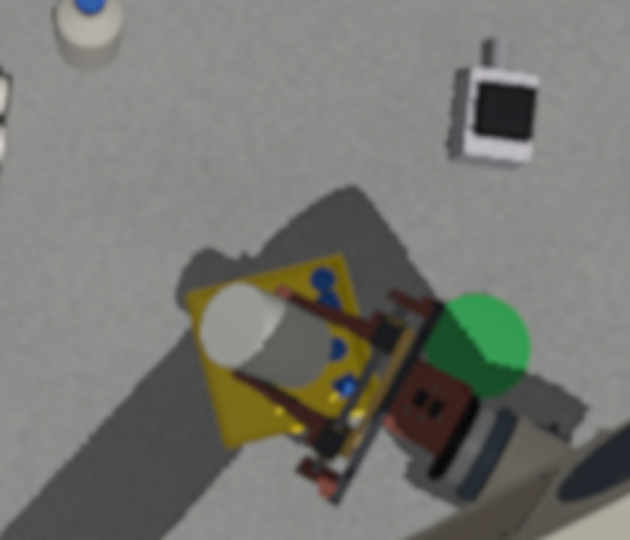

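```bash
python3 -m jog '[[0,0,5,0,0,0,1],[0,0,5,0,0,0,1],[0,5,0,0,0,0,1],[0,5,0,0,0,0,1],[0,0,0,10,0,0,1],[0,0,0,-10,0,0,1],[0,0,0,10,0,0,1],[0,0,0,-10,0,0,1],[0,0,0,10,0,0,1],[0,0,0,-10,0,0,1],[0,0,0,0,0,0,1],[0,0,0,0,0,0,1]]'
python3 s5.py .460 -.145 .22 60 35 0
python3 - <<'E'
from h import *
for n,(x0,y0,x1,y1) in {'scene':(120,70,340,270),'top':(290,120,500,300)}.items():
    im=robot.snapshot(n)[...,::-1];cv2.imwrite(f'pics/{n}17.png',im);cv2.imwrite(f'pics/c_{n}17.png',cv2.resize(im[y0:y1,x0:x1],None,fx=3,fy=3,interpolation=cv2.INTER_CUBIC))
E
```

```text
time: 50.0
eef_pos: [0.4609, -0.1452, 0.1514]
eef_rot: [[-0.13, -0.869, 0.477], [-0.318, 0.492, 0.81], [-0.939, -0.047, -0.341]]
force: [0.6, 0.2, -1.2]
opening: 0.0661
t 50.0 p [ 0.461 -0.145  0.151] q [-53.   42.  113.8  61.7  80.6 109.7] op 0.0661 F [ 0.6  0.2 -1.2]
rotvec deg [ -23.27   -1.27 -175.88] world shift mm [-0.9  0.2 68.6] ok True
 q end [-49.   25.6 114.7  53.6  74.3 -51.1] min margin [119.   77.4  33.3 126.7  68.1  35.9]
 shift in target axes [ 56.1  -0.9 -39.6]
```

View pics/c_scene17.png

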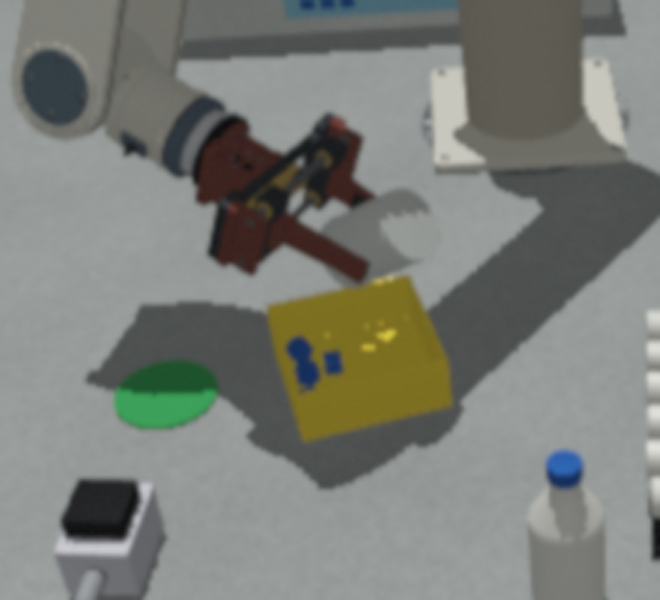

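View pics/c_top17.png

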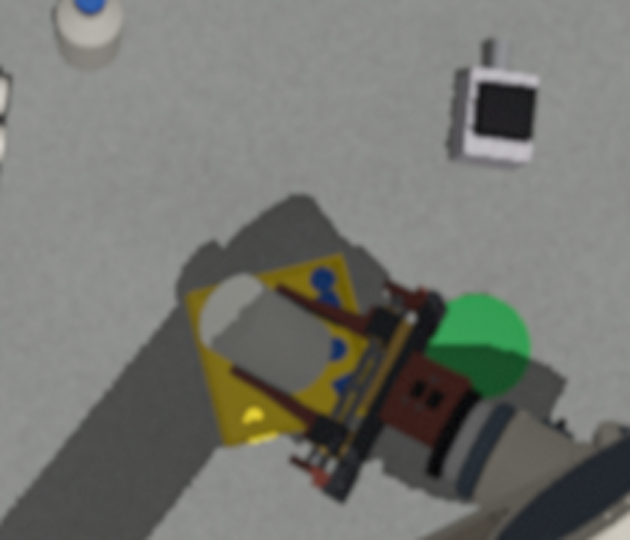

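```bash
python3 -m jog '[[0,-5,0,0,0,0,1],[0,-5,0,0,0,0,1],[0,-5,0,0,0,0,1],[0,-5,0,0,0,0,1],[0,0,0,10,0,0,1],[0,0,0,-10,0,0,1],[0,0,0,10,0,0,1],[0,0,0,-10,0,0,1],[0,0,0,0,0,0,1],[0,0,0,0,0,0,1],[0,0,0,0,0,0,1]]'
python3 s5.py .460 -.145 .151 60 0 175
python3 - <<'E'
from h import *
for n,(x0,y0,x1,y1) in {'top':(290,120,500,300)}.items():
    im=robot.snapshot(n)[...,::-1];cv2.imwrite(f'pics/{n}18.png',im);cv2.imwrite(f'pics/c_{n}18.png',cv2.resize(im[y0:y1,x0:x1],None,fx=3,fy=3,interpolation=cv2.INTER_CUBIC))
E
```

```text
time: 51.02
eef_pos: [0.4611, -0.1455, 0.152]
eef_rot: [[0.042, -0.869, 0.493], [-0.024, 0.492, 0.87], [-0.999, -0.048, -0.0]]
force: [-0.1, 0.1, -1.6]
opening: 0.0664
t 51.02 p [ 0.461 -0.145  0.152] q [-54.7  54.5 109.6  65.7  96.7 101.7] op 0.0664 F [-0.1  0.1 -1.6]
rotvec deg [ 0.47  0.   -2.23] world shift mm [-1.1  0.5 -1. ] ok True
 q end [-54.9  54.6 110.   65.9  96.4  99.1] min margin [117.2  66.4  38.  140.8  57.5  43.9]
 shift in target axes [ 0.9  1.3 -0.2]
```

View pics/c_top18.png

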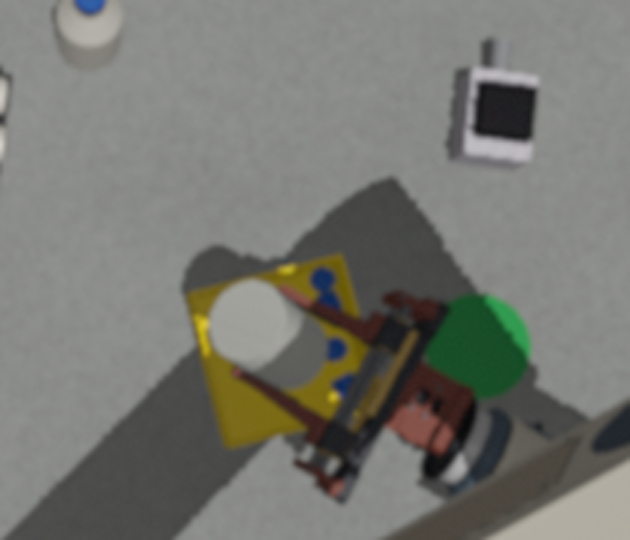

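```bash
python3 -m jog '[[0,0,0,-20,0,0,1],[0,0,0,-30,0,0,1],[0,0,0,-20,0,0,1],[0,0,-7,0,0,0,1],[0,0,-7,0,0,0,1],[0,0,-7,0,0,0,1],[0,0,-7,0,0,0,1],[0,0,-7,0,0,0,1],[0,0,-7,0,0,0,1],[0,0,-7,0,0,0,1],[0,0,-7,0,0,0,1],[0,0,-7,0,0,0,1]]'
python3 -m jog '[[0,0,-7,0,0,0,1],[0,0,-7,0,0,0,1],[0,0,-7,0,0,0,1],[0,0,-7,0,0,0,1],[0,0,-7,0,0,0,1],[0,0,-7,0,0,0,1],[0,0,-7,0,0,0,1],[0,0,-7,0,0,0,1],[0,0,-7,0,0,0,1],[0,0,-7,0,0,0,1],[0,0,-7,0,0,0,1],[0,0,-7,0,0,0,1]]'
python3 -m jog '[[0,0,-7,0,0,0,1],[0,0,-7,0,0,0,1],[0,0,-7,0,0,0,1],[0,0,-7,0,0,0,1],[0,-5,0,0,0,0,1],[0,-5,0,0,0,0,1],[0,-5,0,0,0,0,1],[0,-5,0,0,0,0,1],[0,-5,0,0,0,0,1],[0,-5,0,0,0,0,1],[0,-5,0,0,0,0,1],[0,0,0,0,0,0,1]]'
python3 s5.py .4585 -.30 .2 60 35 0
python3 - <<'E'
from h import *
for n,(x0,y0,x1,y1) in {'scene':(120,70,340,270),'top':(290,120,500,300)}.items():
    im=robot.snapshot(n)[...,::-1];cv2.imwrite(f'pics/{n}19.png',im);cv2.imwrite(f'pics/c_{n}19.png',cv2.resize(im[y0:y1,x0:x1],None,fx=3,fy=3,interpolation=cv2.INTER_CUBIC))
E
```

```text
time: 52.07
eef_pos: [0.4581, -0.1437, 0.2213]
eef_rot: [[0.795, -0.353, 0.493], [-0.45, 0.201, 0.87], [-0.406, -0.914, 0.0]]
force: [0.4, -0.9, -1.4]
opening: 0.0663
time: 53.07
eef_pos: [0.458, -0.1437, 0.2213]
eef_rot: [[0.435, 0.754, 0.493], [-0.247, -0.427, 0.87], [0.866, -0.5, 0.0]]
force: [-0.1, -0.4, -0.5]
opening: 0.0662
time: 54.07
eef_pos: [0.4588, -0.1435, 0.2234]
eef_rot: [[0.309, 0.87, 0.384], [0.488, -0.491, 0.722], [0.817, -0.036, -0.576]]
force: [0.2, -0.0, -1.1]
opening: 0.066
t 54.07 p [ 0.459 -0.144  0.223] q [-48.6  25.6 113.8  52.2  75.5 -48.5] op 0.066 F [ 0.2 -0.  -1.1]
rotvec deg [-1.63  0.21 -1.35] world shift mm [  -0.3 -156.5  -23.4] ok True
 q end [-58.6  35.2  99.3  46.5  83.  -50.8] min margin [113.5  77.4  34.1 121.6  69.3  94.8]
 shift in target axes [-97.   78.  -97.7]
```

View pics/c_scene19.png

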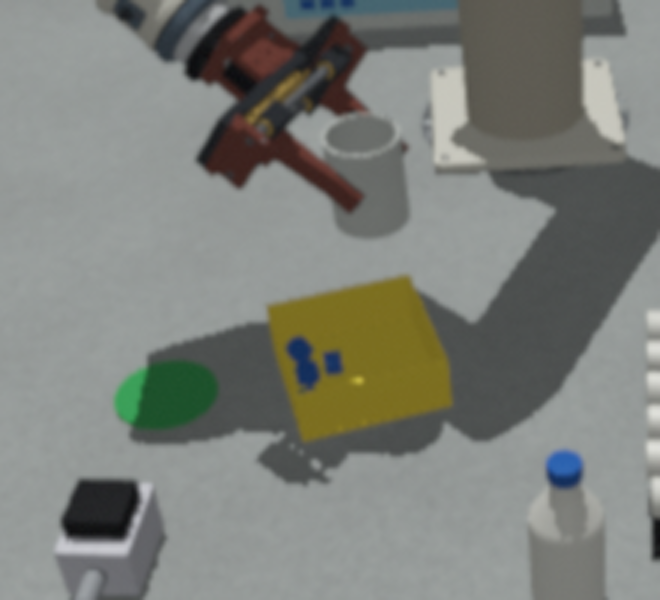

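View pics/c_top19.png

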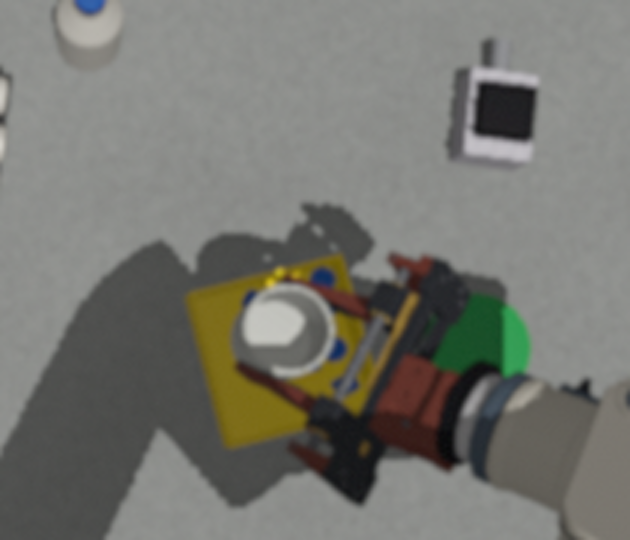

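```bash
python3 -m jog '[[-1.6,0.2,-1.4,0,0,0,1],[0,0,0,-5,4,-5,1],[0,0,0,-14,10,-13,1],[0,0,0,-14,10,-13,1],[0,0,0,-14,10,-13,1],[0,0,0,-14,10,-13,1],[0,0,0,-14,10,-13,1],[0,0,0,-14,10,-13,1],[0,0,0,-14,10,-13,1],[0,0,0,-5,4,-5,1],[0,0,0,0,0,0,1],[0,0,0,0,0,0,1]]'
python3 s5.py .4663 -.3552 .13 60 35 0
```

```text
time: 55.17
eef_pos: [0.4526, -0.3076, 0.1888]
eef_rot: [[0.29, 0.865, 0.409], [0.489, -0.501, 0.714], [0.823, -0.007, -0.569]]
force: [-0.2, 0.0, -1.3]
opening: 0.0665
t 55.17 p [ 0.453 -0.308  0.189] q [-59.4  36.6  98.8  46.1  83.1 -51.6] op 0.0665 F [-0.2  0.  -1.3]
rotvec deg [-0.16 -0.34 -0.37] world shift mm [ 13.7 -47.6 -58.8] ok True
 q end [-60.5  44.3  92.7  45.5  82.2 -53.6] min margin [111.6  76.6  49.1 120.6  71.   92. ]
 shift in target axes [-67.9  35.7   5.6]
```

```bash
python3 -m jog '[[-0.2,-0.3,-0.4,0,0,0,1],[0,0,0,-10,6,1,1],[0,0,0,-15,8,1,1],[0,0,0,-15,8,1,1],[0,0,0,-15,8,2,1],[0,0,0,-10,4,1,1],[0,0,0,-3,1.5,0,1],[0,0,0,0,0,0,1],[0,0,0,0,0,0,1]]'
python3 s5.py .4663 -.3552 .048 60 35 0
python3 - <<'E'
from h import *
for n,(x0,y0,x1,y1) in {'scene':(100,100,320,300),'top':(330,120,530,300)}.items():
    im=robot.snapshot(n)[...,::-1];cv2.imwrite(f'pics/{n}20.png',im);cv2.imwrite(f'pics/c_{n}20.png',cv2.resize(im[y0:y1,x0:x1],None,fx=3,fy=3,interpolation=cv2.INTER_CUBIC))
E
```

```text
time: 55.92
eef_pos: [0.4669, -0.3548, 0.1309]
eef_rot: [[0.285, 0.866, 0.41], [0.499, -0.499, 0.709], [0.819, 0.003, -0.574]]
force: [0.0, 0.5, -1.7]
opening: 0.0662
t 55.92 p [ 0.467 -0.355  0.131] q [-60.4  44.2  92.7  45.5  82.1 -53.7] op 0.0662 F [ 0.   0.5 -1.7]
rotvec deg [0.06 0.04 0.15] world shift mm [ -0.6  -0.4 -82.9] ok True
 q end [-60.5  51.7  91.9  46.3  77.6 -58.4] min margin [111.6  69.3  55.2 120.7  71.4  87.3]
 shift in target axes [-68.2  -0.3  47. ]
```

View pics/c_scene20.png

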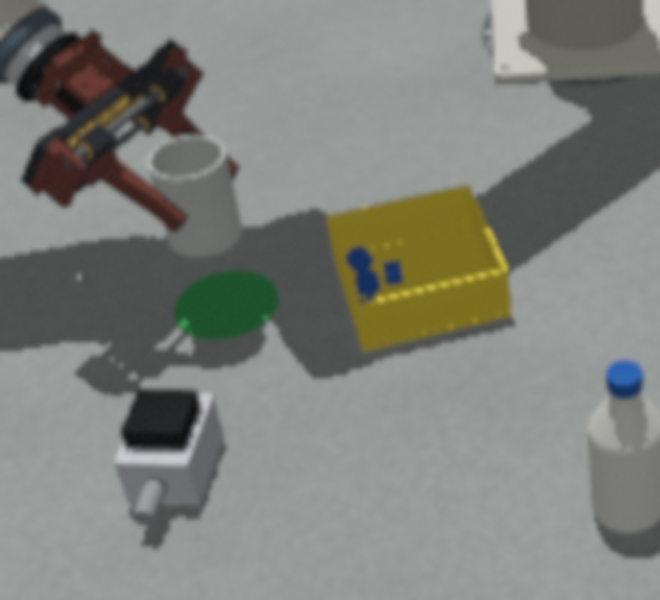

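View pics/c_top20.png

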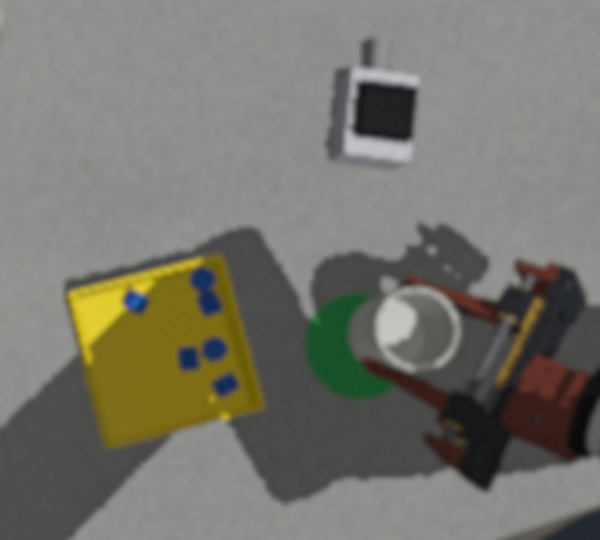

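```bash
python3 - <<'E'
from h import *
print('rim',atz('top',(330+417/3-.3,120+329/3-.3),.174),'mat',atz('top',(330+358/3-.3,120+345/3-.3),.003))
im=cv2.imread('pics/top9.png');hsv=cv2.cvtColor(im,cv2.COLOR_BGR2HSV);g=cv2.inRange(hsv,(45,80,40),(85,255,255));g[:,:400]=0;g[:,500:]=0
print(cv2.findNonZero(g).mean(axis=(0,1)),atz('top',cv2.findNonZero(g).mean(axis=(0,1)),.003))
im=cv2.imread('pics/scene9.png');hsv=cv2.cvtColor(im,cv2.COLOR_BGR2HSV);g=cv2.inRange(hsv,(45,80,40),(85,255,255));g[:,:140]=0;g[:,220:]=0;g[:160]=0;g[240:]=0
print(atz('scene',cv2.findNonZero(g).mean(axis=(0,1)),.003))
E
```

```text
rim [ 0.4614 -0.3691  0.174 ] mat [ 0.4593 -0.369   0.003 ]
[448.9411 234.9876] [ 0.4585 -0.3687  0.003 ]
[ 0.4561 -0.3671  0.003 ]
```

Cup and mat centres agree to 3 mm. Lowering.

```bash
python3 -m jog '[[0,0,0,-14,0,9.5,1],[0,0,0,-16,0,11.5,1],[0,0,0,-16,0,11.5,1],[0,0,0,-12,0,8,1],[0,0,0,-7,0,4.5,1],[0,0,0,0,0,0,1],[0,0,0,0,0,0,1]]'
python3 s5.py .4663 -.3552 .045 60 35 0
```

```text
time: 56.6
eef_pos: [0.467, -0.3558, 0.0518]
eef_rot: [[0.285, 0.866, 0.411], [0.498, -0.5, 0.708], [0.819, 0.003, -0.574]]
force: [-0.5, 0.5, -1.1]
opening: 0.0661
t 56.6 p [ 0.467 -0.356  0.052] q [-60.4  51.3  91.9  46.3  77.8 -58.3] op 0.0661 F [-0.5  0.5 -1.1]
rotvec deg [0.08 0.04 0.14] world shift mm [-0.7  0.6 -6.8] ok True
 q end [-60.5  51.9  91.8  46.3  77.5 -58.5] min margin [111.6  69.   56.  121.5  71.3  87.1]
 shift in target axes [-5.5 -0.9  4.1]
```

```bash
python3 -m jog '[[0,0,0,-2.5,0,1.7,1],[0,0,0,-1.6,0,1.1,1],[0,0,0,0,0,0,1],[0,0,0,0,0,0,1]]'
python3 s5.py .4663 -.3552 .045 60 35 0|head -1
python3 -m jog '[[0,0,0,-0.8,0,0.6,1],[0,0,0,0,0,0,1],[0,0,0,0,0,0,1]]'
python3 s5.py .4663 -.3552 .045 60 35 0|head -1
```

```text
time: 56.93
eef_pos: [0.467, -0.3561, 0.047]
eef_rot: [[0.285, 0.866, 0.411], [0.499, -0.5, 0.708], [0.818, 0.004, -0.575]]
force: [0.3, 0.9, -0.5]
opening: 0.066
t 56.93 p [ 0.467 -0.356  0.047] q [-60.5  51.7  91.8  46.3  77.5 -58.6] op 0.066 F [ 0.3  0.9 -0.5]
time: 57.18
eef_pos: [0.4669, -0.3559, 0.0457]
eef_rot: [[0.285, 0.866, 0.411], [0.499, -0.5, 0.708], [0.818, 0.003, -0.575]]
force: [-0.8, 0.5, -1.5]
opening: 0.0661
t 57.18 p [ 0.467 -0.356  0.046] q [-60.4  51.9  91.8  46.4  77.4 -58.6] op 0.0661 F [-0.8  0.5 -1.5]
```

```bash
python3 -m jog '[[0,0,0,-0.7,0,0.5,1],[0,0,0,0,0,0,1],[0,0,0,0,0,0,1]]'
python3 s5.py .4663 -.3552 .045 60 35 0|head -1
python3 -m jog '[[0,0,0,0,0,0,0.3],[0,0,0,0,0,0,0],[0,0,0,0,0,0,-0.3],[0,0,0,0,0,0,-0.6],[0,0,0,0,0,0,-0.8],[0,0,0,0,0,0,-1],[0,0,0,0,0,0,-1],[0,0,0,0,0,0,-1],[0,0,0,0,0,0,-1]]'
python3 - <<'E'
from h import *
for n,(x0,y0,x1,y1) in {'scene':(100,100,320,300),'top':(330,120,530,300)}.items():
    im=robot.snapshot(n)[...,::-1];cv2.imwrite(f'pics/{n}21.png',im);cv2.imwrite(f'pics/c_{n}21.png',cv2.resize(im[y0:y1,x0:x1],None,fx=3,fy=3,interpolation=cv2.INTER_CUBIC))
E
```

```text
time: 57.43
eef_pos: [0.467, -0.356, 0.0451]
eef_rot: [[0.285, 0.866, 0.411], [0.499, -0.5, 0.708], [0.819, 0.003, -0.574]]
force: [0.4, -0.9, 1.6]
opening: 0.0661
t 57.43 p [ 0.467 -0.356  0.045] q [-60.5  51.9  91.8  46.4  77.4 -58.7] op 0.0661 F [ 0.4 -0.9  1.6]
time: 58.18
eef_pos: [0.4668, -0.3558, 0.0446]
eef_rot: [[0.285, 0.866, 0.41], [0.499, -0.5, 0.708], [0.818, 0.003, -0.575]]
force: [0.1, 0.3, -0.3]
opening: 0.0875
```

View pics/c_scene21.png

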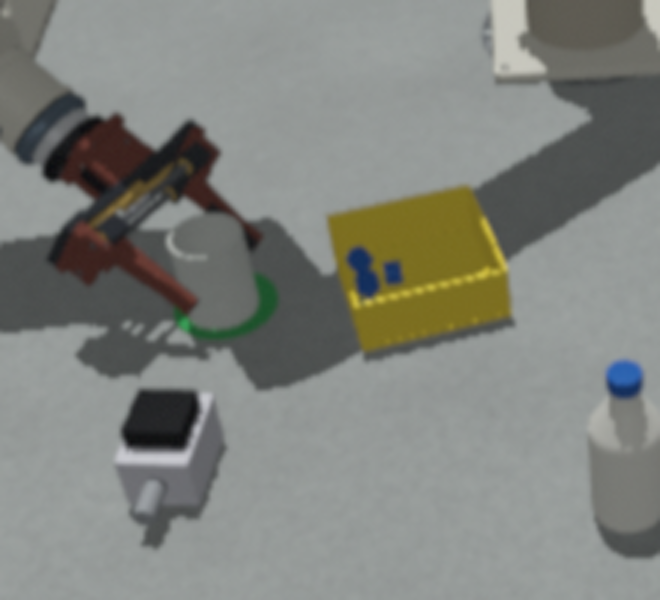

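View pics/c_top21.png

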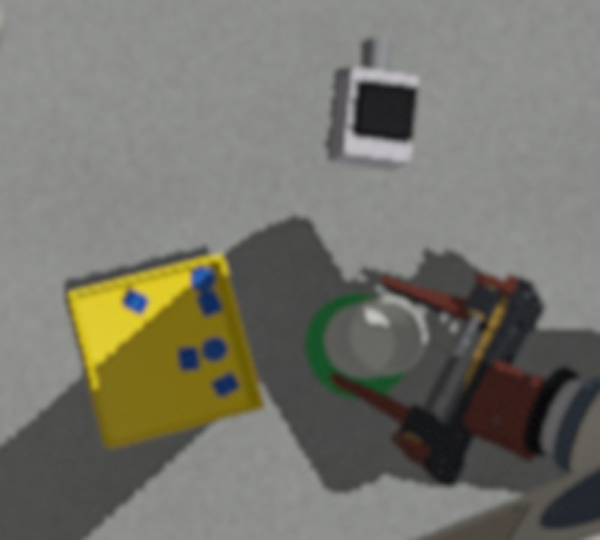

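The cup stands on the mat and the fingers are open. Backing off along the tool axis, then up.

```bash
python3 -m jog '[[0,0,0,0,0,-8,-1],[0,0,0,0,0,-15,-1],[0,0,0,0,0,-20,-1],[0,0,0,0,0,-25,-1],[0,0,0,0,0,-25,-1],[0,0,0,0,0,-25,-1],[0,0,0,12,0,-20,-1],[0,0,0,20,0,-15,-1],[0,0,0,20,0,-15,-1],[0,0,0,0,0,0,-1],[0,0,0,0,0,0,-1]]'
python3 - <<'E'
from h import *
for n,(x0,y0,x1,y1) in {'scene':(100,90,380,300),'top':(250,110,510,300)}.items():
    im=robot.snapshot(n)[...,::-1];cv2.imwrite(f'pics/{n}22.png',im);cv2.imwrite(f'pics/c_{n}22.png',cv2.resize(im[y0:y1,x0:x1],None,fx=2.8,fy=2.8,interpolation=cv2.INTER_CUBIC))
    for t in('cup','cup_rim','vial1','cap1'): print(n,t,[(np.round(d['xy'],0).tolist(),round(d['p'],2)) for d in robot.place_of(n,t)][:8])
E
```

```text
time: 59.2
eef_pos: [0.4123, -0.4506, 0.1858]
eef_rot: [[0.284, 0.866, 0.412], [0.502, -0.501, 0.705], [0.817, 0.006, -0.577]]
force: [-0.8, -0.4, -0.4]
opening: 0.088
scene cup [([185.0, 190.0], 0.76)]
scene cup_rim [([184.0, 165.0], 0.57)]
scene vial1 [([350.0, 239.0], 0.86), ([346.0, 203.0], 0.85), ([346.0, 187.0], 0.76), ([346.0, 183.0], 0.76), ([352.0, 224.0], 0.76), ([435.0, 160.0], 0.76), ([348.0, 212.0], 0.49), ([175.0, 204.0], 0.47)]
scene cap1 [([233.0, 189.0], 0.58), ([216.0, 184.0], 0.45), ([221.0, 191.0], 0.45)]
top cup [([439.0, 254.0], 0.7), ([400.0, 217.0], 0.46)]
top cup_rim [([450.0, 252.0], 0.56)]
top vial1 [([272.0, 215.0], 0.89), ([268.0, 232.0], 0.83), ([278.0, 182.0], 0.78), ([279.0, 151.0], 0.76), ([274.0, 200.0], 0.69), ([277.0, 167.0], 0.62), ([164.0, 268.0], 0.61)]
top cap1 [([398.0, 236.0], 0.64), ([409.0, 251.0], 0.63), ([397.0, 212.0], 0.6), ([402.0, 216.0], 0.46), ([372.0, 223.0], 0.42), ([385.0, 240.0], 0.42), ([319.0, 136.0], 0.35)]
```

View pics/c_scene22.png

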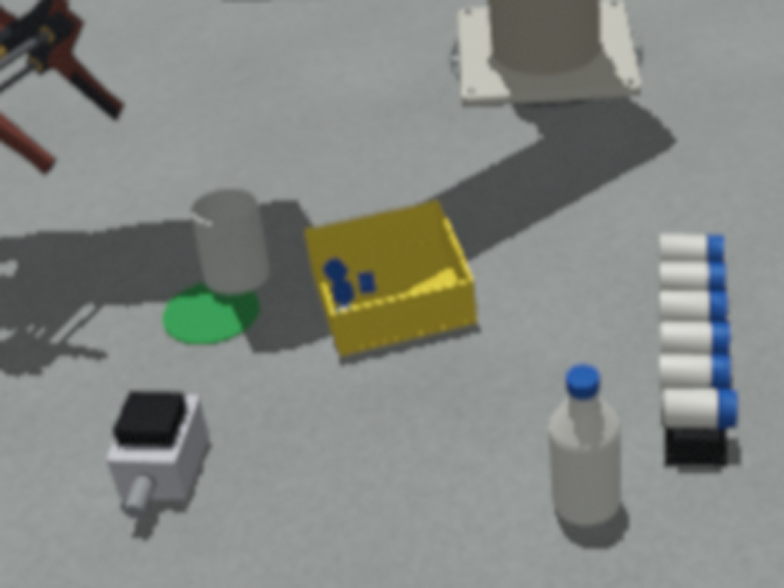

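View pics/c_top22.png

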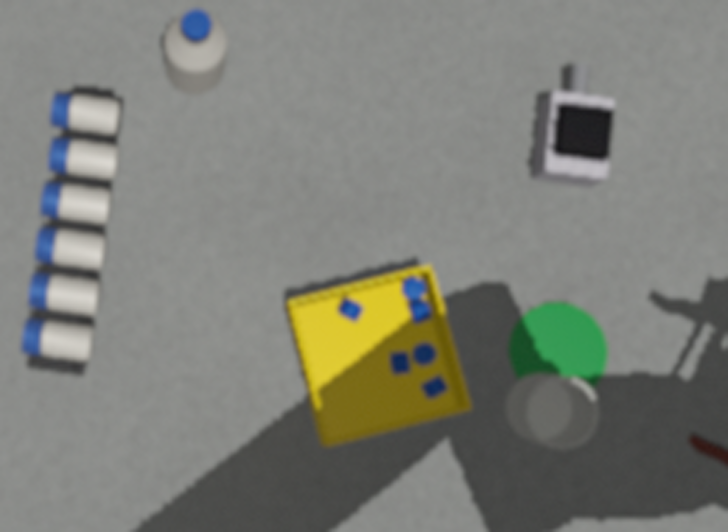

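The cup now stands about 5 cm towards the base from where I set it, half off the mat (top crop (555,410), mat at (558,350)). It moved after the release, so it was either knocked or dragged. I measure it again to re-grasp.

```bash
python3 - <<'E'
from h import *
a=robot.snapshot('top')[...,::-1];b=robot.snapshot('scene')[...,::-1]
cv2.imwrite('pics/top23.png',a);cv2.imwrite('pics/scene23.png',b)
def ring(c,r,z): return [np.array([c[0]+r*np.cos(t),c[1]+r*np.sin(t),z]) for t in np.linspace(0,6.28,40)]
c=(.400,-.366)
out=[]
for n,im,(x0,y0,x1,y1) in(('top',a,(410,200,480,280)),('scene',b,(150,140,220,220))):
    s=6;m=cv2.resize(np.ascontiguousarray(im[y0:y1,x0:x1]),None,fx=s,fy=s,interpolation=cv2.INTER_CUBIC)
    k=m.copy()
    for z in(0,.085): draw(k,n,ring(c,.033,z),s,(x0,y0))
    out.append(np.hstack([m,k])[:480])
cv2.imwrite('pics/cup23a.png',out[0]);cv2.imwrite('pics/cup23b.png',out[1])
E
```

```text
(no output)
```

View pics/cup23a.png

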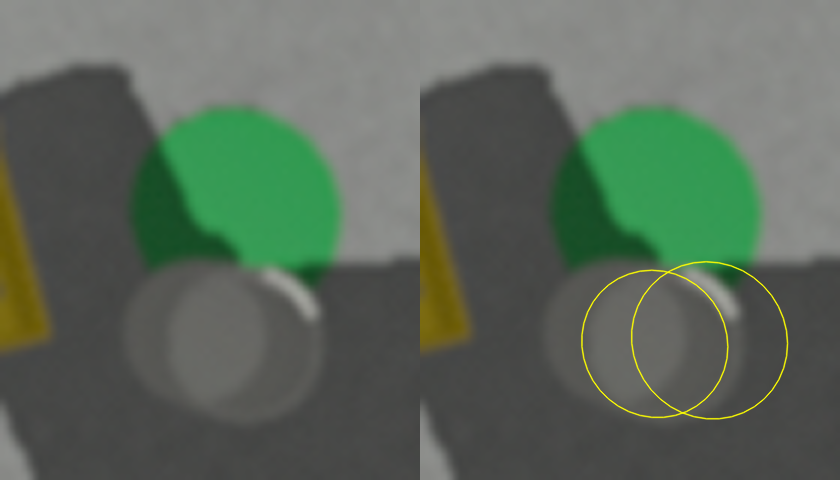

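View pics/cup23b.png

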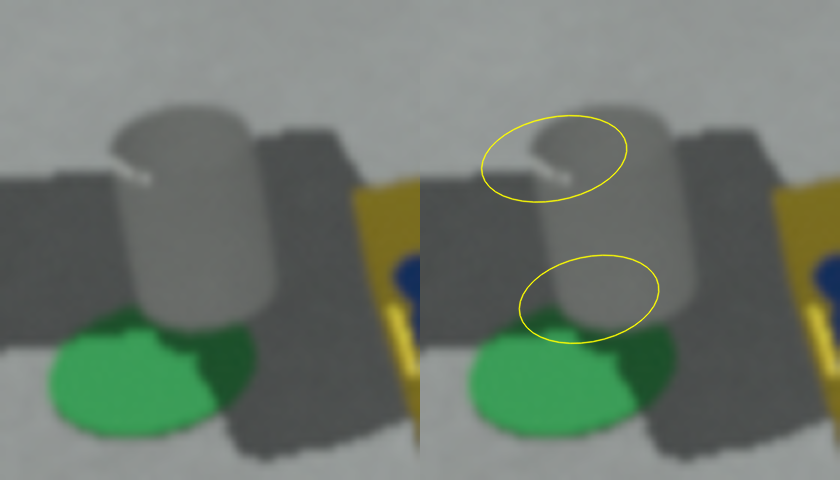

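```bash
python3 - <<'E'
from h import *
def ring(c,r,z): return [np.array([c[0]+r*np.cos(t),c[1]+r*np.sin(t),z]) for t in np.linspace(0,6.28,40)]
c=(.401,-.348);out=[]
for n,(x0,y0,x1,y1) in(('top',(410,200,480,280)),('scene',(150,140,220,220))):
    im=cv2.imread(f'pics/{n}23.png')
    s=5.5;m=cv2.resize(np.ascontiguousarray(im[y0:y1,x0:x1]),None,fx=s,fy=s,interpolation=cv2.INTER_CUBIC)
    for z in(0,.085): draw(m,n,ring(c,.033,z),s,(x0,y0))
    out.append(m)
cv2.imwrite('pics/cup23c.png',np.hstack(out))
E
python3 s5.py .3685 -.4042 .10 60 35 0
```

```text
t 59.8 p [ 0.413 -0.449  0.184] q [-67.8  43.8  83.8  40.4  92.6 -51.3] op 0.0882 F [-0.2  0.6 -0.3]
rotvec deg [0.07 0.05 0.14] world shift mm [-44.3  44.6 -83.6] ok True
 q end [-69.8  47.   92.3  39.2  84.6 -59.9] min margin [102.2  73.9  55.6 114.3  61.5  85.8]
 shift in target axes [-59.  -60.6  61.4]
```

View pics/cup23c.png

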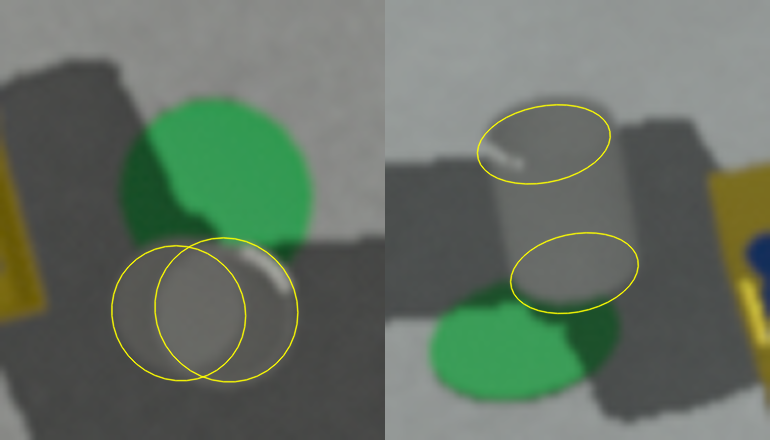

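The fit is good: the cup is upright at (0.401, -0.348). Re-grasping.

```bash
python3 -m jog '[[0,0,0,-3,-10,0,-1],[0,0,0,-5,-15,4,-1],[0,0,0,-10,-15,10,-1],[0,0,0,-12,-15,14,-1],[0,0,0,-14,-6,16,-1],[0,0,0,-15,0,17,-1],[0,0,0,0,0,0,-1],[0,0,0,0,0,0,-1]]'
python3 s5.py .3685 -.4042 .10 60 35 0
```

```text
time: 60.47
eef_pos: [0.3676, -0.4039, 0.1]
eef_rot: [[0.286, 0.866, 0.41], [0.497, -0.5, 0.71], [0.819, 0.001, -0.573]]
force: [-0.0, -0.1, 0.0]
opening: 0.0878
t 60.47 p [ 0.368 -0.404  0.1  ] q [-69.9  47.   92.4  39.2  84.6 -60. ] op 0.0878 F [-0.  -0.1  0. ]
rotvec deg [ 0.02 -0.03  0.07] world shift mm [ 0.9 -0.3 -0. ] ok True
 q end [-69.8  47.   92.3  39.2  84.6 -59.9] min margin [102.1  73.9  55.5 114.3  69.5  85.6]
 shift in target axes [0.1 0.9 0.2]
```

```bash
python3 -m jog '[[0,0,0,0,1,18,-1],[0,0,0,0,0,18,-1],[0,0,0,0,0,18,-1],[0,0,0,0,0,0,-1],[0,0,0,0,0,0,-1]]'
python3 s5.py .409 -.3345 .043 60 35 0
python3 - <<'E'
from h import *
out=[]
for n,(x0,y0,x1,y1) in {'scene':(120,110,260,250),'top':(390,190,530,330)}.items():
    im=robot.snapshot(n)[...,::-1];cv2.imwrite(f'pics/{n}24.png',im);out.append(cv2.resize(im[y0:y1,x0:x1],None,fx=2.8,fy=2.8,interpolation=cv2.INTER_CUBIC))
cv2.imwrite('pics/c24.png',np.hstack(out))
E
```

```text
time: 60.88
eef_pos: [0.3914, -0.3672, 0.0703]
eef_rot: [[0.284, 0.867, 0.41], [0.5, -0.499, 0.708], [0.818, 0.004, -0.575]]
force: [0.3, -0.7, -0.2]
opening: 0.0879
t 60.88 p [ 0.391 -0.367  0.07 ] q [-66.8  48.4  95.6  41.8  79.8 -61.7] op 0.0879 F [ 0.3 -0.7 -0.2]
rotvec deg [0.06 0.08 0.22] world shift mm [ 17.6  32.7 -27.3] ok True
 q end [-64.1  50.1  98.1  44.4  75.8 -63.2] min margin [105.2  70.9  49.8 117.   69.6  82.4]
 shift in target axes [-1.1 -1.1 46.1]
```

View pics/c24.png

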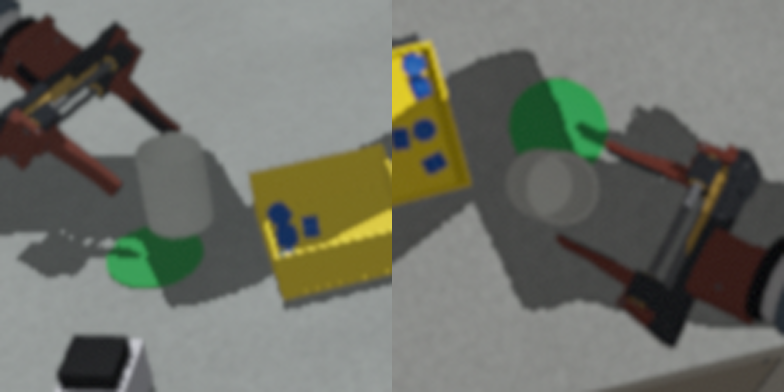

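```bash
python3 -m jog '[[0,0,0,-1,-2,16,-1],[0,0,0,0,0,16,-1],[0,0,0,0,0,14,-1],[0,0,0,0,0,0,-1],[0,0,0,0,0,0,-1],[0,0,0,0,0,0,0],[0,0,0,0,0,0,1],[0,0,0,0,0,0,1],[0,0,0,0,0,0,1],[0,0,0,0,0,0,1],[0,0,0,0,0,0,1],[0,0,0,0,0,0,1]]' 25
python3 -m jog '[[0,0,0,0,0,0,1],[0,0,0,4,0,-2.8,1],[0,0,0,8,0,-5.6,1],[0,0,0,12,0,-8,1],[0,0,0,12,0,-8,1],[0,0,0,0,0,0,1],[0,0,0,0,0,0,1]]'
python3 s5.py .4663 -.3552 .09 60 35 0
python3 - <<'E'
from h import *
out=[]
for n,(x0,y0,x1,y1) in {'scene':(120,110,260,250),'top':(390,190,530,330)}.items():
    im=robot.snapshot(n)[...,::-1];cv2.imwrite(f'pics/{n}25.png',im);out.append(cv2.resize(im[y0:y1,x0:x1],None,fx=2.8,fy=2.8,interpolation=cv2.INTER_CUBIC))
cv2.imwrite('pics/c25.png',np.hstack(out))
E
```

```text
time: 61.98
eef_pos: [0.4081, -0.3342, 0.0423]
eef_rot: [[0.285, 0.866, 0.411], [0.499, -0.5, 0.708], [0.818, 0.004, -0.575]]
force: [-1.2, -1.7, 2.1]
opening: 0.0662
time: 62.57
eef_pos: [0.4086, -0.3338, 0.0869]
eef_rot: [[0.284, 0.866, 0.411], [0.501, -0.5, 0.706], [0.817, 0.005, -0.576]]
force: [0.1, -1.0, -2.1]
opening: 0.0665
t 62.57 p [ 0.409 -0.334  0.087] q [-64.1  45.7  99.   43.9  78.1 -61. ] op 0.0665 F [ 0.1 -1.  -2.1]
rotvec deg [0.16 0.17 0.27] world shift mm [ 57.7 -21.4   3.1] ok True
 q end [-60.5  47.9  92.5  45.8  79.8 -56. ] min margin [107.9  73.1  48.9 119.   71.9  84.6]
 shift in target axes [ 8.5 60.6  6.7]
```

View pics/c25.png

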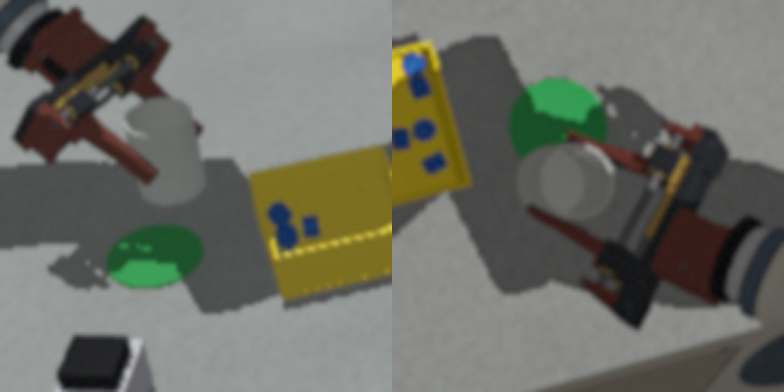

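```bash
python3 -m jog '[[0.1,0.2,0.3,0,0,0,1],[0,0,0,1,6,1,1],[0,0,0,1.5,12,1.2,1],[0,0,0,1.5,12,1.2,1],[0,0,0,1.5,12,1.2,1],[0,0,0,1.5,12,1.2,1],[0,0,0,1.5,6.5,1,1],[0,0,0,0,0,0,1],[0,0,0,0,0,0,1]]'
python3 s5.py .4663 -.3552 .047 60 35 0
```

```text
time: 63.42
eef_pos: [0.4661, -0.3541, 0.0883]
eef_rot: [[0.288, 0.866, 0.409], [0.494, -0.5, 0.711], [0.82, -0.002, -0.572]]
force: [-0.4, 0.4, -1.3]
opening: 0.0663
t 63.42 p [ 0.466 -0.354  0.088] q [-60.4  48.   92.5  45.9  79.8 -56. ] op 0.0663 F [-0.4  0.4 -1.3]
rotvec deg [-0.07 -0.13 -0.11] world shift mm [  0.2  -1.1 -41.3] ok True
 q end [-60.5  51.8  91.9  46.3  77.6 -58.4] min margin [111.6  69.2  55.4 121.   71.4  87.2]
 shift in target axes [-34.3   0.7  23. ]
```

```bash
python3 -m jog '[[0,0,0,-10,0.5,7,1],[0,0,0,-12,0,8,1],[0,0,0,-7,0,4.5,1],[0,0,0,-4,0,2.5,1],[0,0,0,0,0,0,1],[0,0,0,0,0,0,1]]'
python3 s5.py .4663 -.3552 .045 60 35 0
```

```text
time: 63.92
eef_pos: [0.4655, -0.3552, 0.0483]
eef_rot: [[0.289, 0.865, 0.41], [0.493, -0.501, 0.711], [0.821, -0.003, -0.571]]
force: [0.0, -0.0, -2.2]
opening: 0.0664
t 63.92 p [ 0.466 -0.355  0.048] q [-60.5  51.7  91.9  46.3  77.8 -58.2] op 0.0664 F [ 0.  -0.  -2.2]
rotvec deg [-0.04 -0.18 -0.21] world shift mm [ 0.8 -0.  -3.3] ok True
 q end [-60.5  51.9  91.8  46.3  77.5 -58.5] min margin [111.5  69.   56.1 121.5  71.3  87.1]
 shift in target axes [-2.5  0.7  2.2]
```

```bash
python3 -m jog '[[0,-0.2,-0.2,-1.5,0.5,1.2,1],[0,0,0,-1.2,0,0.8,1],[0,0,0,0,0,0,1],[0,0,0,0,0,0,1]]'
python3 s5.py .4663 -.3552 .045 60 35 0|head -1
python3 -m jog '[[0,0,0,0,0,0,0.3],[0,0,0,0,0,0,0],[0,0,0,0,0,0,-0.3],[0,0,0,0,0,0,-0.6],[0,0,0,0,0,0,-0.8],[0,0,0,0,0,0,-1],[0,0,0,0,0,0,-1],[0,0,0,0,0,0,-1],[0,0,0,0,0,0,-1]]'
python3 -m jog '[[0,0,0,0,0,-8,-1],[0,0,0,0,0,-15,-1],[0,0,0,0,0,-20,-1],[0,0,0,0,0,-25,-1],[0,0,0,0,0,-25,-1],[0,0,0,0,0,-25,-1],[0,0,0,12,0,-20,-1],[0,0,0,20,0,-15,-1],[0,0,0,20,0,-15,-1],[0,0,0,0,0,0,-1],[0,0,0,0,0,0,-1]]'
python3 - <<'E'
from h import *
print(robot.get_obs()['force'])
def ring(c,r,z): return [np.array([c[0]+r*np.cos(t),c[1]+r*np.sin(t),z]) for t in np.linspace(0,6.28,40)]
out=[]
for n,(x0,y0,x1,y1) in {'scene':(120,110,260,250),'top':(370,170,510,310)}.items():
    im=robot.snapshot(n)[...,::-1];cv2.imwrite(f'pics/{n}26.png',im);m=cv2.resize(im[y0:y1,x0:x1],None,fx=2.8,fy=2.8,interpolation=cv2.INTER_CUBIC)
    draw(m,n,ring((.4585,-.3687),.033,.088),2.8,(x0,y0));out.append(m)
cv2.imwrite('pics/c26.png',np.hstack(out))
E
```

```text
time: 64.25
eef_pos: [0.4664, -0.3556, 0.0458]
eef_rot: [[0.286, 0.866, 0.409], [0.498, -0.499, 0.709], [0.818, 0.001, -0.575]]
force: [-1.2, 0.1, -1.1]
opening: 0.0661
t 64.25 p [ 0.466 -0.356  0.046] q [-60.4  51.9  91.8  46.3  77.5 -58.5] op 0.0661 F [-1.2  0.1 -1.1]
time: 65.0
eef_pos: [0.4663, -0.3555, 0.0455]
eef_rot: [[0.286, 0.866, 0.409], [0.498, -0.499, 0.709], [0.818, 0.001, -0.575]]
force: [-0.6, -0.4, 0.1]
opening: 0.0874
time: 65.92
eef_pos: [0.4121, -0.4505, 0.1865]
eef_rot: [[0.286, 0.866, 0.41], [0.501, -0.5, 0.706], [0.817, 0.004, -0.577]]
force: [-0.4, 0.8, -0.5]
opening: 0.0879
[-0.3892  0.7917 -0.4889]
```

View pics/c26.png

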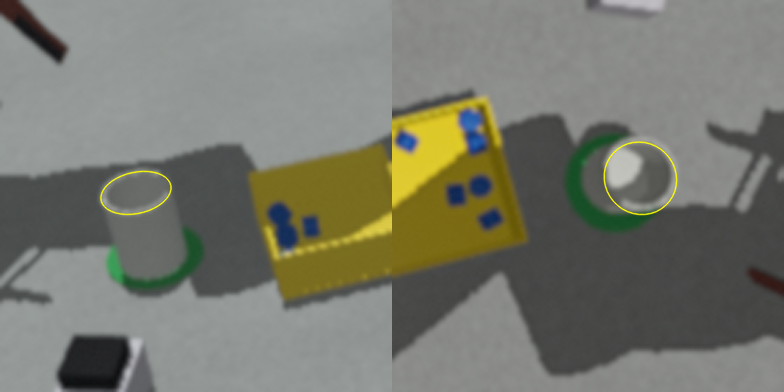

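The cup rim sits on the predicted ring over the mat. I let a second pass, then check the whole scene.

```bash
python3 -m jog '[[0,0,0,20,0,-20,-1],[0,0,0,20,0,-20,-1],[0,0,0,20,0,-20,-1],[0,0,0,0,0,0,-1],[0,0,0,0,0,0,-1],[0,0,0,0,0,0,-1],[0,0,0,0,0,0,-1],[0,0,0,0,0,0,-1],[0,0,0,0,0,0,-1],[0,0,0,0,0,0,-1],[0,0,0,0,0,0,-1],[0,0,0,0,0,0,-1]]'
python3 - <<'E'
from h import *
for n,(x0,y0,x1,y1) in {'scene':(110,90,510,300),'top':(130,90,510,310)}.items():
    im=robot.snapshot(n)[...,::-1];cv2.imwrite(f'pics/{n}27.png',im);cv2.imwrite(f'pics/c_{n}27.png',cv2.resize(im[y0:y1,x0:x1],None,fx=2,fy=2,interpolation=cv2.INTER_CUBIC))
    print(n,[(t,[np.round(d['xy'],0).tolist() for d in robot.place_of(n,t)][:1]) for t in('cup','bottle','stage_block','bin')])
E
```

```text
time: 67.02
eef_pos: [0.4051, -0.4613, 0.2679]
eef_rot: [[0.287, 0.866, 0.409], [0.498, -0.499, 0.709], [0.819, 0.0, -0.574]]
force: [0.4, -0.1, -0.3]
opening: 0.0879
scene [('cup', [[172.0, 200.0]]), ('bottle', [[307.0, 269.0]]), ('stage_block', [[157.0, 255.0]]), ('bin', [[242.0, 193.0]])]
top [('cup', [[449.0, 233.0]]), ('bottle', [[318.0, 133.0]]), ('stage_block', [[451.0, 160.0]]), ('bin', [[383.0, 235.0]])]
```

View pics/c_scene27.png

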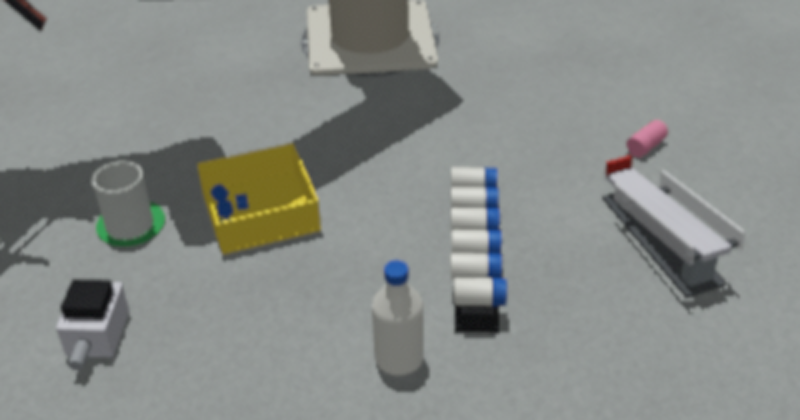

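View pics/c_top27.png

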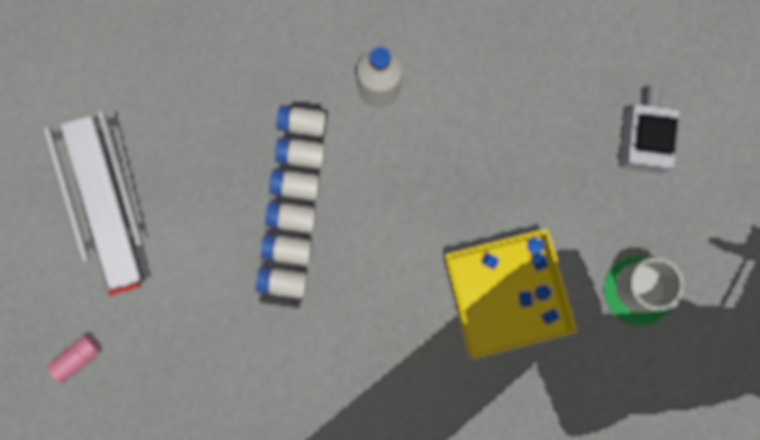

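The chute is empty, six vials are in the rack, six caps are in the bin, the empty cup is upright on the mat, and the bottle and block are where they were. Handing in.

```bash
python3 -c "
from station import robot
print(robot.sign_off())"
```

```text
the job is handed in; nothing more can be done
None
```

The bench is ready and I handed the job in at about 67 s; the sign-off gave no verdict.

- **Vials:** I moved all five from the chute into the free grooves of the rack. With the one already there, all six lie parallel, one per groove. I set the vial in the far groove about 4 mm off-centre on purpose, to keep the gripper clear of the bottle.
- **Caps and cup:** I poured the cup over the bin, and the last pictures show six caps in the bin, none elsewhere, and an empty cup. After I released the cup on the mat it shifted about 6 cm sideways while the arm backed off. I took this for the announced knock, because the shift was across the arm's path. I gripped the cup again and put it back, and it stayed in place for the second I waited.
- **Last checks:** The cup rim lies within a few mm of where it should be above the mat centre. The bin looks level and unmoved, and the bottle and positioning block are within about 2 pixels of where they started. The pink look-alike was not touched, and the arm is clear of everything.
- **Disagreements:** Points from the two cameras differed by up to about 6 mm in depth, and the network's points were up to about 10 mm off. I relied on outline fits in the top camera, and the grasps agreed with them.

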